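# Hang and latch the grooming pen's lift-off gate

### The job

Take the gate, the wire panel with the two hinge eyes, out of the drying rack and hang it on the grooming pen: lower it gently, without dropping it, so that both eyes sit fully down on the two pintles. Leave the gate shut in its opening with the throw-over loop flipped over onto it and lying level around the gate's horn. Leave the plain divider panel and everything else on the counter where they are.

Things in the scene. Friction and masses are not known exactly. Their poses are not given: they have to be found in the camera images.
- pen: Open-topped grooming pen of wood and welded wire, 365 x 290 mm, fixed. Origin on the counter under the middle of the gate opening; x points through the opening into the pen, y along it to the hinge post. Opening between two 30 mm square posts (inner faces y = +120 and -100, tops z = 232), open above; 12 mm base board reaches 30 mm out in front. Gate opens outwards (-x) only.
- pin_low (a point): Lower pintle on the hinge post: centre of its shoulder, where the upright pin starts (pen frame 0, 98, 55 mm). The pin stands 22 mm up from here, 9 mm thick for 14 mm, then a rounded point. Shoulder collar 16 mm across; below it an 8 mm thick arm, 14 mm wide, runs to the post.
- pin_top (a point): Upper pintle, same shape, 115 mm straight above the lower (pen frame 0, 98, 170 mm); the underside of its arm is 11 mm below this point. So the gate is brought in sideways, from the front, raised 25 to 60 mm above its seated height: then its lower eye passes between the two pintles.
- pen_stop (a point): Face of the stop batten on the latch post (pen frame 8, -85, 110 mm); the shut gate stands against it or up to 2 mm in front. It reaches from the latch post to y = -78.
- gate: Lift-off gate of steel tube and wire, about 0.4 kg: 170 wide, 200 high, 12 mm thick, six upright wires. Origin at the middle of its underside; x thickness, y width with the two hinge eyes on the +y edge, z up. It stands in the rack 15 mm over the counter. Hung, its underside is 20 mm over the counter, and with the pen's yaw it is shut; it turns freely on the pintles and stays where left.
- eye_low (a point): Lower hinge eye: centre of the underside of its bore (gate frame 0, 98, 35 mm). Bore 13 mm across, 18 mm deep, open at both ends, outside 21 mm. It sits on point pin_low when the gate is hung.
- eye_top (a point): Upper hinge eye, same shape (gate frame 0, 98, 150 mm). It sits on point pin_top when the gate is hung.
- gate_rail (a point): Middle of the gate's top rail (gate frame 0, 0, 194 mm), 12 x 12 mm in section, its top at 200 mm: the place to grip from above, fingers closing along the gate's x.
- gate_horn (a point): Top of the horn: the 12 x 12 mm latch stile at the gate's -y edge carries on 32 mm above the rail (gate frame 0, -79, 232 mm).
- loop (a joint): Angle of the throw-over loop on top of the latch post: 0 lying level towards the gate around its horn, 1.57 straight up, 2.4 thrown back on its stop, away from the gate, where it starts. It swings freely: pushed past upright it falls by itself to the other side.
- loop_bar (a point): Middle of the loop's outer bar, 10 mm thick and 40 mm long, parallel to the pen's x, 52 mm from the loop's hinge. The two side arms are 6 mm wires 40 mm apart (34 mm clear). Thrown back, it is 38 mm beyond the hinge on the side away from the gate and 35 mm above it.
- loop_hinge (a point): Middle of the loop's hinge axis on top of the latch post (pen frame 0, -108, 240 mm), parallel to the pen's x.
- rack: Wooden drying rack, 190 x 150 mm, board 15 mm thick, fixed. Origin at the middle of its underside. Two slots along its y at x = -45 and +45 mm, each between four 10 mm dowels up to 85 mm above the counter (at y = -52 and 52). Gate in one slot, divider in the other, both with the rack's yaw. The gate must rise 75 mm to clear the dowels.
- divider: Plain divider panel, bright steel, 170 mm wide, 110 high, 12 thick, three wires, without eyes and without horn; stands in the other slot of the rack, its top 125 mm over the counter, to be left there. Origin at the middle of its underside.
- bowl: White ceramic feed bowl, 96 mm across, 40 mm high, inside the pen; leave it. Origin under its middle.
- tin: Pellet tin, 100 mm across, 130 mm high; leave it. Origin under its middle.
- water: Capped water bottle, 66 mm across, 170 mm high; leave it. Origin under its middle.
- rake: Plastic grooming rake lying on the counter, 180 mm long, 24 mm high; leave it. Origin on the counter near its head, handle to its -x.
- chew_stick: Bamboo chew stick lying on the counter, 160 mm long, 16 mm thick; leave it. Origin under its middle.
- clip: Red metal spring clip grip lying on its side, about 130 mm long, 22 mm high; leave it. Origin near its coil, jaws to its +x.
Things that resemble listed ones, but are neither listed nor needed, are in the scene too. What is shaped like the gate but purple is not meant.

How it is judged:
By the outcome, as a careful person would: the job done as asked, in the order asked, and still so for the second after the job is handed in, with the robot touching nothing.
It also fails if it takes over 53 s, if anything falls off the work surface, if the arm or the gripper's body presses on something with over 40 N, if the wrist force passes 120 N, or if a joint passes its speed limit or range.

### The arm

A 6-joint arm with a two-finger parallel gripper is mounted at the origin on the work surface. World frame = base frame: x ahead of the robot, y to its left, z up, the work surface at z = 0. Lengths are in m, angles in degrees, forces in N, time in s.
With the tool pointing down it reaches from about 0.425 to 1.125 m from the base axis. Payload 14.9 kg.
Tool frame: the origin (TCP) lies midway between the tips of the shut fingers; the grasp point (between the pads) lies 19 mm behind it; x points along the fingers, y is the direction in which the jaws open and shut, and the axes are right-handed (so a half turn about x gives the same grasp; the last joint's range is limited). The gripper opens to 91 mm and grips with 3 to 60 N. Pads are 32 mm wide; open, the fingers measure 118 mm over their backs; the gripper's body (76 mm by 178 mm) begins 60 mm behind the grasp point.
Start: joints at [-69.517, 21.709, 99.362, -0, 58.929, -1.908], TCP at [0.267, -0.647, 0.181] pointing down, gripper open.
Joint ranges: [-158.91, 158.91], [-42.39, 125.64], [0.06, 152.35], [-60.88, 240.88], [17.5, 164.5], [-176.32, 176.32]. Speed limits (degrees/s): [108.29, 108.29, 136.94, 180, 180, 180].

### API

Orientations are given as a 3x3 rotation matrix whose columns are the frame's x, y, z axes.
In Python, from cell import read_state, snapshot, calibration, hand_in, silhouettes gives the robot as it stands.
- The arm moves only by the shell command python3 -m crank 'ROWS' [OPENING] [FORCE]. ROWS is JSON, a list of rows, each an object with "translation": the shift along the tool's x, y, z in m, a list of three; "twist": the turn about the tool's x in degrees. In form: [{"translation": [dx, dy, dz], "twist": twist}, ...]. A call has 1 to 5 rows; each row shifts and turns the commanded pose from where the row before left it, along the tool's axes as they then stand; what a row does not reach is not made up. A row lasts 1/12 s, in which the tool goes at most 41.7 mm and 7.16 degrees, less where a joint would pass 70% of its speed; a pose out of reach is approached as far as the arm can. A call with a gripper value outside its range is refused whole. OPENING is the opening, from 0 (shut) to 1 (fully open), set as the call begins (- or left out, the last holds). The fingers move at their own pace and stop on an object; FORCE is the grip in N (left out, the last holds). Time passes only in rows, so rows that do not move let the fingers close. It gives the time, the measured TCP pose, the force and the opening at its end, in the units of the state.
- read_state(): the state, without advancing time (a new reading comes with each control period).
- snapshot(name): name is "side" or "top"; returns (picture, depth): 384x512x3 uint8, blue, green, red; 384x512 float32, m along the optical axis (not along the pixel's ray), 0 where there is no reading.
- calibration(name): a dict with "K" (3x3 intrinsics, pixels), "eye" and "rotation" of the camera in the world. Camera axes: x right, y down, z forward; pixel columns grow to the right and rows downward; lengths in m; the calibration is good to about 2 mm. A picture is of the moment at which its call begins. calibration takes no time and is no camera call.
- hand_in(): hands the job in, once; it reports no verdict.
Trained networks look in the newest picture that a camera, given by its name, has taken for a name from the list of things; names that differ only in an ending like _2 or _b are one class to them, and where a whole thing is asked for, a point or a joint stands for the part that bears it (a point fixed in the world has none). Each returns a list of dicts, best first, with "confidence" (0 to 1); they miss things now and then, are a little off and sometimes report something else, mostly with a low value. They report only what shows in the picture. A call takes as long as a camera call. They do not tell look-alikes from the thing itself.
- silhouettes(camera, label): "region" (384x512 bool, what is visible of it) and "pixel" ([column, row] in pixels, amid what is visible of it).
The state is a dict: "clock": time; "joints": joint angles; "qvel": joint speeds; "joint_torque": joint torques, N m; "position": TCP position; "orientation": TCP orientation; "ft_force": force on the tool from outside, world axes, zero at the start; "wrist_torque": the same for the moment, N m; "opening": finger opening in m.
Only numpy, scipy, OpenCV 4.12 (cv2) and the standard library are available. Lean on these libraries where they do the work, as an engineer would, in place of code of your own. Each camera call takes 0.05 s, during which the arm holds its last target.

## Working session

There is one attempt and no reset: what is moved stays moved. The work goes in short steps, Python scripts to look and compute and a shell command to move; the robot and the scene stay as the last step left them, time stands still between calls to the robot, and variables do not carry over. Pictures are saved under pics/ and viewed, and the job is handed in when it is done.

```bash
ls; mkdir -p pics
python3 - <<'E'
from cell import *
import cv2,numpy as np
for n in("side","top"):
    p,d=snapshot(n); cv2.imwrite(f"pics/{n}0.png",p); np.save(f"{n}0.npy",d)
    print(n,calibration(n))
print(read_state())
E
```

```text
pics
side {'K': array([[482.35418114,   0.        , 257.26241993],
       [  0.        , 482.35418114, 185.85537819],
       [  0.        ,   0.        ,   1.        ]]), 'eye': array([-0.29043666, -1.19567528,  1.03205819]), 'rotation': array([[ 8.31153897e-01, -2.94629197e-01,  4.71568485e-01],
       [-5.56042303e-01, -4.39795853e-01,  7.05263472e-01],
       [-3.97346610e-04, -8.48394510e-01, -5.29364334e-01]])}
top {'K': array([[379.94285776,   0.        , 261.02229607],
       [  0.        , 379.94285776, 192.8433372 ],
       [  0.        ,   0.        ,   1.        ]]), 'eye': array([ 0.42068138, -0.02463485,  1.59535755]), 'rotation': array([[ 0.0088004 , -0.99849983,  0.05404291],
       [-0.99986304, -0.00954421, -0.01352082],
       [ 0.01401634, -0.05391652, -0.99844707]])}
{'clock': 0.1, 'joints': array([-6.95161254e+01,  2.17366849e+01,  9.93918643e+01,  9.09107316e-05,
        5.89280592e+01, -1.90904992e+00]), 'qvel': array([ 0.08005462, -0.01074397, -0.117292  ,  0.0294102 ,  0.07053655,
        0.02340106]), 'joint_torque': array([ 5.92893703e-04, -7.65033102e+01, -4.35289872e+01,  6.52438472e-02,
        3.98484024e-02, -2.67856819e-05]), 'position': array([ 0.26651773, -0.64686281,  0.18064297]), 'orientation': array([[-3.44472352e-04,  3.80955273e-01, -9.24593403e-01],
       [ 9.26007808e-04, -9.24592940e-01, -3.80955428e-01],
       [-9.99999512e-01, -9.87409323e-04, -3.42708530e-05]]), 'ft_force': array([ 0.0184137 , -0.28469447, -0.29355923]), 'wrist_torque': array([-0.06538756,  0.01169503,  0.00860995]), 'opening': 0.0913082946343956}
```

View pics/side0.png

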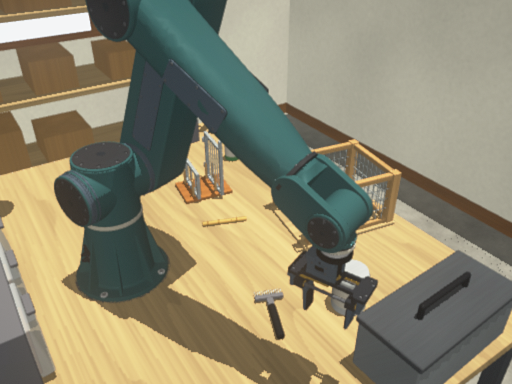

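View pics/top0.png

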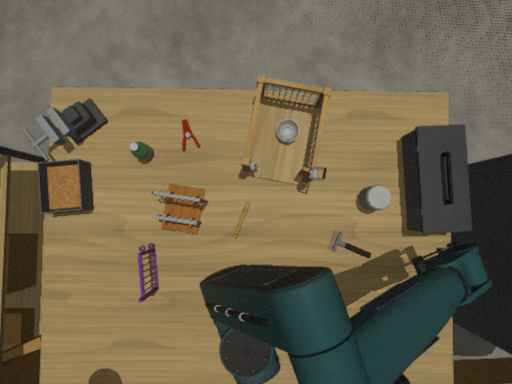

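Run:
```python
import cv2,numpy as np
p=cv2.imread("pics/top0.png"); s=cv2.imread("pics/side0.png")
a=cv2.resize(p[175:245,140:220],None,fx=5,fy=5,interpolation=cv2.INTER_CUBIC)
b=cv2.resize(p[145:195,235:335],None,fx=4,fy=4,interpolation=cv2.INTER_CUBIC)
c=cv2.resize(s[115:215,165:245],None,fx=3.5,fy=3.5,interpolation=cv2.INTER_CUBIC)
o=np.zeros((600,800,3),np.uint8);o[:350,:400]=a;o[:200,400:]=b;o[210:560,410:690]=c
cv2.imwrite("pics/crop0.png",o)
```

```text
(no output)
```

View pics/crop0.png

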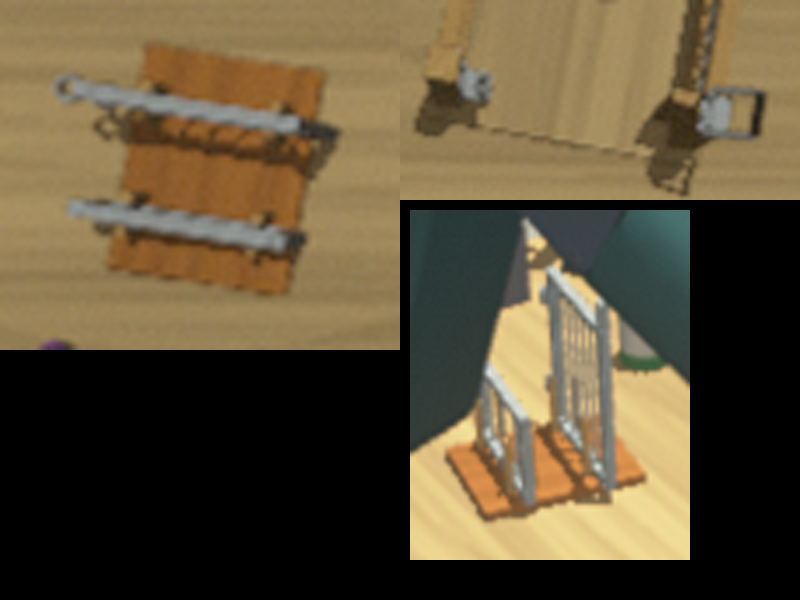

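```bash
cat > h.py <<'E'
import numpy as np,cv2
from cell import *
C={n:calibration(n) for n in("side","top")}
def cloud(n,d):
    c=C[n];K=c["K"];v,u=np.mgrid[:384,:512]
    P=np.stack([(u-K[0,2])/K[0,0]*d,(v-K[1,2])/K[1,1]*d,d],-1)
    return P@c["rotation"].T+c["eye"]
def proj(n,X):
    c=C[n];p=(np.atleast_2d(X)-c["eye"])@c["rotation"];q=p@c["K"].T
    return q[:,:2]/q[:,2:]
def plane(n,px,z):
    c=C[n];px=np.atleast_2d(px);r=np.c_[px,np.ones(len(px))]@np.linalg.inv(c["K"]).T@c["rotation"].T
    return c["eye"]+r*((z-c["eye"][2])/r[:,2])[:,None]
E
python3 - <<'E'
from h import *
d=np.load("top0.npy");P=cloud("top",d)
for nm,(u0,u1,v0,v1),(z0,z1) in [("table",(100,130,300,340),(-1,1)),("gate",(145,215,185,207),(.19,.24)),("gatehi",(190,220,180,215),(.225,.27)),("div",(145,215,207,232),(.11,.14)),("hinge",(238,275,145,180),(.14,.25)),("latch",(295,335,155,190),(.2,.32)),("rack",(155,215,180,240),(.01,.02))]:
    R=P[v0:v1,u0:u1].reshape(-1,3);m=(R[:,2]>z0)&(R[:,2]<z1);R=R[m]
    print(nm,len(R),R.mean(0).round(4),R.std(0).round(4)); 
    if nm in("gate","hinge","latch","gatehi"):
        vv,uu=np.mgrid[v0:v1,u0:u1];vv=vv.ravel()[m];uu=uu.ravel()[m]
        print([(int(a),int(b),*map(float,(r*1000).round(0))) for a,b,r in zip(uu,vv,R)][:90])
E
```

```text
table 1197 [-0.0201  0.5517 -0.0014] [0.0468 0.0355 0.0036]
gate 147 [0.4826 0.2633 0.214 ] [0.008  0.0468 0.004 ]
[(155, 191, 498.0, 340.0, 217.0), (156, 191, 499.0, 338.0, 212.0), (157, 191, 498.0, 333.0, 217.0), (158, 191, 499.0, 332.0, 209.0), (155, 192, 495.0, 341.0, 217.0), (156, 192, 495.0, 337.0, 217.0), (157, 192, 495.0, 335.0, 210.0), (158, 192, 495.0, 329.0, 221.0), (159, 192, 495.0, 326.0, 217.0), (160, 192, 495.0, 324.0, 209.0), (161, 192, 495.0, 319.0, 217.0), (162, 192, 495.0, 316.0, 212.0), (163, 192, 495.0, 312.0, 217.0), (164, 192, 495.0, 310.0, 209.0), (155, 193, 491.0, 341.0, 216.0), (156, 193, 491.0, 336.0, 219.0), (157, 193, 491.0, 334.0, 215.0), (158, 193, 491.0, 331.0, 213.0), (159, 193, 491.0, 326.0, 217.0), (160, 193, 491.0, 322.0, 217.0), (161, 193, 492.0, 320.0, 211.0), (162, 193, 492.0, 316.0, 212.0), (163, 193, 491.0, 312.0, 216.0), (164, 193, 492.0, 309.0, 213.0), (165, 193, 491.0, 305.0, 216.0), (166, 193, 492.0, 302.0, 211.0), (167, 193, 492.0, 298.0, 212.0), (168, 193, 492.0, 294.0, 215.0), (169, 193, 492.0, 292.0, 210.0), (170, 193, 492.0, 288.0, 21
[... 7900 characters left out ...]
317, 167, 588.0, -242.0, 251.0), (318, 167, 587.0, -244.0, 255.0), (319, 167, 587.0, -247.0, 259.0), (320, 167, 587.0, -251.0, 260.0), (321, 167, 586.0, -254.0, 261.0), (322, 167, 586.0, -256.0, 268.0), (323, 167, 585.0, -260.0, 271.0), (324, 167, 585.0, -262.0, 275.0), (325, 167, 584.0, -265.0, 281.0), (326, 167, 585.0, -270.0, 271.0), (304, 168, 589.0, -201.0, 206.0), (307, 168, 590.0, -213.0, 200.0), (311, 168, 585.0, -222.0, 239.0), (312, 168, 585.0, -225.0, 244.0), (313, 168, 585.0, -229.0, 239.0), (314, 168, 586.0, -233.0, 235.0), (315, 168, 586.0, -237.0, 236.0), (316, 168, 589.0, -245.0, 209.0), (323, 168, 583.0, -261.0, 264.0)]
rack 1060 [0.4405 0.275  0.0145] [0.0559 0.0429 0.0026]
```

```bash
cat >> h.py <<'E'
def todo(target,yaw=None):
    """remaining shift in tool axes (mm) to TCP target"""
    s=read_state();R=s["orientation"]
    print("tcp",s["position"].round(4),"t",round(s["clock"],2),"tool-shift mm",(R.T@(np.array(target)-s["position"])*1000).round(1))
    a=np.degrees(np.arctan2(R[1,1],R[0,1]));print("tool y angle",round(a,2))
    if yaw is not None: print("twist needed",round(-(yaw-a),2))
E
python3 - <<'E'
from h import *
d=np.load("top0.npy");P=cloud("top",d)
im=cv2.imread("pics/top0.png")
# brightness-weighted rail
for nm,z0,z1,v0,v1 in(("gate",.205,.225,185,207),("div",.115,.135,207,232)):
    R=P[v0:v1,145:215].reshape(-1,3);R=R[(R[:,2]>z0)&(R[:,2]<z1)]
    if nm=="gate":R=R[R[:,1]<.325]
    vx,vy,x,y=cv2.fitLine(R[:,:2].astype(np.float32),cv2.DIST_HUBER,0,.001,.001).ravel()
    print(nm,np.degrees(np.arctan2(vy,vx)),x,y, "at y=.262:",x+vx/vy*(.262-y), R[:,1].min(),R[:,1].max())
print(proj("top",[[.4815,.262,.215]]))
for l in("gate","gate_horn"):
    for s in silhouettes("top",l): print(l,s["confidence"],s["pixel"],s["region"].sum(),np.argwhere(s["region"]).min(0),np.argwhere(s["region"]).max(0))
todo([.4815,.262,.35],-9.2)
E
```

```text
gate 81.36583 0.48156214 0.25599423 at y=.262: 0.4824741 0.17460754538463236 0.32442718572543117
div 81.316025 0.3951035 0.28300166 at y=.262: 0.39189583 0.2008360886021967 0.3674807931442026
[[176.79216137 195.86633038]]
gate 0.8 [178.9, 194.2] 189 [191 151] [201 206]
gate 0.68 [145.5, 269.9] 574 [246 138] [300 158]
gate_horn 0.78 [144.1, 271.0] 620 [244 138] [301 158]
gate_horn 0.67 [176.3, 197.8] 178 [191 152] [202 206]
tcp [ 0.2666 -0.647   0.1809] t 0.2 tool-shift mm [-168.7 -758.7 -545. ]
tool y angle -67.61
twist needed -58.41
```

```bash
python3 -m crank '[{"translation":[-0.036,0,0],"twist":-7.1},{"translation":[-0.036,0,0],"twist":-7.1},{"translation":[-0.036,0,0],"twist":-7.1},{"translation":[-0.036,0,0],"twist":-7.1},{"translation":[-0.026,0,0],"twist":-7.1}]' 1 ; python3 -m crank '[{"translation":[0,0,0],"twist":-7.1},{"translation":[0,0.02,0],"twist":-7.1},{"translation":[0,0.04,0],"twist":-7.1},{"translation":[0,0.04,0],"twist":-2.15},{"translation":[0,0.02,-0.02],"twist":0}]'; python3 -c "
from h import *
todo([.4815,.258,.35],-8.65)"
```

```text
clock: 0.62
position: [0.2668, -0.6476, 0.3547]
orientation: [[0.001, 0.85, -0.526], [-0.002, -0.526, -0.85], [-1.0, 0.002, 0.002]]
ft_force: [-0.3, -0.5, 0.6]
opening: 0.0913
clock: 1.03
position: [0.3874, -0.6606, 0.3501]
orientation: [[0.0, 0.989, -0.148], [0.0, -0.148, -0.989], [-1.0, 0.0, -0.0]]
ft_force: [1.1, -0.3, -1.0]
opening: 0.0914
tcp [ 0.3874 -0.6606  0.3501] t 1.03 tool-shift mm [ 2.000e-01 -4.300e+01 -9.224e+02]
tool y angle -8.52
twist needed 0.13
```

```bash
F='[{"translation":[0,0,-0.041],"twist":0},{"translation":[0,0,-0.041],"twist":0},{"translation":[0,0,-0.041],"twist":0},{"translation":[0,0,-0.041],"twist":0},{"translation":[0,0,-0.041],"twist":0}]'; 
python3 -m crank '[{"translation":[0,0,-0.041],"twist":0},{"translation":[0,0,-0.041],"twist":0},{"translation":[0,0,-0.041],"twist":0},{"translation":[0,0,-0.041],"twist":0},{"translation":[0,0,-0.041],"twist":0}]' >/dev/null
python3 -m crank '[{"translation":[0,0,-0.041],"twist":0},{"translation":[0,0,-0.041],"twist":0},{"translation":[0,0,-0.041],"twist":0},{"translation":[0,0,-0.041],"twist":0},{"translation":[0,0,-0.041],"twist":0}]' >/dev/null
python3 -m crank '[{"translation":[0,0,-0.041],"twist":0},{"translation":[0,0,-0.041],"twist":0},{"translation":[0,0,-0.041],"twist":0},{"translation":[0,0,-0.041],"twist":0},{"translation":[0,0,-0.041],"twist":0}]' 
python3 -c "
from h import *
todo([.4815,.258,.35],-8.65)"
```

```text
clock: 2.28
position: [0.4772, -0.0488, 0.3514]
orientation: [[0.0, 0.989, -0.151], [-0.0, -0.151, -0.989], [-1.0, 0.0, -0.0]]
ft_force: [1.7, -0.8, 0.2]
opening: 0.0913
tcp [ 0.4772 -0.0488  0.3514] t 2.28 tool-shift mm [   1.4  -42.  -303.9]
tool y angle -8.67
twist needed -0.02
```

Now the side view of the pen is likely clearer with the arm there; I continue first to above the gate.

```bash
python3 -m crank '[{"translation":[0,-0.007,-0.04],"twist":0},{"translation":[0,-0.007,-0.04],"twist":0},{"translation":[0,-0.007,-0.04],"twist":0},{"translation":[0,-0.007,-0.04],"twist":0},{"translation":[0,-0.007,-0.04],"twist":0}]'  >/dev/null
python3 -m crank '[{"translation":[0,-0.007,-0.04],"twist":0},{"translation":[0,0,-0.04],"twist":0},{"translation":[0,0,-0.022],"twist":0},{"translation":[0,0,0],"twist":0}]'
python3 - <<'E'
from h import *
todo([.4815,.258,.19],-8.65)
for n in("side","top"):
    p,d=snapshot(n); cv2.imwrite(f"pics/{n}1.png",p); np.save(f"{n}1.npy",d)
E
```

```text
clock: 3.03
position: [0.4814, 0.2576, 0.3509]
orientation: [[-0.0, 0.989, -0.147], [0.0, -0.147, -0.989], [-1.0, -0.0, -0.0]]
ft_force: [0.8, -0.6, -0.7]
opening: 0.0914
tcp [0.4814 0.2576 0.3509] t 3.03 tool-shift mm [ 1.609e+02  1.000e-01 -3.000e-01]
tool y angle -8.48
twist needed 0.17
```

View pics/side1.png

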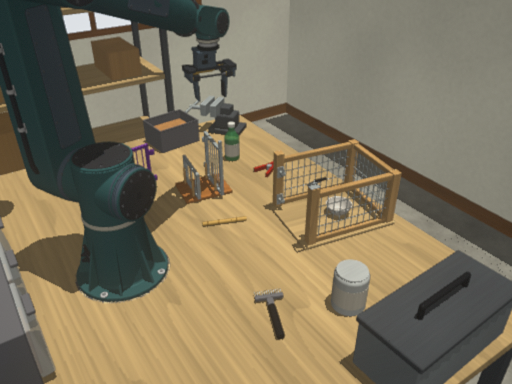

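View pics/top1.png

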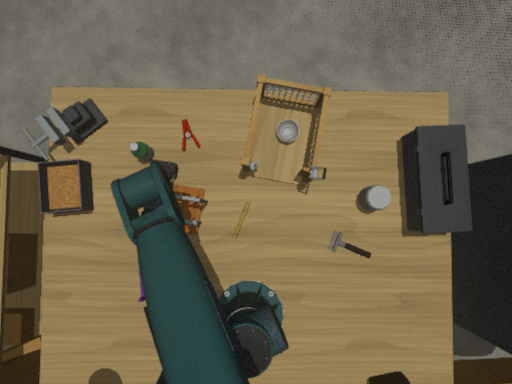

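Run:
```python
import cv2,numpy as np
s=cv2.imread("pics/side1.png")
c=cv2.resize(s[135:250,265:400],None,fx=5,fy=5,interpolation=cv2.INTER_CUBIC)
cv2.imwrite("pics/crop1.png",c)
c=cv2.resize(s[125:205,170:240],None,fx=7,fy=7,interpolation=cv2.INTER_CUBIC)
cv2.imwrite("pics/crop2.png",c)
```

```text
(no output)
```

View pics/crop1.png

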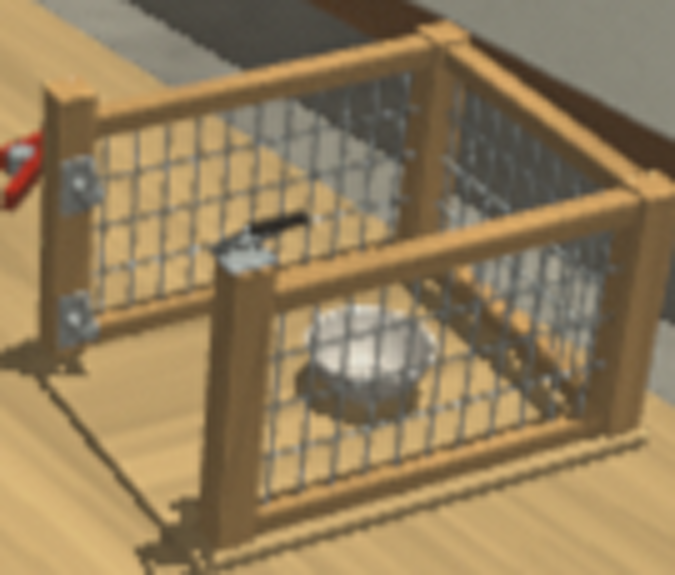

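View pics/crop2.png

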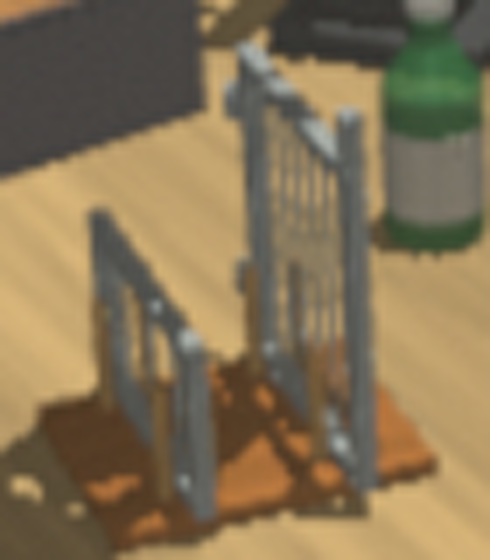

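```bash
cat > fit.py <<'E'
from h import *
from scipy.optimize import least_squares
from scipy.ndimage import map_coordinates,gaussian_filter
def box(x0,x1,y0,y1,z0,z1):
    c=lambda a,b,d:np.array([a,b,d])*1.
    E=[]
    for a in(x0,x1):
        for b in(y0,y1):E.append((c(a,b,z0),c(a,b,z1)))
        for z in(z0,z1):E.append((c(a,y0,z),c(a,y1,z)))
    for b in(y0,y1):
        for z in(z0,z1):E.append((c(x0,b,z),c(x1,b,z)))
    return E
def W(p,X,z=0):
    a=p[2];R=np.array([[np.cos(a),-np.sin(a),0],[np.sin(a),np.cos(a),0],[0,0,1]])
    return X@R.T/1000+[p[0],p[1],z]
def prep(im,s=0.8):
    g=im.astype(float);g=[gaussian_filter(g[...,i],s) for i in range(3)]
    return g
def fit(p0,edges,imgs,rng=4,it=8,z=0,fix_yaw=None):
    """edges: dict cam->list of (A,B) in mm local"""
    p=np.array(p0,float)
    G={n:prep(im) for n,im in imgs.items()}
    r=rng
    for k in range(it):
        obs=[]
        for n,es in edges.items():
            for A,B in es:
                L=W(p,np.stack([A,B]),z);q=proj(n,L);ln=np.linalg.norm(q[1]-q[0]);m=max(3,int(ln*1.0))
                t=np.linspace(.08,.92,m);X=A+(B-A)*t[:,None];q=proj(n,W(p,X,z))
                d=(q[-1]-q[0])/np.linalg.norm(q[-1]-q[0]);nn=np.array([-d[1],d[0]])
                o=np.arange(-r,r+.01,.2)
                S=q[:,None]+o[None,:,None]*nn
                g=sum(np.abs(np.gradient(map_coordinates(c,[S[...,1],S[...,0]],order=1),axis=1)) for c in G[n])
                g=g.mean(0) if True else g  # average along the edge
                w=np.exp(-(o/(r*.7))**2);gg=g*w;j=gg.argmax()
                sel=slice(max(0,j-3),j+4);off=(o[sel]*g[sel]).sum()/g[sel].sum()
                for Xi,qi in zip(X[::max(1,m//6)],q[::max(1,m//6)]): obs.append((n,Xi,qi+off*nn,nn,off))
        def f(v):
            res=[]
            for n in edges:
                O=[o for o in obs if o[0]==n]
                if not O: continue
                q=proj(n,W(v,np.array([o[1] for o in O]),z));res.append(((q-np.array([o[2] for o in O]))*np.array([o[3] for o in O])).sum(1))
            return np.concatenate(res)
        if fix_yaw is None: s=least_squares(f,p,loss="soft_l1",f_scale=.5,x_scale=[1e-3,1e-3,1e-2]);p=s.x
        else:
            s=least_squares(lambda v:f([v[0],v[1],fix_yaw]),p[:2],loss="soft_l1",f_scale=.5,x_scale=[1e-3,1e-3]);p=np.array([*s.x,fix_yaw])
        r=max(2,r-.5)
    return p,np.sqrt(np.mean(s.fun**2))
E
cat > pen.py <<'E'
from fit import *
hp=box(-15,15,120,150,12,232);lp=box(-15,15,-130,-100,12,232)
a=lambda *v:np.array(v,float)
side=[(a(-15,150,30),a(-15,150,232)),(a(-15,120,30),a(-15,120,232)),(a(-15,150,232),a(15,150,232)),(a(-15,150,232),a(-15,120,232)),
 (a(-15,-130,12),a(-15,-130,232)),(a(-15,-100,12),a(-15,-100,225)),(a(15,-130,30),a(15,-130,200))]
top=[(a(-15,150,232),a(15,150,232)),(a(-15,150,232),a(-15,120,232)),(a(-15,120,232),a(15,120,232)),(a(-15,-130,232),a(-15,-100,232))]
if __name__=="__main__":
    im={n:cv2.imread(f"pics/{n}1.png") for n in("side","top")}
    p0=[.596,-.11,np.radians(-8.1)]
    for e in({"side":side},{"top":top},{"side":side,"top":top}):
        p,r=fit(p0,e,im);print(p[:2].round(4),np.degrees(p[2]).round(2),"rms",r)
    for n,E in(("side",side),("top",top)):
        o=cv2.resize(im[n],None,fx=5,fy=5,interpolation=cv2.INTER_CUBIC)
        for A,B in E+[(a(0,98,170),a(0,98,192)),(a(0,98,55),a(0,98,77)),(a(-20,-108,240),a(20,-108,240))]:
            q=((proj(n,W(p,np.stack([A,B])))+.5)*5-.5).round().astype(int);cv2.line(o,tuple(map(int,q[0])),tuple(map(int,q[1])),(0,0,255),1)
        c=o[135*5:250*5,265*5:400*5] if n=="side" else o[145*5:195*5,230*5:340*5]
        cv2.imwrite(f"pics/pen_{n}.png",c)
E
python3 pen.py
```

```text
[ 0.5791 -0.128 ] -10.61 rms 0.2817456940570825
[ 0.6029 -0.12  ] -3.8 rms 0.03868455615619425
[ 0.5865 -0.1187] -10.28 rms 0.24446621738694427
```

View pics/pen_side.png

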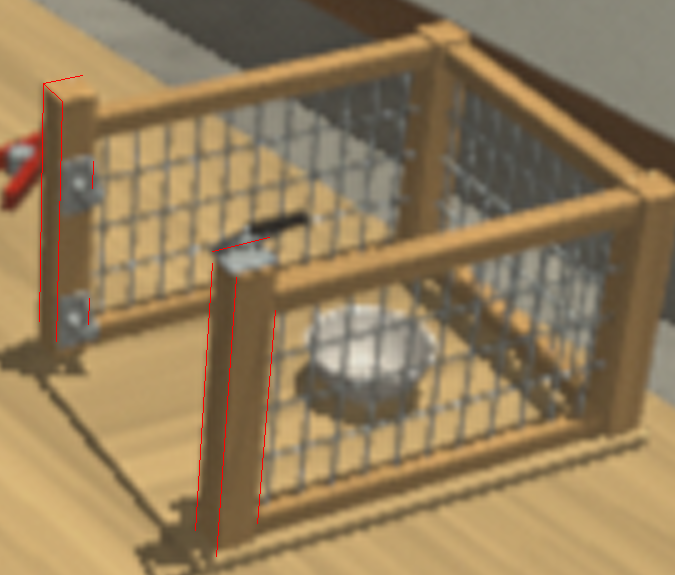

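View pics/pen_top.png

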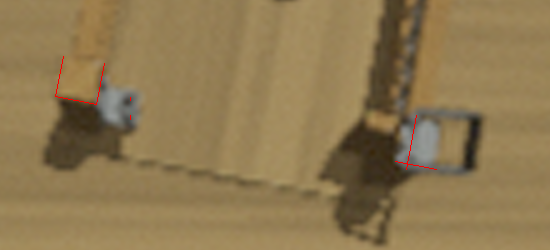

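Run:
```python
import cv2,numpy as np
s=cv2.imread("pics/top1.png")
a=cv2.resize(s[148:190,235:275],None,fx=10,fy=10,interpolation=cv2.INTER_CUBIC)
b=cv2.resize(s[148:190,292:332],None,fx=10,fy=10,interpolation=cv2.INTER_CUBIC)
for c,u0 in((a,235),(b,292)):
    for k in range(0,40,5):cv2.putText(c,str(u0+k),(k*10,10),0,.35,(255,255,255),1);cv2.line(c,(k*10+5,12),(k*10+5,18),(255,255,255),1)
    for k in range(0,42,5):cv2.putText(c,str(148+k),(0,k*10+9),0,.35,(255,255,255),1)
cv2.imwrite("pics/crop3.png",np.hstack([a,b]))
s=cv2.imread("pics/side1.png")
a=cv2.resize(s[148:210,268:308],None,fx=9,fy=9,interpolation=cv2.INTER_CUBIC)
b=cv2.resize(s[175:250,298:342],None,fx=7.4,fy=7.4,interpolation=cv2.INTER_CUBIC)
o=np.zeros((560,700,3),np.uint8);o[:a.shape[0],:a.shape[1]]=a;o[:b.shape[0],370:370+b.shape[1]]=b
cv2.imwrite("pics/crop4.png",o)
```

```text
(no output)
```

View pics/crop3.png

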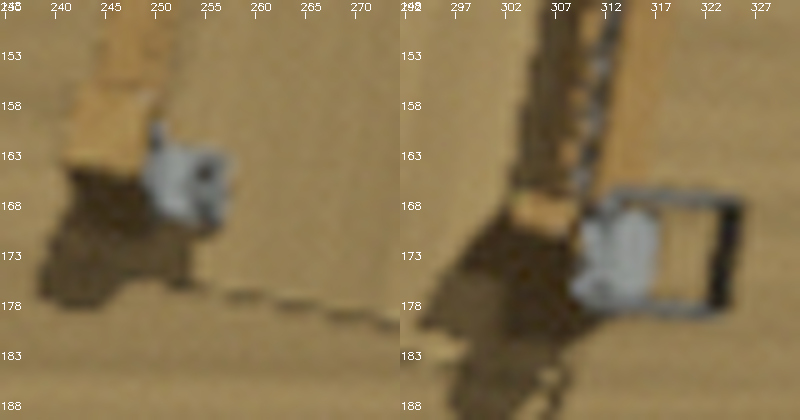

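View pics/crop4.png

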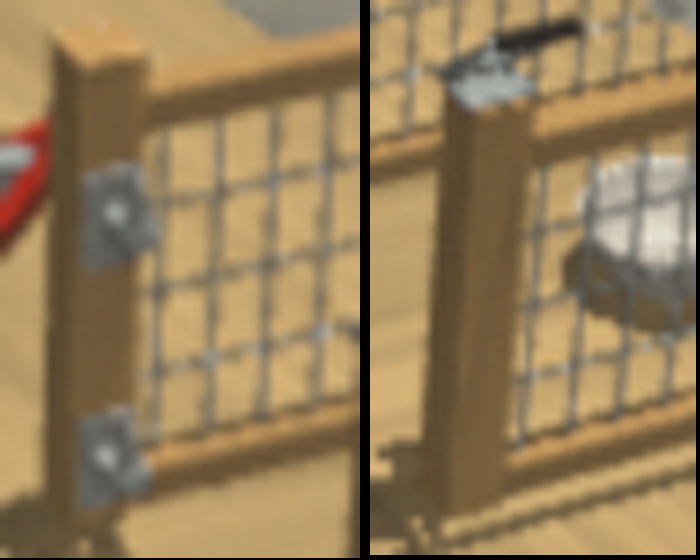

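Run:
```python
from h import *
s=cv2.imread("pics/side1.png");t=cv2.imread("pics/top1.png")
a=cv2.resize(s[160:190,270:295],None,fx=16,fy=16,interpolation=cv2.INTER_NEAREST)
b=cv2.resize(t[155:180,240:262],None,fx=16,fy=16,interpolation=cv2.INTER_NEAREST)
o=np.zeros((500,770,3),np.uint8);o[:480,:400]=a;o[:400,410:762]=b
cv2.imwrite("pics/crop5.png",o)
P=cloud("side",np.load("side1.npy"))
p=[.5865,-.1187];A=np.radians(-10.28);R=np.array([[np.cos(A),-np.sin(A)],[np.sin(A),np.cos(A)]])
for v in range(164,182):
    print(v,[ "%d,%d,%d"%(*((P[v,u,:2]-p)@R*1000),P[v,u,2]*1000) for u in range(274,288)])
```

```text
164 ['-17,137,186', '-19,124,194', '-15,123,193', '-13,120,194', '-10,119,194', '-5,121,192', '-2,119,192', '0,115,194', '7,122,188', '10,121,188', '166,417,1', '170,415,1', '27,130,180', '178,411,1']
165 ['-14,142,179', '-17,129,186', '-16,122,190', '-15,117,192', '-10,119,190', '-5,120,188', '-7,109,194', '3,123,185', '7,122,185', '11,122,184', '163,411,0', '165,405,2', '28,132,175', '176,408,-1']
166 ['-16,138,178', '-16,129,182', '-14,126,183', '-14,117,188', '-7,123,183', '-5,120,184', '-4,115,187', '2,119,183', '4,116,184', '9,118,182', '156,398,3', '163,402,0', '29,133,170', '173,402,-2']
167 ['-15,140,172', '-17,128,179', '-20,114,187', '-15,115,185', '-11,117,183', '-5,119,181', '-4,115,183', '0,116,181', '1,111,183', '-4,92,195', '153,392,2', '158,391,1', '30,136,163', '164,384,3']
168 ['-13,144,165', '-18,126,176', '-17,120,179', '-14,117,180', '-8,121,177', '-3,124,173', '-3,115,178', '2,119,175', '-3,100,186', '-3,93,190', '1,94,188', '155,386,0', '31,137,159', '157,370,7']
169 ['-14,142,163', '-16,129,170', '-14,126,171', '-14,117,176', '-9,120,173', '-5,119,173', '-1,1
[... 1793 characters left out ...]
', '2,118,134', '7,120,131', '10,118,132', '114,312,0', '28,136,117', '121,308,0', '128,311,-2']
179 ['-14,140,121', '-18,124,131', '-14,124,130', '-12,120,132', '-9,116,133', '-4,118,131', '0,121,129', '3,120,128', '8,121,127', '10,117,128', '111,305,0', '27,133,115', '31,133,114', '36,136,111']
180 ['-14,139,118', '-16,128,124', '-14,123,126', '-13,118,129', '-6,123,125', '-4,118,127', '0,121,124', '4,121,123', '7,119,124', '13,122,121', '23,135,111', '30,139,107', '118,301,-3', '119,295,-1']
181 ['-16,136,116', '-14,132,118', '-16,118,126', '-14,115,127', '-7,122,121', '-2,123,120', '1,122,119', '6,125,116', '11,127,114', '11,118,119', '100,283,5', '27,133,107', '112,289,0', '116,289,-1']
```

View pics/crop5.png

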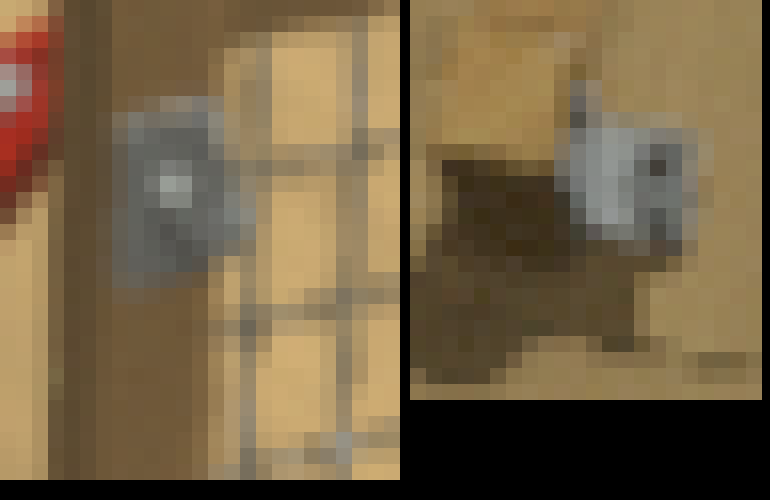

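```bash
cat > pen2.py <<'E'
from pen import *
side2=side+[(a(15,120,60),a(15,120,232)),(a(-15,120,232),a(15,120,232))]
# walls: outer top edge of side walls in top view omitted
def planefit(p,P):
    p=np.array(p)
    for _ in range(6):
        A=p[2];R=np.array([[np.cos(A),-np.sin(A)],[np.sin(A),np.cos(A)]])
        L=np.c_[(P[...,:2].reshape(-1,2)-p[:2])@R*1000,P[...,2].reshape(-1)*1000]
        sel=[]
        z=(L[:,2]>25)&(L[:,2]<225)
        def pick(ax,c,lo,hi,zz=z):
            o=1-ax;m=zz&(abs(L[:,ax]-c)<8)&(L[:,o]>lo)&(L[:,o]<hi);return m,ax,c
        S=[pick(0,-15,123,147),pick(0,-15,-127,-103),pick(1,-130,-12,12),pick(1,120,-12,12,z&((abs(L[:,2]-165)>30)&(abs(L[:,2]-50)>30)))]
        def f(d):
            r=[]
            for m,ax,c in S:
                X=L[m];Y=X.copy();Y[:,0]=X[:,0]-d[0]+d[2]*X[:,1];Y[:,1]=X[:,1]-d[1]-d[2]*X[:,0];r.append(Y[:,ax]-c)
            return np.concatenate(r)
        s=least_squares(f,[0,0,0],loss="soft_l1",f_scale=3,x_scale=[1,1,.01])
        p[:2]+=R@s.x[:2]/1000;p[2]+=s.x[2]
    return p,[int(m.sum()) for m,_,_ in S],[round(float(np.median(L[m][:,ax]-c)),2) for m,ax,c in S]
if __name__=="__main__":
    P=cloud("side",np.load("side1.npy"))
    p,n,med=planefit([.5865,-.1187,np.radians(-10.28)],P);print("planes",p[:2].round(4),np.degrees(p[2]).round(2),n,med)
    im={n:cv2.imread(f"pics/{n}1.png") for n in("side","top")}
    for e in({"side":side2},{"side":side2,"top":top}):
        q,r=fit(p,e,im,rng=3);print(q[:2].round(4),np.degrees(q[2]).round(2),"rms",r)
    q,r=fit(p,{"top":top},im,rng=3,fix_yaw=p[2]);print("top",q[:2].round(4),r)
    print("pin tip px",proj("top",W(p,a(0,98,192))),proj("side",W(p,a(0,98,192))))
E
python3 pen2.py
```

```text
planes [ 0.5871 -0.1181] -9.87 [136, 202, 325, 118] [0.07, -0.04, 0.1, 0.08]
[ 0.5849 -0.1196] -9.99 rms 0.23284773927154545
[ 0.5861 -0.1185] -10.08 rms 0.2330267944460248
top [ 0.5877 -0.1185] 0.16787180267281349
pin tip px [[255.32031152 163.9342603 ]] [[283.11638428 166.72594254]]
```

```bash
python3 -m crank '[{"translation":[0.04,0,0],"twist":0},{"translation":[0.04,0,0],"twist":0},{"translation":[0.04,0,0],"twist":0},{"translation":[0.02,0,0],"twist":0.1},{"translation":[0.02,0,0],"twist":0}]' 1
python3 -m crank '[{"translation":[0.001,0,0],"twist":0},{"translation":[0,0,0],"twist":0},{"translation":[0,0,0],"twist":0},{"translation":[0,0,0],"twist":0},{"translation":[0,0,0],"twist":0}]' 0 40
python3 -m crank '[{"translation":[0,0,0],"twist":0},{"translation":[0,0,0],"twist":0},{"translation":[0,0,0],"twist":0},{"translation":[0,0,0],"twist":0}]' 0 40
python3 - <<'E'
from h import *
todo([.4815,.258,.19],-8.65)
for n in("side",):
    p,d=snapshot(n); cv2.imwrite(f"pics/{n}2.png",cv2.resize(p[60:220,150:300],None,fx=4,fy=3.5))
E
```

```text
clock: 3.55
position: [0.4806, 0.2524, 0.1893]
orientation: [[-0.002, 0.988, -0.154], [-0.001, -0.154, -0.988], [-1.0, -0.002, 0.001]]
ft_force: [0.3, 1.1, 1.2]
opening: 0.0912
clock: 3.97
position: [0.4822, 0.2543, 0.1917]
orientation: [[0.002, 0.988, -0.152], [0.001, -0.152, -0.988], [-1.0, 0.002, -0.001]]
ft_force: [-0.3, 0.7, -0.2]
opening: 0.0606
clock: 4.3
position: [0.4815, 0.2542, 0.1904]
orientation: [[0.0, 0.988, -0.152], [0.0, -0.152, -0.988], [-1.0, 0.0, -0.0]]
ft_force: [0.4, -1.2, 0.6]
opening: 0.034
tcp [0.4815 0.2542 0.1904] t 4.3 tool-shift mm [ 0.4 -0.6 -3.8]
tool y angle -8.76
twist needed -0.11
```

View pics/side2.png

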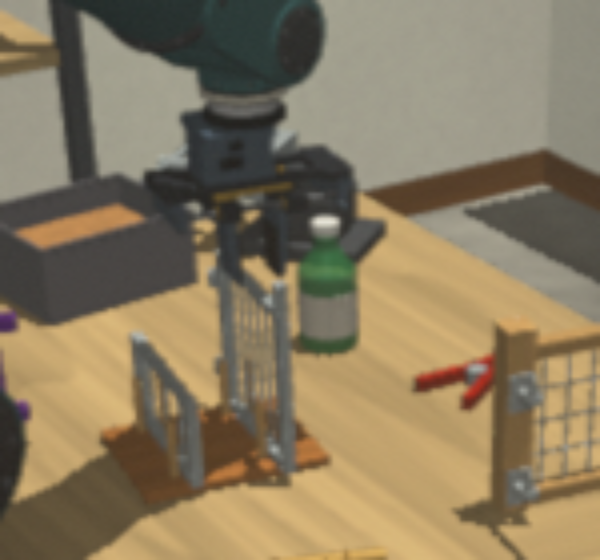

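```bash
python3 -m crank '[{"translation":[0,0,0],"twist":0},{"translation":[0,0,0],"twist":0},{"translation":[0,0,0],"twist":0},{"translation":[0,0,0],"twist":0},{"translation":[0,0,0],"twist":0}]' 0 40; python3 -m crank '[{"translation":[0,0,0],"twist":0},{"translation":[0,0,0],"twist":0}]' 0 40
```

```text
clock: 4.77
position: [0.4814, 0.2541, 0.1902]
orientation: [[-0.0, 0.988, -0.152], [0.0, -0.152, -0.988], [-1.0, -0.0, -0.0]]
ft_force: [0.7, 0.4, 0.2]
opening: 0.0005
clock: 4.93
position: [0.4814, 0.2541, 0.1902]
orientation: [[0.0, 0.988, -0.152], [0.0, -0.152, -0.988], [-1.0, 0.0, -0.0]]
ft_force: [-0.8, 0.2, 0.6]
opening: 0.0005
```

Run:
```python
from h import *
p,d=snapshot("side"); cv2.imwrite("pics/side3.png",cv2.resize(p[90:210,170:260],None,fx=6,fy=5,interpolation=cv2.INTER_CUBIC));np.save("side3.npy",d)
p,d=snapshot("top");cv2.imwrite("pics/top3.png",cv2.resize(p[150:250,100:230],None,fx=5,fy=5,interpolation=cv2.INTER_CUBIC))
```

```text
(no output)
```

View pics/side3.png

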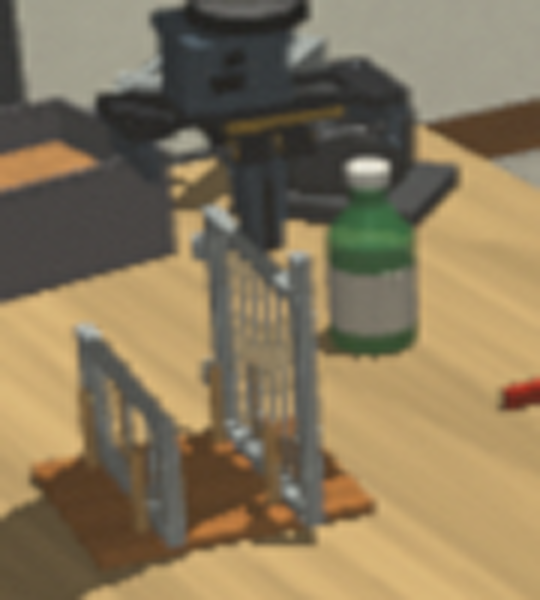

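View pics/top3.png

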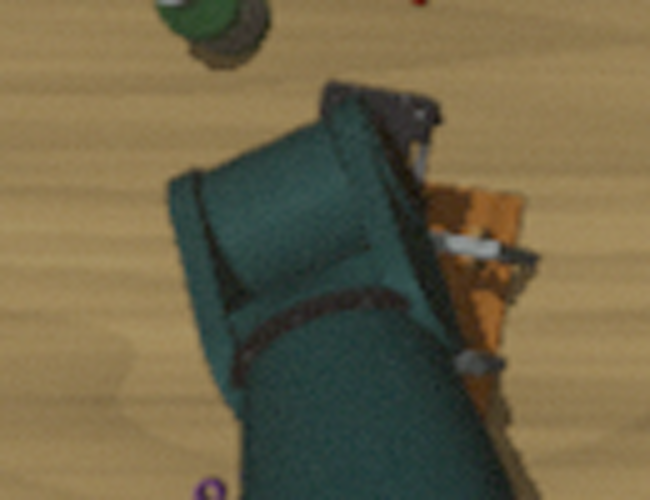

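Run:
```python
from h import *
d=np.load("side3.npy");P=cloud("side",d)
for v in range(117,150,2):
    print(v,["%d:%d,%d,%d"%(u,*(P[v,u]*1000)) for u in range(205,224,1) if P[v,u,2]>.1])
s=proj("side",[[.4814,.2541,.19],[.4814,.2541,.25],[.4815,.258,.209]]);print(s)
```

```text
117 ['205:457,267,310', '206:455,254,316', '207:453,243,320', '208:451,232,325', '209:449,219,330', '210:453,219,329', '211:456,218,329', '212:460,217,328', '213:466,222,325', '214:468,217,326', '215:479,231,318', '216:480,224,321', '217:480,217,323', '218:484,217,322', '219:488,217,321', '220:488,210,324', '221:495,215,320', '222:499,214,320', '223:505,218,316']
119 ['205:438,229,321', '206:441,229,321', '207:443,224,322', '208:450,229,318', '209:451,224,320', '210:452,219,322', '211:457,221,319', '212:458,216,321', '213:465,221,318', '214:468,219,317', '215:473,219,316', '216:478,222,314', '217:478,215,317', '218:483,215,315', '219:486,213,315', '220:490,214,314', '221:494,213,313', '222:498,214,312']
121 ['205:437,229,314', '207:455,249,302', '208:452,236,307', '209:455,232,308', '210:454,223,312', '211:453,214,315', '212:458,216,314', '213:462,216,312', '214:467,217,311', '215:469,214,311', '216:486,237,298', '217:481,221,306', '218:481,213,309']
123 ['208:469,269,283', '209:466,256,288', '210:466,246,292', '211:468,244,292', '212:470,239,294', '213:476,242,291', '214:483,249,287
[... 2533 characters left out ...]
473,214,214', '218:462,187,228', '219:458,172,236', '220:466,180,230', '221:468,175,232']
147 ['205:484,334,151', '206:486,331,151', '207:490,330,151', '208:483,308,162', '210:481,288,171', '212:482,273,178', '214:477,246,191', '216:464,207,211', '217:461,194,217', '218:462,188,220', '219:462,180,223', '220:465,177,224', '221:467,173,225']
149 ['205:483,334,142', '206:486,332,142', '207:490,330,142', '208:490,322,145', '210:485,295,159', '212:481,271,170', '214:476,245,183', '216:470,219,196', '217:462,197,208', '218:460,185,213', '219:458,174,219', '220:463,176,216', '221:466,173,217', '222:473,178,213']
[[214.01153503 146.20424793]
 [213.24215231 131.86721022]
 [213.2862637  141.32479064]]
```

Run:
```python
from h import *
y=np.array([.381,-.9246,0]);t=np.array([.2665,-.6469,.1806])
print(proj("side",[t,t+.0457*y,t-.0457*y,t+.055*y,t-.055*y]))
P=cloud("side",np.load("side0.npy"))
im=cv2.imread("pics/side0.png");cv2.imwrite("pics/grip0.png",cv2.resize(im[240:340,275:395],None,fx=6,fy=6,interpolation=cv2.INTER_CUBIC))
for v in range(295,330,3): print(v,["%d:%d,%d,%d"%(u,*(P[v,u]*1000)) for u in list(range(300,314,3))+list(range(340,356,3))])
print(read_state())
```

```text
[[326.56319218 324.78186924]
 [344.9257752  333.57731165]
 [308.90728438 316.32491523]
 [348.75294986 335.41047936]
 [305.39717018 314.64361543]]
295 ['300:395,-398,-1', '303:229,-601,257', '306:231,-608,261', '309:242,-606,253', '312:257,-600,240', '340:439,-514,69', '343:440,-525,77', '346:448,-528,76', '349:268,-699,315', '352:263,-711,328', '355:260,-721,338']
298 ['300:385,-410,1', '303:228,-603,249', '306:236,-604,246', '309:241,-608,246', '312:258,-599,229', '340:252,-690,308', '343:257,-694,309', '346:443,-534,72', '349:262,-705,315', '352:258,-717,327', '355:257,-725,334']
301 ['300:378,-419,0', '303:229,-602,239', '306:231,-610,244', '309:244,-606,233', '312:260,-597,217', '340:443,-514,44', '343:251,-700,309', '346:252,-708,315', '349:254,-713,318', '352:258,-717,319', '355:256,-727,328']
304 ['300:367,-432,6', '303:229,-602,229', '306:234,-608,232', '309:245,-605,223', '312:401,-446,-1', '340:438,-519,39', '343:444,-526,42', '346:252,-708,307', '349:253,-715,312', '352:257,-720,314', '355:261,-724,315']
307 ['300:360,-442,6', '303:229,-603,221', '306:235,-607,221', '309:3
[... 1705 characters left out ...]
.21451385e-03,
       5.58707563e+01, 3.41323656e+01]), 'qvel': array([ 0.02394652,  0.00379301,  0.07873027,  0.07543956, -0.03284285,
        0.09425935]), 'joint_torque': array([ 3.02700581e-03, -5.26925182e+01, -4.18389237e+01,  6.99153193e-02,
       -1.31676171e-02,  7.07031489e-06]), 'position': array([0.48146361, 0.25412812, 0.19024188]), 'orientation': array([[ 2.45665553e-05,  9.88334055e-01, -1.52301655e-01],
       [ 3.10705134e-05, -1.52301656e-01, -9.88334055e-01],
       [-9.99999999e-01,  1.95478726e-05, -3.44495735e-05]]), 'ft_force': array([0.06739557, 0.04972171, 0.23671386]), 'wrist_torque': array([ 0.01694639, -0.0888524 ,  0.00538658]), 'opening': 0.0005638207421590012}
```

View pics/grip0.png

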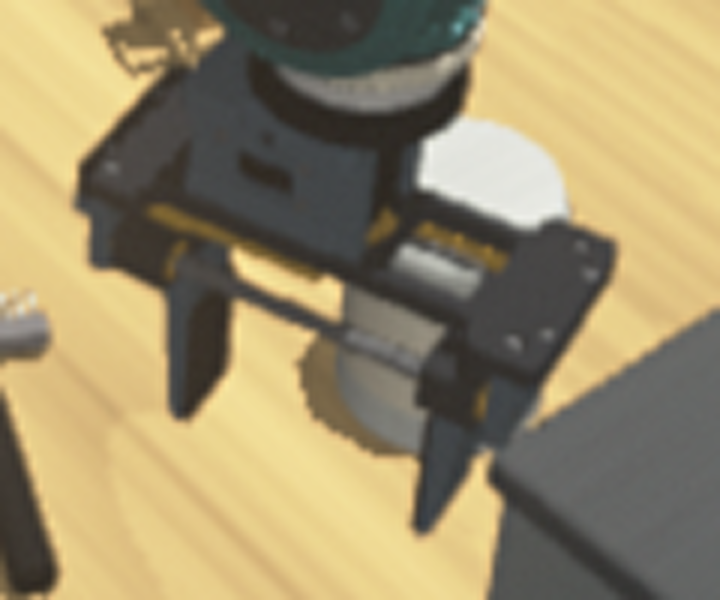

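```bash
python3 -m crank '[{"translation":[-0.005,0,-0.002],"twist":0},{"translation":[0,0,-0.002],"twist":0},{"translation":[0,0,0],"twist":0},{"translation":[0,0,0],"twist":0},{"translation":[0,0,0],"twist":0}]' 0.5 40; python3 -m crank '[{"translation":[0,0,0],"twist":0},{"translation":[0,0,0],"twist":0},{"translation":[0.012,0,0],"twist":0},{"translation":[0.014,0,0],"twist":0},{"translation":[0.005,0,0],"twist":0}]'
python3 - <<'E'
from h import *
todo([.4815,.258,.164],-8.65)
p,d=snapshot("side"); cv2.imwrite("pics/side4.png",cv2.resize(p[90:210,170:260],None,fx=6,fy=5,interpolation=cv2.INTER_CUBIC))
E
```

```text
clock: 5.45
position: [0.482, 0.2581, 0.1952]
orientation: [[-0.0, 0.988, -0.152], [-0.0, -0.152, -0.988], [-1.0, -0.0, 0.0]]
ft_force: [0.0, -0.1, 0.7]
opening: 0.0308
clock: 5.87
position: [0.4811, 0.2576, 0.1619]
orientation: [[-0.002, 0.988, -0.152], [-0.001, -0.152, -0.988], [-1.0, -0.002, 0.001]]
ft_force: [-0.5, -0.1, -0.7]
opening: 0.0455
tcp [0.4811 0.2576 0.1619] t 5.87 tool-shift mm [-2.1  0.4 -0.5]
tool y angle -8.76
twist needed -0.11
```

View pics/side4.png

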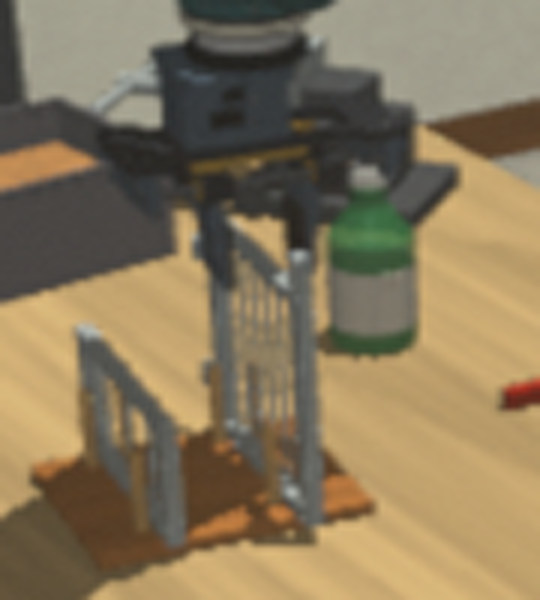

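Fingers now straddle the rail (near one at ~(206,137) full-image pixels, in front of the rail). Close.

```bash
python3 -m crank '[{"translation":[0,0,0],"twist":0},{"translation":[0,0,0],"twist":0},{"translation":[0,0,0],"twist":0},{"translation":[0,0,0],"twist":0},{"translation":[0,0,0],"twist":0}]' 0 40;python3 -m crank '[{"translation":[0,0,0],"twist":0},{"translation":[0,0,0],"twist":0},{"translation":[-0.002,0,0],"twist":0},{"translation":[-0.005,0,0],"twist":0},{"translation":[-0.01,0,0],"twist":0}]'
```

```text
clock: 6.33
position: [0.4823, 0.2582, 0.1647]
orientation: [[0.001, 0.988, -0.152], [0.0, -0.152, -0.988], [-1.0, 0.001, -0.0]]
ft_force: [-0.1, 1.0, -0.8]
opening: 0.0152
clock: 6.75
position: [0.4812, 0.2577, 0.1806]
orientation: [[-0.002, 0.988, -0.152], [-0.001, -0.152, -0.988], [-1.0, -0.002, 0.001]]
ft_force: [-0.8, 1.1, -4.1]
opening: 0.0118
```

```bash
python3 -m crank '[{"translation":[-0.02,0,0],"twist":0},{"translation":[-0.02,0,0],"twist":0},{"translation":[-0.02,0,0],"twist":0},{"translation":[-0.02,0,0],"twist":0},{"translation":[-0.015,0,0],"twist":0}]';python3 - <<'E'
from h import *
todo([.4815,.258,.164],-10)
p,d=snapshot("side"); cv2.imwrite("pics/side5.png",cv2.resize(p[60:210,150:270],None,fx=5,fy=4,interpolation=cv2.INTER_CUBIC))
# gate targets
E
```

```text
clock: 7.17
position: [0.4823, 0.2582, 0.2788]
orientation: [[0.001, 0.988, -0.152], [0.001, -0.152, -0.988], [-1.0, 0.001, -0.001]]
ft_force: [-0.5, 0.2, -3.7]
opening: 0.0118
tcp [0.4823 0.2582 0.2788] t 7.17 tool-shift mm [114.8  -0.9   0.5]
tool y angle -8.76
twist needed 1.24
```

View pics/side5.png

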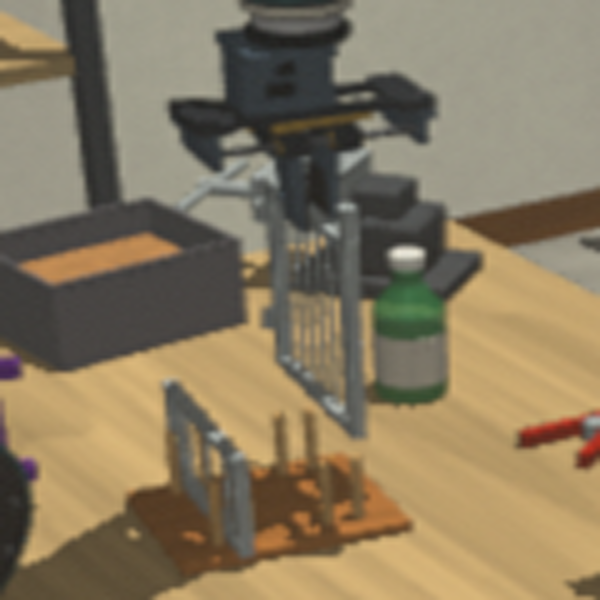

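```bash
python3 -m crank '[{"translation":[0,0.002,0.02],"twist":0},{"translation":[0,0.004,0.03],"twist":0},{"translation":[0,0.004,0.036],"twist":0},{"translation":[0,0.004,0.036],"twist":0},{"translation":[0,0.004,0.036],"twist":0}]' >/dev/null
python3 -m crank '[{"translation":[0,0.004,0.036],"twist":0},{"translation":[0,0.004,0.036],"twist":0.3},{"translation":[0,0.004,0.036],"twist":0.3},{"translation":[0,0.004,0.036],"twist":0.3},{"translation":[0,0.004,0.03],"twist":0.3}]' 
python3 -m crank '[{"translation":[0.015,0.002,0.015],"twist":0},{"translation":[0.02,0,0.005],"twist":0},{"translation":[0.015,0,0],"twist":0},{"translation":[0.01,0,0],"twist":0},{"translation":[0,0,0],"twist":0}]'
python3 - <<'E'
from h import *
todo([.4685,-.0976,.216],-10)
for n in("side","top"):
    p,d=snapshot(n); cv2.imwrite(f"pics/{n}6.png",p);np.save(f"{n}6.npy",d)
    c=p[80:250,210:380] if n=="side" else p[130:220,220:340]
    cv2.imwrite(f"pics/{n}6c.png",cv2.resize(c,None,fx=4,fy=4 ,interpolation=cv2.INTER_CUBIC)[:600])
E
```

```text
clock: 8.05
position: [0.4673, -0.0779, 0.2763]
orientation: [[0.0, 0.985, -0.174], [-0.0, -0.174, -0.985], [-1.0, 0.0, 0.0]]
ft_force: [0.8, -0.4, -4.0]
opening: 0.0115
clock: 8.47
position: [0.4652, -0.0955, 0.2143]
orientation: [[-0.003, 0.985, -0.173], [0.001, -0.173, -0.985], [-1.0, -0.003, -0.0]]
ft_force: [-0.6, 0.3, -4.5]
opening: 0.0115
tcp [ 0.4652 -0.0955  0.2143] t 8.47 tool-shift mm [-1.7  3.6  1.5]
tool y angle -9.97
twist needed 0.03
```

View pics/side6c.png

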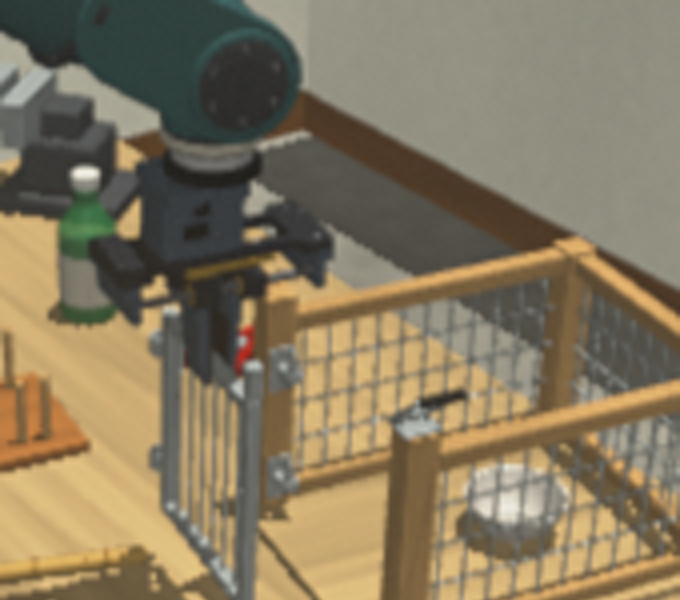

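View pics/top6c.png

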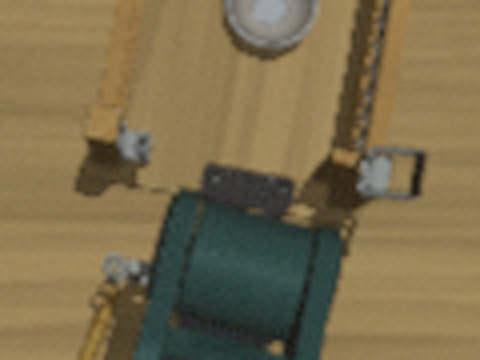

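```bash
cat > gate.py <<'E'
from fit import *
a=lambda *v:np.array(v,float)
def E(*l): return [(a(*x[:3]),a(*x[3:])) for x in l]
# side camera sees -x face, -y face. silhouettes:
gs=E((-6,-73,5,-6,-73,190),(-6,-85,5,-6,-85,228),(6,-85,5,6,-85,228),(-6,85,10,-6,85,140),(6,73,10,6,73,170))
def circ(z,r,n=24):
    t=np.linspace(0,2*np.pi,n+1);p=np.c_[r*np.cos(t),98+r*np.sin(t),np.full(n+1,z)];return list(zip(p[:-1],p[1:]))
def overlay(im,n,p,z,edges,crop,fn,f=6):
    u0,u1,v0,v1=crop
    o=cv2.resize(im[v0:v1,u0:u1],None,fx=f,fy=f,interpolation=cv2.INTER_CUBIC)
    for (es,pp,zz,col) in edges:
        for A,B in es:
            q=((proj(n,W(pp,np.stack([A,B]),zz))-[u0,v0]+.5)*f-.5).round().astype(int)
            cv2.line(o,tuple(map(int,q[0])),tuple(map(int,q[1])),col,1)
    cv2.imwrite(fn,o)
E
python3 - <<'E'
from gate import *
im=cv2.imread("pics/side6.png");imt=cv2.imread("pics/top6.png")
s=read_state();t=s["position"];print(t)
z=t[2]-.149;p0=[t[0],t[1],np.radians(-10)]
p,r=fit(p0,{"side":gs},{"side":im},rng=4,z=z);print(p[:2].round(4),np.degrees(p[2]),r)
pf,r=fit(p0,{"side":gs},{"side":im},rng=4,z=z,fix_yaw=p0[2]);print(pf[:2].round(4),r)
pen=[.5865,-.1185,np.radians(-10)]
pins=[(a(0,98,170),a(0,98,192)),(a(0,98,55),a(0,98,77))]
ax=[(a(0,98,35),a(0,98,53)),(a(0,98,150),a(0,98,168))]+circ(168,10.5)+circ(35,10.5)+circ(168,6.5)
overlay(im,"side",pf,z,[(gs+ax,pf,z,(0,0,255)),(pins,pen,0,(0,255,0))],(240,290,150,240),"pics/ov_s.png",6)
overlay(imt,"top",pf,z,[(ax,pf,z,(0,0,255)),(pins+circ(170,8),pen,0,(0,255,0))],(235,275,150,205),"pics/ov_t.png",9)
E
```

```text
[ 0.46662037 -0.09561177  0.21656226]
[ 0.3424 -0.268 ] -15.826879383719135 0.15239008820434402
[ 0.4896 -0.0528] 0.30834859744918713
```

View pics/ov_s.png

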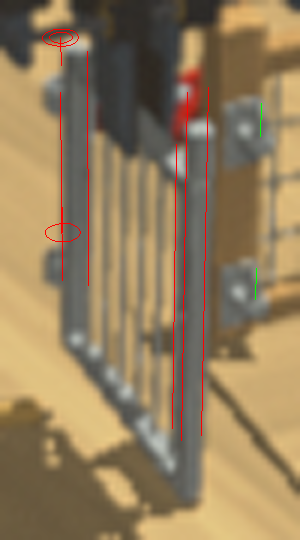

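View pics/ov_t.png

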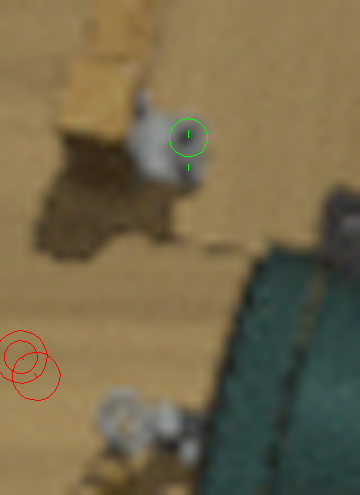

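```bash
cat > g2.py <<'E'
from gate import *
gs2=E((-6,-73,5,-6,-73,185),(-6,-85,5,-6,-85,228),(6,-85,5,6,-85,228),(-6,85,10,-6,85,30),(-6,85,58,-6,85,140),(-6,73,15,-6,73,170),(-6,-73,0,-6,80,0))
def eye2origin(e,yaw): return np.array(e[:2])-.098*np.array([-np.sin(yaw),np.cos(yaw)])
E
python3 - <<'E'
from g2 import *
im=cv2.imread("pics/side6.png");imt=cv2.imread("pics/top6.png")
t=np.array([.46662,-.09561,.21656]);z=t[2]-.149;yaw=np.radians(-10)
e=plane("top",[249.06,196.6],z+.168)[0];o=eye2origin(e,yaw);print("eye",e,"origin",o,"tcp",t)
R=np.array([[np.cos(yaw),-np.sin(yaw)],[np.sin(yaw),np.cos(yaw)]])
print("origin-tcp in gate frame mm",((o-t[:2])@R*1000).round(1))
for fy in(None,yaw):
    p,r=fit([*t[:2],yaw],{"side":gs2},{"side":im},rng=3,z=z,fix_yaw=fy);print(p[:2].round(4),np.degrees(p[2]),r,((p[:2]-t[:2])@R*1000).round(1))
pf=[*o,yaw]
pen=[.5865,-.1185,np.radians(-10)]
pins=[(a(0,98,170),a(0,98,192)),(a(0,98,55),a(0,98,77))]
ax=[(a(0,98,35),a(0,98,53)),(a(0,98,150),a(0,98,168))]+circ(168,10.5)+circ(35,10.5)+circ(168,6.5)
overlay(im,"side",pf,z,[(gs2+ax,pf,z,(0,0,255)),(pins,pen,0,(0,255,0))],(240,290,150,240),"pics/ov_s2.png",6)
overlay(imt,"top",pf,z,[(ax,pf,z,(0,0,255)),(pins+circ(170,8),pen,0,(0,255,0))],(235,275,150,205),"pics/ov_t2.png",9)
E
```

```text
eye [ 4.80401837e-01 -3.28062941e-04  2.35560000e-01] origin [ 0.46338432 -0.09683922] tcp [ 0.46662 -0.09561  0.21656]
origin-tcp in gate frame mm [-3.  -1.8]
[ 0.4623 -0.09  ] -10.329209661102515 0.46463723063496026 [-5.2  4.8]
[ 0.4624 -0.0898] -10.0 0.47625076339553163 [-5.1  5. ]
```

View pics/ov_s2.png

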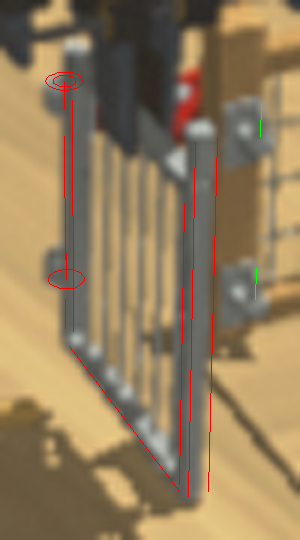

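View pics/ov_t2.png

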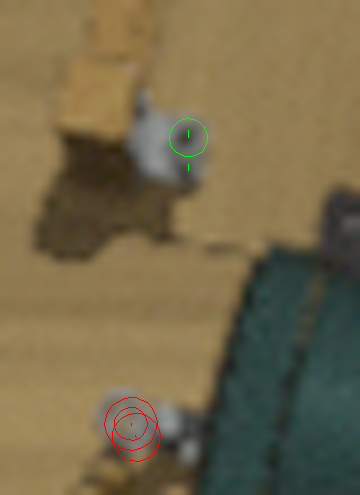

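```bash
python3 -m crank '[{"translation":[0,0.02,0],"twist":0},{"translation":[0,0.025,0.001],"twist":0},{"translation":[0,0.025,0.001],"twist":0},{"translation":[0,0.02,0],"twist":0},{"translation":[0,0.01,0],"twist":0}]'
python3 -m crank '[{"translation":[0,0.01,0],"twist":0},{"translation":[0,0,0],"twist":0},{"translation":[0,0,0],"twist":0}]'
cat > shot.py <<'E'
from g2 import *
import sys
k=sys.argv[1]
s=read_state();t=s["position"];print(t.round(4),s["ft_force"].round(1),round(s["clock"],2))
for n in("side","top"):
    p,d=snapshot(n); cv2.imwrite(f"pics/{n}{k}.png",p);np.save(f"{n}{k}.npy",d)
im=cv2.imread(f"pics/side{k}.png");imt=cv2.imread(f"pics/top{k}.png")
A=cv2.resize(im[145:235,265:325],None,fx=6.5,fy=6.5,interpolation=cv2.INTER_CUBIC)
B=cv2.resize(imt[145:190,235:275],None,fx=10,fy=10,interpolation=cv2.INTER_CUBIC)
o=np.zeros((585,800,3),np.uint8);o[:585,:390]=A;o[:450,400:]=B
cv2.imwrite(f"pics/z{k}.png",o)
E
python3 shot.py 7
```

```text
clock: 8.98
position: [0.5675, -0.1153, 0.2176]
orientation: [[0.002, 0.985, -0.172], [-0.001, -0.172, -0.985], [-1.0, 0.003, 0.0]]
ft_force: [-1.3, 0.8, -3.0]
opening: 0.0117
clock: 9.23
position: [0.5742, -0.1166, 0.2164]
orientation: [[-0.0, 0.985, -0.173], [0.0, -0.173, -0.985], [-1.0, -0.0, -0.0]]
ft_force: [-0.4, 0.3, -3.3]
opening: 0.0117
[ 0.5742 -0.1166  0.2164] [-0.4  0.3 -3.3] 9.23
```

View pics/z7.png

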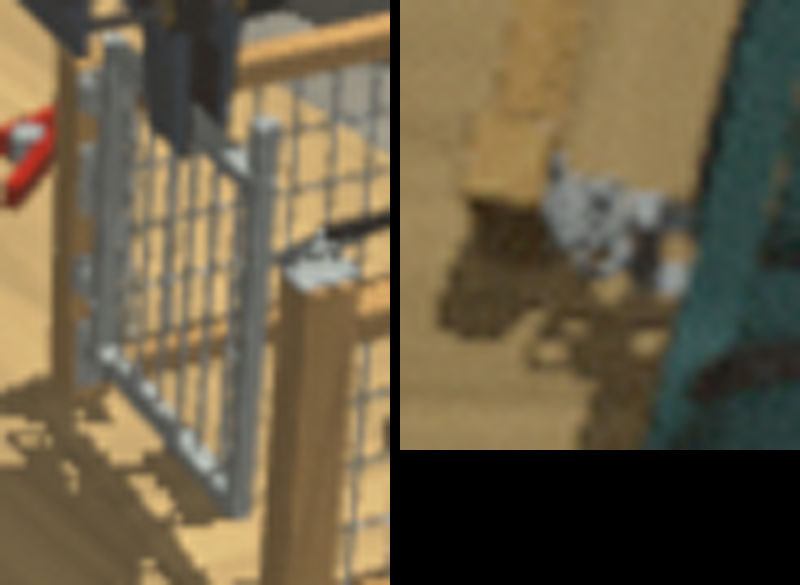

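Run:
```python
from g2 import *
imt=cv2.imread("pics/top7.png");im1=cv2.imread("pics/top1.png");im6=cv2.imread("pics/top6.png")
f=20
A=cv2.resize(imt[158:180,246:266],None,fx=f,fy=f,interpolation=cv2.INTER_CUBIC)
B=cv2.resize(im1[158:180,246:266],None,fx=f-4,fy=f-4,interpolation=cv2.INTER_CUBIC)
o=np.zeros((600,800,3),np.uint8);o[:440,:400]=A;o[:352,410:730]=B
cv2.imwrite("pics/z7b.png",o)
z=.2164-.149
print(proj("top",plane("top",[248.6,196.2],.2355)+[.5742-.4666,-.1166+.0956,0]))
print(proj("top",W([.5865,-.1185,np.radians(-10)],np.array([[0,98,192.],[0,98,170],[0,98,237]]))))
C=cv2.resize(im6[186:206,240:260],None,fx=f,fy=f,interpolation=cv2.INTER_CUBIC)
cv2.imwrite("pics/z6b.png",C)
```

```text
[[254.75544325 166.37492955]]
[[255.44669361 164.05245421]
 [255.45040181 164.80827993]
 [255.43873723 162.43074093]]
```

View pics/z7b.png

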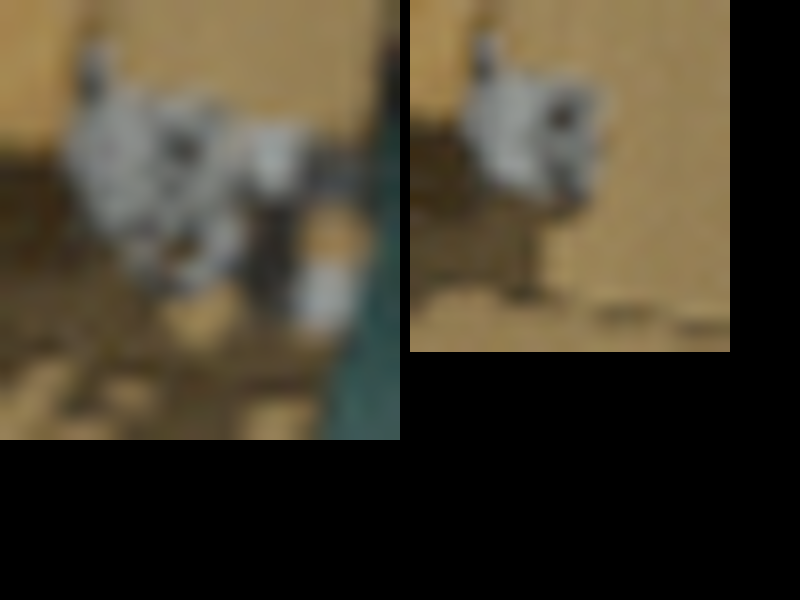

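View pics/z6b.png

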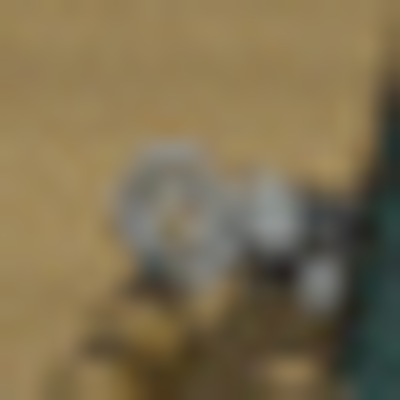

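```bash
cat > gc.py <<'E'
from g2 import *
import sys
def local(P,p):
    A=p[2];R=np.array([[np.cos(A),-np.sin(A)],[np.sin(A),np.cos(A)]])
    return np.c_[(P.reshape(-1,3)[:,:2]-p[:2])@R*1000,P.reshape(-1,3)[:,2]*1000]
k=sys.argv[1];zg=float(sys.argv[2])
pen=[.5870,-.1183,np.radians(-9.95)]
L=local(cloud("side",np.load(f"side{k}.npy")),pen)
ok=(L[:,2]>zg+20)&(L[:,2]<zg+180)
g=L[ok&(abs(L[:,0])<45)&(L[:,1]>-105)&(L[:,1]<105)]
# histogram of -y faces: horn stile
h=g[(g[:,1]<-60)]
print("horn pts",len(h),"y pct",np.percentile(h[:,1],[10,30,50,70,90]).round(1),"x pct",np.percentile(h[:,0],[5,25,50,75,95]).round(1))
h2=g[(g[:,1]>60)&(g[:,1]<95)]
print("hinge stile pts",len(h2),"y",np.percentile(h2[:,1],[10,30,50,70,90]).round(1),"x",np.percentile(h2[:,0],[5,25,50,75,95]).round(1))
# per-row scan
np.save("g.npy",g)
D=np.load(f"side{k}.npy");Lr=L.reshape(384,512,3)
for v in range(int(sys.argv[3]),int(sys.argv[4]),int(sys.argv[5])):
    print(v,["%d:%d,%d,%d"%(u,*Lr[v,u].round()) for u in range(int(sys.argv[6]),int(sys.argv[7])) if abs(Lr[v,u,0])<45 and abs(Lr[v,u,1])<140])
E
python3 gc.py 7 67 180 222 6 274 310
```

```text
horn pts 234 y pct [-88.3 -83.7 -81.7 -79.2 -73.3] x pct [-22.3 -19.8 -16.9 -13.4  -9.3]
hinge stile pts 202 y [70.1 74.  75.9 79.1 85.9] x [-23.1 -20.7 -17.4 -13.5  -9. ]
180 ['274:-14,139,118', '275:-16,128,125', '276:-14,124,127', '277:-12,121,128', '278:-9,118,128', '279:-4,120,126', '280:-19,81,152', '281:-18,77,154', '282:-16,73,155', '283:-10,76,152', '284:-15,58,163', '285:27,133,112', '287:-16,36,176', '290:-16,14,188', '291:-14,11,189', '294:-17,-16,205', '297:-16,-34,215', '298:-14,-37,216', '301:-12,-54,225', '302:-18,-71,236', '303:-19,-79,240', '304:-17,-81,241', '305:-16,-85,243', '306:-7,-77,237']
186 ['274:-15,138,93', '275:-18,123,103', '276:-26,98,119', '277:-27,89,124', '278:-21,92,121', '279:-22,83,126', '280:-20,79,128', '281:-15,81,126', '282:-14,76,129', '283:-10,75,128', '284:-17,55,141', '285:31,139,81', '287:-14,38,150', '290:-15,14,164', '293:-19,-14,181', '294:-14,-12,178', '297:-16,-37,193', '301:-13,-57,204', '302:-19,-74,216', '303:-18,-78,217', '304:-15,-79,217', '305:-13,-83,219', '306:-10,-83,218', '308:-13,-101,229', '309:-18,-116,239']
192 ['274:-
[... 1947 characters left out ...]
5,127', '306:-14,-101,138', '307:-16,-110,144', '308:-16,-115,147', '309:-14,-118,148']
216 ['274:-40,81,3', '275:-35,82,0', '276:-34,77,3', '277:-33,70,7', '278:-30,68,8', '279:-30,60,13', '280:-27,58,13', '281:-26,53,17', '282:-19,58,12', '283:-18,53,15', '284:-15,49,16', '285:-9,53,12', '286:-9,46,16', '287:-3,49,13', '288:-2,44,15', '289:3,46,13', '290:6,43,14', '291:8,39,16', '292:12,39,15', '293:-20,-25,66', '294:-23,-39,76', '295:-23,-46,81', '296:-19,-46,79', '297:-19,-51,83', '298:-17,-54,84', '299:-16,-61,89', '300:-22,-77,100', '301:-20,-81,103', '302:-18,-83,104', '303:-13,-82,101', '304:-12,-86,103', '306:-16,-106,118', '307:-17,-113,122', '308:-15,-116,124', '309:-13,-119,125']
```

Run:
```python
from g2 import *
pen=[.5870,-.1183,np.radians(-9.95)]
z=.0674
for x,y in((-11,0),(-13,0),(-15.5,0),(-13,2)):
    o=W(pen,np.array([x,y,0.]));p=[o[0],o[1],pen[2]]
    print((x,y),"top: stile top",proj("top",W(p,np.array([0,79,200.]),z)).round(2),"eye top",proj("top",W(p,np.array([0,98,168.]),z)).round(2),"loweye",proj("top",W(p,np.array([0,98,53.]),z)).round(2),
     "side: horn L/M/R at 200",proj("side",W(p,np.array([[-6,-73,175.],[-6,-85,150],[6,-85,150]]),z)).round(1).tolist())
im=cv2.imread("pics/side7.png").astype(int)
for v in(178,184,190,196,202,208): print(v,im[v,298:312].sum(1).tolist(), im[v,272:288].sum(1).tolist())
def u_at(p,pt,v):  # column of vertical edge (x,y) at row v
    Z=np.linspace(-20,260,300);q=proj("side",W(p,np.c_[np.full(300,pt[0]),np.full(300,pt[1]),Z],z));return np.interp(-v,-q[::1,1],q[:,0]) if q[0,1]<q[-1,1] else np.interp(v,q[::-1,1],q[::-1,0])
for x in(-11,-13,-15.5):
    o=W(pen,np.array([x,0,0.]));p=[o[0],o[1],pen[2]]
    print(x,[[round(float(u_at(p,pt,v)),1) for pt in((-6,-73),(-6,-85),(6,-85),(-6,85),(-6,73),(6,73))] for v in(184,196)])
```

```text
(-11, 0) top: stile top [[260.12 165.2 ]] eye top [[254.82 165.36]] loweye [[254.89 169.08]] side: horn L/M/R at 200 [[302.8, 178.5], [304.2, 187.0], [307.6, 186.2]]
(-13, 0) top: stile top [[260.02 165.76]] eye top [[254.72 165.91]] loweye [[254.8  169.58]] side: horn L/M/R at 200 [[302.3, 178.6], [303.7, 187.1], [307.0, 186.3]]
(-15.5, 0) top: stile top [[259.89 166.45]] eye top [[254.6  166.59]] loweye [[254.68 170.21]] side: horn L/M/R at 200 [[301.6, 178.8], [303.0, 187.3], [306.3, 186.5]]
(-13, 2) top: stile top [[259.46 165.65]] eye top [[254.18 165.8 ]] loweye [[254.29 169.49]] side: horn L/M/R at 200 [[302.0, 178.3], [303.4, 186.8], [306.7, 186.0]]
178 [378, 472, 466, 337, 300, 260, 294, 309, 337, 441, 491, 387, 457, 517] [463, 294, 228, 232, 256, 282, 283, 266, 269, 309, 306, 325, 340, 356, 414, 357]
184 [468, 500, 421, 345, 294, 254, 304, 309, 309, 299, 260, 242, 269, 336] [446, 281, 227, 239, 270, 297, 312, 258, 258, 305, 297, 278, 327, 420, 480, 362]
190 [532, 502, 356, 316, 255, 281, 310, 327, 389, 397, 249, 225, 221, 248] [429, 248, 231, 243, 273, 290, 293, 269, 282, 309, 300, 288, 347, 363, 379, 398]
196 [377, 351, 307, 273, 271, 321, 309, 296, 255, 244, 235, 228, 223, 235] [398, 248, 231, 241, 270, 301, 303, 265, 297, 309, 298, 277, 327, 380, 346, 326]
202 [460, 337, 286, 251, 271, 307, 327, 406, 457, 270, 222, 223, 226, 253] [351, 244, 228, 239, 283, 312, 301, 299, 280, 239, 258, 311, 370, 296, 309, 280]
208 [462, 320, 282, 268, 309, 312, 352, 429, 392, 243, 220, 230, 243, 279] [255, 257, 253, 263, 318, 387, 271, 246, 256, 356, 510, 522, 504, 443, 333, 255]
-11 [[302.5, 304.4, 307.7, 280.0, 281.6, 284.6], [301.8, 303.7, 306.9, 279.7, 281.2, 284.2]]
-13 [[302.0, 303.9, 307.2, 279.5, 281.1, 284.1], [301.3, 303.2, 306.4, 279.2, 280.7, 283.7]]
-15.5 [[301.3, 303.2, 306.5, 278.9, 280.4, 283.5], [300.6, 302.5, 305.7, 278.6, 280.1, 283.1]]
```

```bash
python3 -m crank '[{"translation":[0,0.005,0.001],"twist":0},{"translation":[0,0.005,0.0005],"twist":0},{"translation":[0,0.001,0],"twist":0},{"translation":[0,0,0],"twist":0},{"translation":[0,0,0],"twist":0}]'
python3 shot.py 8;python3 gc.py 8 67 400 401 1 0 1
```

```text
clock: 9.75
position: [0.5851, -0.1202, 0.2162]
orientation: [[-0.0, 0.985, -0.173], [0.0, -0.173, -0.985], [-1.0, -0.0, -0.0]]
ft_force: [-0.3, -0.4, -3.5]
opening: 0.0115
[ 0.5851 -0.1202  0.2162] [-0.3 -0.4 -3.5] 9.75
horn pts 164 y pct [-99.6 -85.2 -82.1 -78.3 -63.2] x pct [-14.7 -10.   -8.3  -6.3  -2. ]
hinge stile pts 201 y [69.4 71.8 74.4 77.6 89.1] x [-12.   -9.3  -6.4  -2.5   1.7]Traceback (most recent call last):
  File "gc.py", line 20, in <module>
    print(v,["%d:%d,%d,%d"%(u,*Lr[v,u].round()) for u in range(int(sys.argv[6]),int(sys.argv[7])) if abs(Lr[v,u,0])<45 and abs(Lr[v,u,1])<140])
                                                                                                         ~~^^^^^^^
IndexError: index 400 is out of bounds for axis 0 with size 384
```

View pics/z8.png

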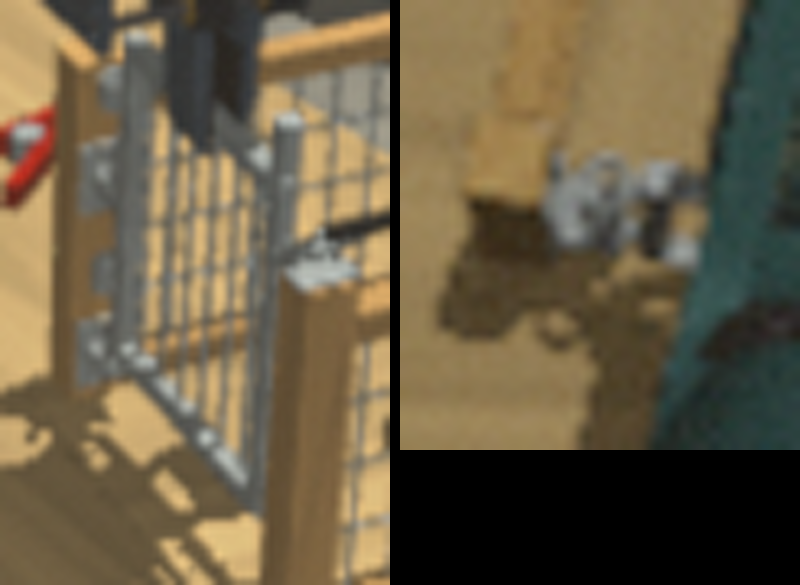

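```bash
cat > ov.py <<'E'
from g2 import *
import sys
k=sys.argv[1];z=float(sys.argv[2])/1000
pen=[.5870,-.1183,np.radians(-9.95)]
ax=[]
for zz in(35,53,150,168): ax+=circ(zz,10.5)
im=cv2.imread(f"pics/side{k}.png");imt=cv2.imread(f"pics/top{k}.png")
horn=E((-6,-85,0,-6,-85,232),(6,-85,0,6,-85,232),(-6,-73,0,-6,-73,190))
overlay(im,"side",pen,0,[(ax+horn,pen,z,(0,0,255))],(270,312,145,228),"pics/_a.png",7)
overlay(imt,"top",pen,0,[(ax[:],pen,z,(0,0,255))],(243,268,155,178),"pics/_b.png",16)
A=cv2.imread("pics/_a.png");B=cv2.imread("pics/_b.png")
A0=cv2.resize(im[145:228,270:312],None,fx=7,fy=7,interpolation=cv2.INTER_CUBIC)
o=np.zeros((600,800,3),np.uint8);o[:A.shape[0],:A.shape[1]]=A;o[:B.shape[0],300:300+B.shape[1]]=B
cv2.imwrite(f"pics/ov{k}.png",o)
E
python3 ov.py 8 67
```

```text
(no output)
```

View pics/ov8.png

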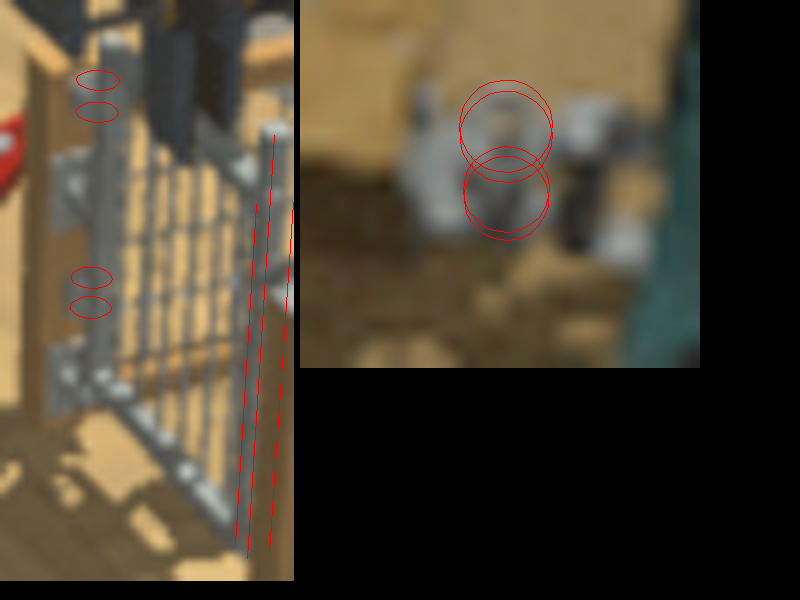

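```bash
cat > tilt.py <<'E'
from g2 import *
import sys
k=sys.argv[1];z=float(sys.argv[2])/1000;x=float(sys.argv[3]);y=float(sys.argv[4])
pen=[.5870,-.1183,np.radians(-9.95)]
im=cv2.imread(f"pics/side{k}.png");im1=cv2.imread("pics/side1.png")
o=W(pen,np.array([x,y,0.]));gp=[o[0],o[1],pen[2]]
G=prep(im,.6);G1=prep(im1,.6)
def off(G,p,z,A,B,r=3.5,n=5):
    out=[]
    for i in range(n):
        t=np.linspace(i/n,(i+1)/n,12);X=A+(B-A)*t[:,None];q=proj("side",W(p,X,z))
        o=np.arange(-r,r+.01,.1)
        S=np.stack([q[:,None,0]+o,np.repeat(q[:,1:2],len(o),1)],-1)
        pr=[map_coordinates(c,[S[...,1],S[...,0]],order=1).mean(0) for c in G]
        g=sum(np.gradient(c) for c in pr);ag=sum(np.abs(np.gradient(c)) for c in pr)
        j=ag.argmax();out.append((round(float(o[j]),1),int(round(g[j]*10))))
    return out
print("horn L(-6,-73)",off(G,gp,z,a(-6,-73,10),a(-6,-73,180)))
print("horn R(6,-85)",off(G,gp,z,a(6,-85,10),a(6,-85,225)))
print("hinge L(-6,85)",off(G,gp,z,a(-6,85,10),a(-6,85,190)))
print("hinge R(6,73)",off(G,gp,z,a(6,73,10),a(6,73,180)))
for nm,c in(("post hinge L",(-15,150)),("post hinge R",(15,120)),("post latch L",(-15,-100)),("latch R",(15,-130))):
    print(nm,off(G1,pen,0,a(*c,20),a(*c,225)))
E
python3 tilt.py 8 67 -2 0;python3 tilt.py 7 67 -13 1
```

```text
horn L(-6,-73) [(-1.5, -58), (-1.8, -81), (-1.5, -43), (-2.0, -64), (-2.4, -60)]
horn R(6,-85) [(-2.5, -29), (-2.2, -29), (2.0, 31), (0.0, 63), (-0.2, 72)]
hinge L(-6,85) [(-0.9, -26), (1.0, 28), (-1.0, -23), (-0.8, -30), (-0.1, -46)]
hinge R(6,73) [(0.0, 59), (2.8, -79), (0.5, 78), (2.8, -80), (2.8, -73)]
post hinge L [(0.0, -118), (0.0, -121), (0.0, -113), (3.4, 34), (0.0, -72)]
post hinge R [(-0.9, 24), (-1.1, 54), (-1.0, 67), (2.3, 48), (-0.5, 35)]
post latch L [(-0.1, -72), (0.2, -119), (0.2, -112), (0.3, -108), (0.3, -71)]
latch R [(-0.1, 29), (-0.9, 54), (-0.9, 53), (-1.0, 53), (-1.0, 38)]
horn L(-6,-73) [(3.4, 61), (-2.0, -87), (-2.0, -42), (-2.0, -85), (-1.8, -78)]
horn R(6,-85) [(0.7, -112), (0.9, -106), (0.7, -67), (-1.0, 56), (-0.8, 66)]
hinge L(-6,85) [(-3.5, 27), (1.0, 29), (-3.5, 27), (-3.5, 39), (-3.3, 52)]
hinge R(6,73) [(3.5, 32), (3.4, 55), (1.0, 37), (0.6, 48), (2.8, -58)]
post hinge L [(0.0, -118), (0.0, -121), (0.0, -113), (3.4, 34), (0.0, -72)]
post hinge R [(-0.9, 24), (-1.1, 54), (-1.0, 67), (2.3, 48), (-0.5, 35)]
post latch L [(-0.1, -72), (0.2, -119), (0.2, -112), (0.3, -108), (0.3, -71)]
latch R [(-0.1, 29), (-0.9, 54), (-0.9, 53), (-1.0, 53), (-1.0, 38)]
```

```bash
python3 -m crank '[{"translation":[0.008,0.0015,0.0005],"twist":0},{"translation":[0.008,0,0],"twist":0},{"translation":[0.005,0,0],"twist":0},{"translation":[0.001,0,0],"twist":0},{"translation":[0,0,0],"twist":0}]'
python3 shot.py 9;python3 ov.py 9 45; python3 tilt.py 9 45 -0.5 0 | head -4
```

```text
clock: 10.27
position: [0.586, -0.1208, 0.1934]
orientation: [[-0.001, 0.985, -0.173], [0.0, -0.173, -0.985], [-1.0, -0.001, -0.0]]
ft_force: [-0.2, -0.4, -3.6]
opening: 0.0116
[ 0.586  -0.1208  0.1934] [-0.2 -0.4 -3.6] 10.27
horn L(-6,-73) [(-0.8, -49), (-1.8, -64), (-1.5, -81), (-1.6, -29), (0.0, -43)]
horn R(6,-85) [(1.6, 28), (1.7, 27), (1.7, 26), (0.3, 43), (3.5, -68)]
hinge L(-6,85) [(-1.3, -40), (1.0, 25), (3.5, 28), (-1.9, -32), (0.5, -30)]
hinge R(6,73) [(0.2, 21), (0.5, 69), (0.0, 79), (3.0, -77), (2.5, -90)]
```

View pics/ov9.png

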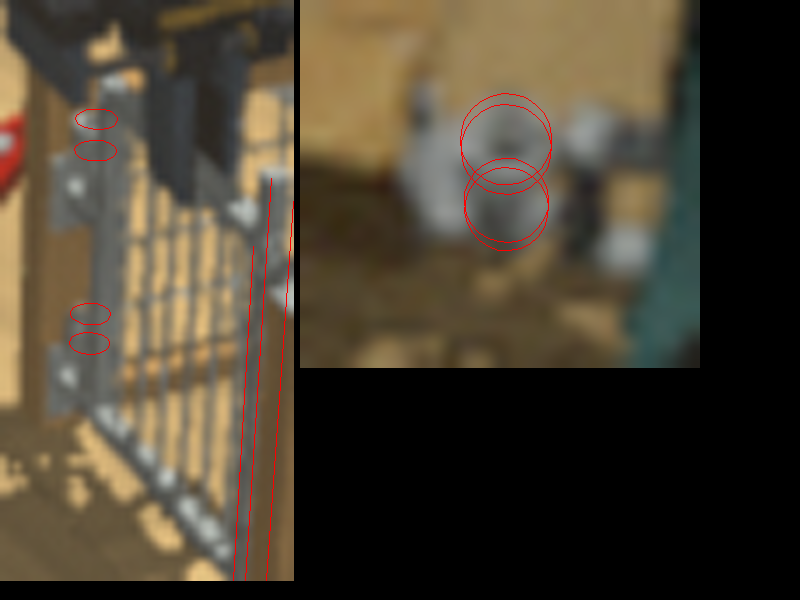

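```bash
for i in 1; do python3 -m crank '[{"translation":[0.003,0,0],"twist":0},{"translation":[0.002,0,0],"twist":0},{"translation":[0.001,0,0],"twist":0},{"translation":[0,0,0],"twist":0}]'; python3 -m crank '[{"translation":[0.002,0,0],"twist":0},{"translation":[0,0,0],"twist":0}]'; python3 -m crank '[{"translation":[0.002,0,0],"twist":0},{"translation":[0,0,0],"twist":0}]'; done; python3 -c "
from cell import *;s=read_state();print(s['wrist_torque'],s['position'])"
```

```text
clock: 10.7
position: [0.5863, -0.1209, 0.188]
orientation: [[-0.0, 0.985, -0.173], [0.0, -0.173, -0.985], [-1.0, -0.0, -0.0]]
ft_force: [-0.2, 0.1, -3.8]
opening: 0.0118
clock: 10.87
position: [0.5864, -0.1209, 0.186]
orientation: [[-0.0, 0.985, -0.173], [0.0, -0.173, -0.985], [-1.0, -0.0, -0.0]]
ft_force: [0.4, 0.1, -5.1]
opening: 0.012
clock: 11.03
position: [0.5864, -0.1209, 0.1839]
orientation: [[-0.0, 0.985, -0.173], [0.0, -0.173, -0.985], [-1.0, -0.0, -0.0]]
ft_force: [0.3, 0.2, -3.3]
opening: 0.0119
[-0.02683313 -0.07848829 -0.01444529] [ 0.58636835 -0.1209221   0.18392341]
```

```bash
python3 -m crank '[{"translation":[0.002,0,0],"twist":0},{"translation":[0.001,0,0],"twist":0},{"translation":[0,0,0],"twist":0}]'; python3 -m crank '[{"translation":[0.002,0,0],"twist":0},{"translation":[0.001,0,0],"twist":0},{"translation":[0,0,0],"twist":0}]';  python3 -m crank '[{"translation":[0.002,0,0],"twist":0},{"translation":[0,0,0],"twist":0}]'; python3 -c "
from cell import *;s=read_state();print(s['wrist_torque'],s['position'])"; python3 shot.py 10;python3 ov.py 10 27
```

```text
clock: 11.28
position: [0.5863, -0.1209, 0.1809]
orientation: [[-0.0, 0.985, -0.173], [0.0, -0.173, -0.985], [-1.0, -0.0, -0.0]]
ft_force: [0.1, 0.1, -4.0]
opening: 0.0119
clock: 11.53
position: [0.5863, -0.1209, 0.1779]
orientation: [[-0.0, 0.985, -0.173], [0.0, -0.173, -0.985], [-1.0, -0.0, -0.0]]
ft_force: [0.1, -0.1, -3.1]
opening: 0.0114
clock: 11.7
position: [0.5863, -0.1209, 0.1759]
orientation: [[-0.0, 0.985, -0.173], [0.0, -0.173, -0.985], [-1.0, -0.0, -0.0]]
ft_force: [0.3, -0.7, -3.9]
opening: 0.0119
[-0.06872279 -0.14243353  0.03469377] [ 0.58633708 -0.12089117  0.17588816]
[ 0.5863 -0.1209  0.1759] [ 0.3 -0.7 -3.9] 11.7
```

View pics/ov10.png

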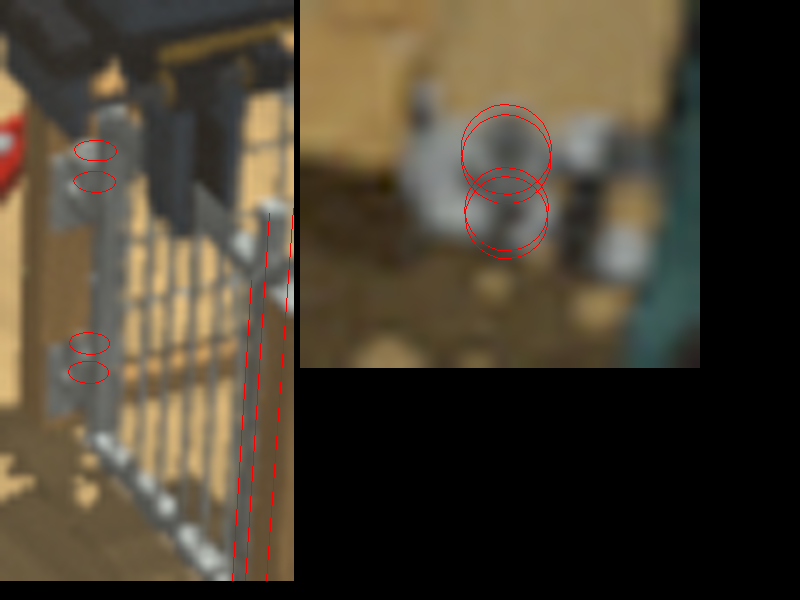

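```bash
python3 -m crank '[{"translation":[0.002,0,0],"twist":0},{"translation":[0.001,0,0],"twist":0},{"translation":[0,0,0],"twist":0}]'; python3 -m crank '[{"translation":[0.001,0,0],"twist":0},{"translation":[0.001,0,0],"twist":0},{"translation":[0,0,0],"twist":0}]';  python3 -m crank '[{"translation":[0.001,0,0],"twist":0},{"translation":[0,0,0],"twist":0}]'; python3 -m crank '[{"translation":[0.001,0,0],"twist":0},{"translation":[0,0,0],"twist":0}]'
```

```text
clock: 12.05
position: [0.5863, -0.1209, 0.1729]
orientation: [[-0.0, 0.985, -0.173], [0.0, -0.173, -0.985], [-1.0, -0.0, -0.0]]
ft_force: [0.5, -1.0, -4.4]
opening: 0.0119
clock: 12.3
position: [0.5864, -0.1209, 0.171]
orientation: [[-0.0, 0.985, -0.173], [0.0, -0.173, -0.985], [-1.0, -0.0, -0.0]]
ft_force: [0.3, 0.0, -4.5]
opening: 0.0118
clock: 12.47
position: [0.5864, -0.121, 0.1701]
orientation: [[-0.0, 0.985, -0.173], [-0.0, -0.173, -0.985], [-1.0, -0.0, 0.0]]
ft_force: [0.1, 0.4, -4.5]
opening: 0.0117
clock: 12.63
position: [0.5867, -0.1211, 0.1694]
orientation: [[0.0, 0.985, -0.173], [-0.0, -0.173, -0.985], [-1.0, 0.0, 0.0]]
ft_force: [-0.4, -1.5, -2.0]
opening: 0.0118
```

```bash
python3 -m crank '[{"translation":[0.001,0,0],"twist":0},{"translation":[0,0,0],"twist":0}]';  python3 -m crank '[{"translation":[0.0005,0,0],"twist":0},{"translation":[0,0,0],"twist":0}]'; python3 -c "
from cell import *;s=read_state();print(s['wrist_torque'],s['position'],s['ft_force'])"
```

```text
clock: 12.8
position: [0.587, -0.1213, 0.169]
orientation: [[0.001, 0.985, -0.173], [-0.001, -0.173, -0.985], [-1.0, 0.001, 0.0]]
ft_force: [-2.2, -1.8, 5.0]
opening: 0.0116
clock: 12.97
position: [0.5871, -0.1214, 0.1688]
orientation: [[0.001, 0.985, -0.173], [-0.001, -0.173, -0.985], [-1.0, 0.001, 0.001]]
ft_force: [-3.6, -4.0, 7.6]
opening: 0.0118
[-0.15449463  0.4256779   0.2330945 ] [ 0.58709945 -0.12143826  0.16875911] [-3.5948168  -3.96816526  7.596206  ]
```

```bash
python3 -m crank '[{"translation":[-0.0008,0,0],"twist":0},{"translation":[0,0,0],"twist":0}]' ; python3 -m crank '[{"translation":[0,0,0],"twist":0},{"translation":[0,0,0],"twist":0},{"translation":[0,0,0],"twist":0},{"translation":[0,0,0],"twist":0},{"translation":[0,0,0],"twist":0}]' 0.4; python3 shot.py 11;python3 ov.py 11 20; python3 -c "
import cv2;im=cv2.imread('pics/side11.png');cv2.imwrite('pics/s11c.png',cv2.resize(im[110:250,250:350],None,fx=5,fy=4.2,interpolation=2))"
```

```text
clock: 13.13
position: [0.5869, -0.1211, 0.169]
orientation: [[0.001, 0.985, -0.173], [-0.0, -0.173, -0.985], [-1.0, 0.001, 0.0]]
ft_force: [0.0, -2.4, 3.6]
opening: 0.0118
clock: 13.55
position: [0.5864, -0.1209, 0.1684]
orientation: [[-0.0, 0.985, -0.173], [0.0, -0.173, -0.985], [-1.0, -0.0, -0.0]]
ft_force: [0.2, 0.0, -1.2]
opening: 0.0364
[ 0.5864 -0.1209  0.1684] [ 0.2  0.  -1.2] 13.55
```

View pics/ov11.png

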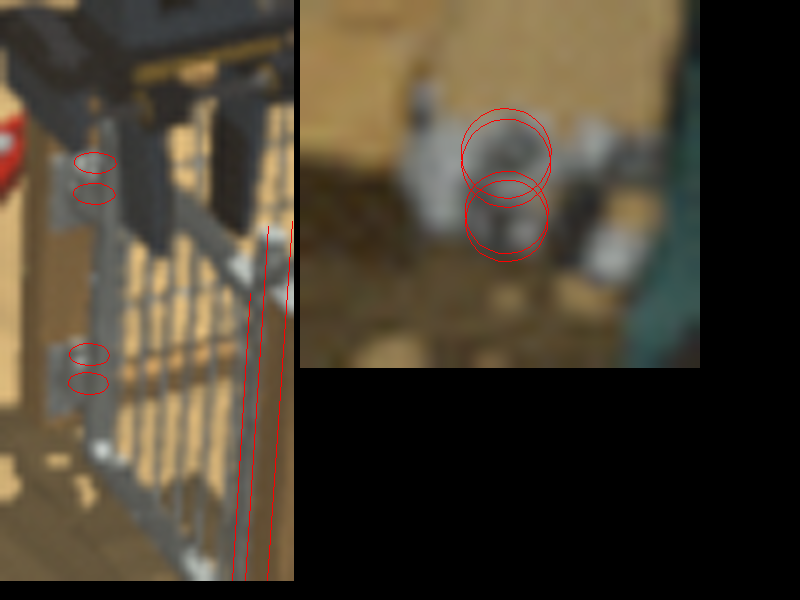

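View pics/s11c.png

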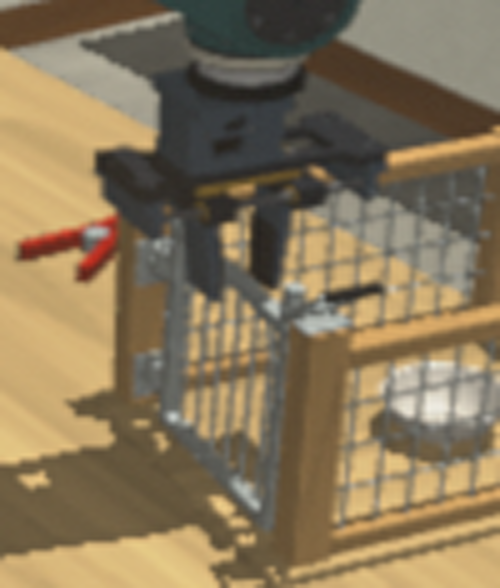

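```bash
python3 -m crank '[{"translation":[-0.015,0,0],"twist":0},{"translation":[-0.03,0,0],"twist":0},{"translation":[-0.035,0,0],"twist":0},{"translation":[-0.03,0,0],"twist":0},{"translation":[-0.01,-0.01,0],"twist":0}]' ; python3 -m crank '[{"translation":[0,-0.03,0.01],"twist":0},{"translation":[0,-0.03,0.02],"twist":0},{"translation":[0,-0.01,0.02],"twist":0},{"translation":[0,0,0.01],"twist":0},{"translation":[0,0,0],"twist":0}]' 0 ; python3 shot.py 12; python3 ov.py 12 20; python3 tilt.py 12 20 0 0|head -4;python3 -c "
import cv2;im=cv2.imread('pics/side12.png');cv2.imwrite('pics/s12c.png',cv2.resize(im[110:250,250:350],None,fx=5,fy=4.2,interpolation=2))"
```

```text
clock: 14.07
position: [0.5792, -0.1198, 0.2934]
orientation: [[0.006, 0.985, -0.173], [-0.001, -0.173, -0.985], [-1.0, 0.006, 0.0]]
ft_force: [-0.1, 1.2, 0.9]
opening: 0.0367
clock: 14.48
position: [0.4971, -0.1676, 0.2889]
orientation: [[0.001, 0.985, -0.175], [-0.0, -0.175, -0.985], [-1.0, 0.001, 0.0]]
ft_force: [0.0, -0.3, -0.5]
opening: 0.0059
[ 0.4971 -0.1676  0.2889] [ 0.  -0.3 -0.5] 14.48
horn L(-6,-73) [(-1.2, -64), (-2.4, -73), (-2.4, -83), (-2.1, -66), (-2.5, -24)]
horn R(6,-85) [(-2.9, -25), (-2.9, -26), (-2.8, -23), (1.5, 29), (-0.1, 48)]
hinge L(-6,85) [(3.3, 16), (-1.0, -33), (3.5, 31), (1.5, 23), (0.0, -40)]
hinge R(6,73) [(0.0, 52), (0.1, 42), (0.5, 72), (0.5, 74), (1.1, 59)]
```

View pics/ov12.png

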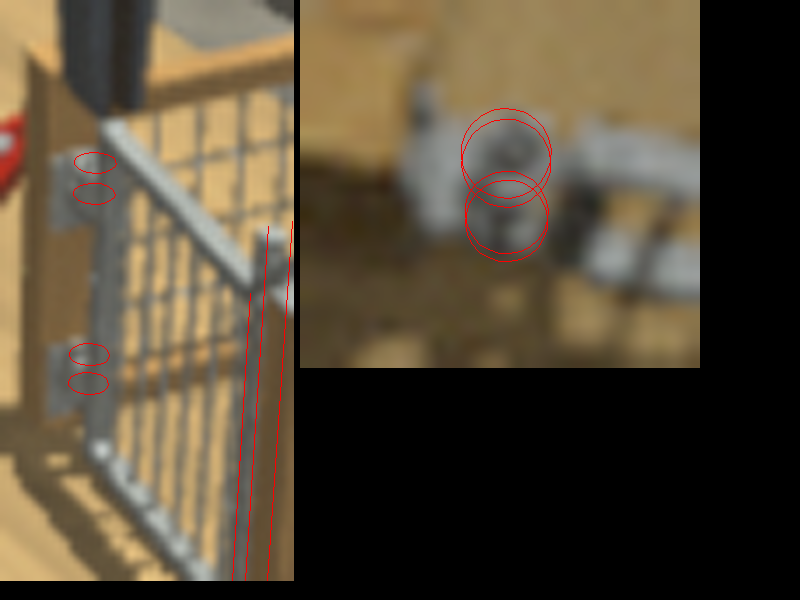

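View pics/s12c.png

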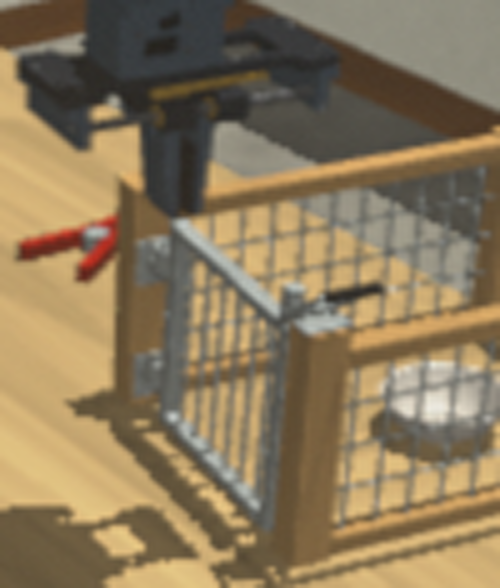

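```bash
python3 -m crank '[{"translation":[0.035,0,0],"twist":0},{"translation":[0.04,0,0],"twist":0},{"translation":[0.035,0.01,0],"twist":0},{"translation":[0.01,0.015,0],"twist":0},{"translation":[0,0.015,0],"twist":0}]' 0 20; python3 -m crank '[{"translation":[0,0.01,0],"twist":0},{"translation":[0,0,0],"twist":0}]'; python3 -m crank '[{"translation":[0,0.003,0],"twist":0},{"translation":[0,0.002,0],"twist":0},{"translation":[0,0,0],"twist":0}]'; python3 -m crank '[{"translation":[0,0.002,0],"twist":0},{"translation":[0,0,0],"twist":0}]'; python3 -c "
from h import *
P=read_state()['position'];A=np.radians(-9.95);R=np.array([[np.cos(A),-np.sin(A)],[np.sin(A),np.cos(A)]]);print((P[:2]-[.587,-.1183])@R)"
```

```text
clock: 15.0
position: [0.5359, -0.1717, 0.1646]
orientation: [[-0.005, 0.985, -0.172], [0.002, -0.172, -0.985], [-1.0, -0.006, -0.001]]
ft_force: [0.4, -0.3, 0.8]
opening: 0.0006
clock: 15.17
position: [0.5488, -0.1746, 0.1685]
orientation: [[0.001, 0.985, -0.172], [-0.0, -0.172, -0.985], [-1.0, 0.001, -0.0]]
ft_force: [-0.1, -0.8, 0.8]
opening: 0.0006
clock: 15.42
position: [0.5517, -0.1756, 0.169]
orientation: [[0.001, 0.985, -0.173], [-0.0, -0.173, -0.985], [-1.0, 0.001, 0.0]]
ft_force: [-1.1, -0.1, 0.1]
opening: 0.0008
clock: 15.58
position: [0.5535, -0.1761, 0.1689]
orientation: [[0.001, 0.985, -0.173], [-0.0, -0.173, -0.985], [-1.0, 0.001, 0.0]]
ft_force: [0.4, -0.7, -0.3]
opening: 0.0005
[-0.02296994 -0.062744  ]
```

Step on, watching for the stop's reaction.

```bash
for i in 1; do python3 -m crank '[{"translation":[0,0.002,0],"twist":0},{"translation":[0,0,0],"twist":0}]'; python3 -m crank '[{"translation":[0,0.002,0],"twist":0},{"translation":[0,0,0],"twist":0}]'; python3 -m crank '[{"translation":[0,0.002,0],"twist":0},{"translation":[0,0,0],"twist":0}]'; done | grep -E "position|force"
```

```text
position: [0.5556, -0.1765, 0.1688]
ft_force: [-0.6, -0.2, 0.1]
position: [0.5576, -0.1769, 0.1686]
ft_force: [0.0, 0.2, 0.0]
position: [0.5596, -0.1772, 0.1685]
ft_force: [0.4, 0.8, 0.2]
```

```bash
python3 shot.py 13; python3 -c "
import cv2;im=cv2.imread('pics/side13.png');cv2.imwrite('pics/s13c.png',cv2.resize(im[110:250,250:350],None,fx=5,fy=4.2,interpolation=2))"
```

```text
[ 0.5596 -0.1772  0.1685] [0.4 0.8 0.2] 16.08
```

View pics/s13c.png

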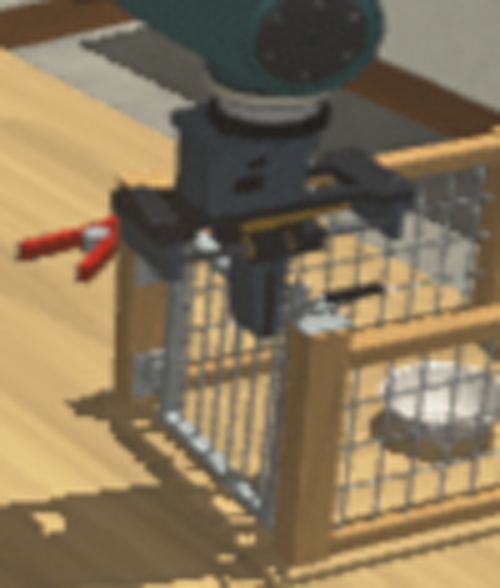

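```bash
python3 -m crank '[{"translation":[0,0.001,0],"twist":0},{"translation":[0,0.001,0],"twist":0},{"translation":[0,0,0],"twist":0}]'| grep -E "position|force"; python3 -m crank '[{"translation":[0,0.001,0],"twist":0},{"translation":[0,0.001,0],"twist":0},{"translation":[0,0,0],"twist":0}]'| grep -E "position|force";  python3 -m crank '[{"translation":[0,0.001,0],"twist":0},{"translation":[0,0.001,0],"twist":0},{"translation":[0,0,0],"twist":0}]'| grep -E "position|force"
```

```text
position: [0.5611, -0.1774, 0.1684]
ft_force: [-2.7, 1.3, 1.0]
position: [0.5618, -0.1775, 0.1683]
ft_force: [-14.0, 2.1, 7.8]
position: [0.5621, -0.1774, 0.1681]
ft_force: [-27.5, 4.5, 18.2]
```

```bash
python3 -m crank '[{"translation":[0,-0.003,0],"twist":0},{"translation":[0,-0.002,0],"twist":0},{"translation":[0,-0.01,0],"twist":0},{"translation":[0,-0.025,0],"twist":0},{"translation":[0,-0.03,0],"twist":0}]'; python3 -m crank '[{"translation":[-0.03,0,0],"twist":0},{"translation":[-0.04,0,0],"twist":0},{"translation":[-0.04,0,0],"twist":0},{"translation":[-0.03,0,0.01],"twist":0},{"translation":[-0.01,0,0.03],"twist":0}]';python3 shot.py 14; python3 ov.py 14 20; python3 tilt.py 14 20 0 0|head -4;python3 -c "
import cv2;im=cv2.imread('pics/side14.png');cv2.imwrite('pics/s14c.png',cv2.resize(im[110:250,250:350],None,fx=5,fy=4.2,interpolation=2))"
```

```text
clock: 17.35
position: [0.4962, -0.166, 0.1684]
orientation: [[0.001, 0.985, -0.173], [-0.0, -0.173, -0.985], [-1.0, 0.001, 0.0]]
ft_force: [0.3, 0.6, 0.3]
opening: 0.0006
clock: 17.77
position: [0.491, -0.2046, 0.3239]
orientation: [[0.007, 0.985, -0.171], [-0.002, -0.171, -0.985], [-1.0, 0.007, 0.001]]
ft_force: [0.6, -0.5, 0.5]
opening: 0.0002
[ 0.491  -0.2046  0.3239] [ 0.6 -0.5  0.5] 17.77
horn L(-6,-73) [(2.0, -130), (2.3, -130), (2.1, -112), (2.0, -117), (2.2, -68)]
horn R(6,-85) [(-2.9, -130), (-3.0, -126), (-2.9, -119), (-3.0, -76), (-2.8, -72)]
hinge L(-6,85) [(2.5, 26), (2.5, 39), (2.8, 46), (2.9, 43), (0.8, 51)]
hinge R(6,73) [(-2.0, 22), (-2.0, 37), (-1.5, 40), (-2.0, 55), (-1.7, 58)]
```

View pics/ov14.png

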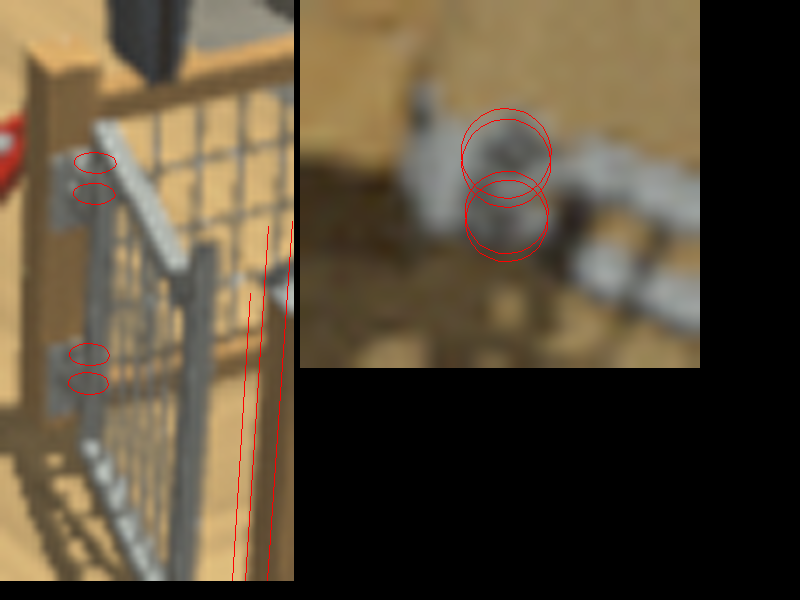

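View pics/s14c.png

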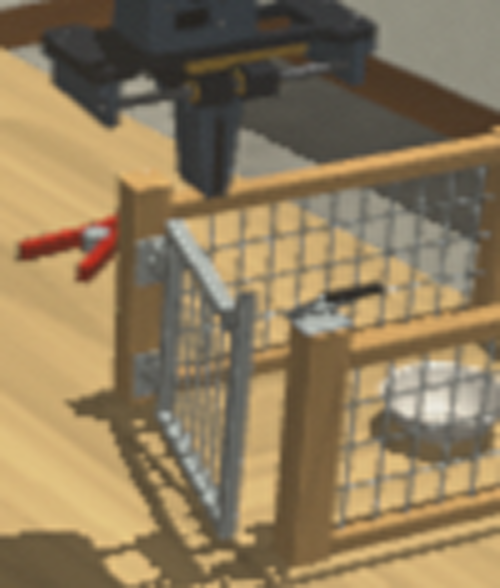

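```bash
python3 -m crank '[{"translation":[0.03,0,-0.03],"twist":0},{"translation":[0.04,0,-0.008],"twist":0},{"translation":[0.04,0,0],"twist":0},{"translation":[0.03,0,0],"twist":0},{"translation":[0.012,0,0],"twist":0}]' 0 20; python3 -m crank '[{"translation":[0,0.01,0],"twist":0},{"translation":[0,0.006,0],"twist":0},{"translation":[0,0.004,0],"twist":0},{"translation":[0,0.004,0],"twist":0},{"translation":[0,0.004,0],"twist":0}]';  python3 -m crank '[{"translation":[0,0.004,0],"twist":0},{"translation":[0,0.004,0],"twist":0},{"translation":[0,0.004,0],"twist":0},{"translation":[0,0.004,0],"twist":0},{"translation":[0,0.004,0],"twist":0}]'; python3 shot.py 15
```

```text
clock: 18.28
position: [0.4931, -0.167, 0.1626]
orientation: [[-0.005, 0.985, -0.173], [0.002, -0.173, -0.985], [-1.0, -0.006, -0.001]]
ft_force: [-1.1, 0.3, -1.5]
opening: 0.0004
clock: 18.7
position: [0.5248, -0.1738, 0.1686]
orientation: [[0.002, 0.985, -0.173], [-0.001, -0.173, -0.985], [-1.0, 0.002, 0.0]]
ft_force: [0.7, -0.2, 0.5]
opening: 0.0003
clock: 19.12
position: [0.5435, -0.1769, 0.1671]
orientation: [[0.0, 0.985, -0.173], [0.0, -0.173, -0.985], [-1.0, 0.0, -0.0]]
ft_force: [-0.2, 1.0, 0.2]
opening: 0.0005
[ 0.5435 -0.1769  0.1671] [-0.2  1.   0.2] 19.12
```

View pics/z15.png

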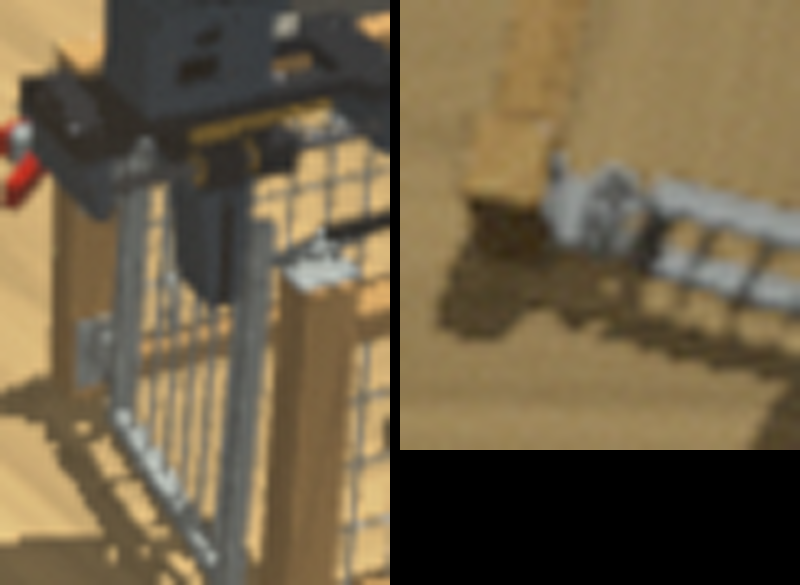

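```bash
python3 -m crank '[{"translation":[0,0.003,0],"twist":0},{"translation":[0,0.003,0],"twist":0},{"translation":[0,0.003,0],"twist":0},{"translation":[0,0.002,0],"twist":0},{"translation":[0,0.002,0],"twist":0}]'| grep -E "position|force"; python3 -m crank '[{"translation":[0,0.001,0],"twist":0},{"translation":[0,0.001,0],"twist":0},{"translation":[0,0,0],"twist":0},{"translation":[0,0,0],"twist":0}]'| grep -E "position|force";  python3 -m crank '[{"translation":[0,0.001,0],"twist":0},{"translation":[0,0,0],"twist":0}]'| grep -E "position|force"; python3 -m crank '[{"translation":[0,0.0007,0],"twist":0},{"translation":[0,0,0],"twist":0}]'| grep -E "position|force"
```

```text
position: [0.5562, -0.1791, 0.167]
ft_force: [-0.2, 1.0, 0.8]
position: [0.5579, -0.1794, 0.167]
ft_force: [-0.0, -0.7, 0.1]
position: [0.559, -0.1796, 0.1671]
ft_force: [-0.2, 0.1, -0.1]
position: [0.5597, -0.1797, 0.1671]
ft_force: [-0.5, -0.3, -0.0]
```

```bash
python3 -c "
from h import *
s=read_state();print(s['clock'],s['position'],s['ft_force'],s['opening'])"; for i in 1; do python3 -m crank '[{"translation":[0,0.0007,0],"twist":0},{"translation":[0,0,0],"twist":0}]'| grep -E "position|force"; python3 -m crank '[{"translation":[0,0.0005,0],"twist":0},{"translation":[0,0,0],"twist":0}]'| grep -E "position|force"; done
```

```text
20.3 [ 0.55970143 -0.17972818  0.16710191] [-0.46050632 -0.28499209 -0.04411184] 0.00032521331123351095
position: [0.5604, -0.1799, 0.1671]
ft_force: [0.7, -0.4, 0.2]
position: [0.5606, -0.1799, 0.167]
ft_force: [-2.1, 0.4, 0.8]
```

```bash
python3 -m crank '[{"translation":[0,0.0003,0],"twist":0},{"translation":[0,0,0],"twist":0},{"translation":[0,0,0],"twist":0},{"translation":[0,0,0],"twist":0}]'| grep -E "position|force"; python3 -m crank '[{"translation":[0,-0.0003,0],"twist":0},{"translation":[0,-0.0003,0],"twist":0},{"translation":[0,-0.0003,0],"twist":0},{"translation":[0,-0.0003,0],"twist":0},{"translation":[0,-0.0005,0],"twist":0}]'| grep -E "position|force"; python3 -m crank '[{"translation":[0,-0.001,0],"twist":0},{"translation":[0,-0.003,0],"twist":0},{"translation":[0,-0.01,0],"twist":0},{"translation":[0,-0.02,0],"twist":0},{"translation":[0,-0.03,0],"twist":0}]'| grep -E "position|force"; python3 shot.py 16; python3 ov.py 16 20; python3 tilt.py 16 20 0 0|head -4;python3 -c "
import cv2;im=cv2.imread('pics/side16.png');cv2.imwrite('pics/s16c.png',cv2.resize(im[110:250,250:350],None,fx=5,fy=4.2,interpolation=2))"
```

```text
position: [0.5608, -0.1799, 0.167]
ft_force: [-4.9, 1.1, 2.5]
position: [0.5597, -0.1798, 0.1671]
ft_force: [-0.1, -0.0, 1.0]
position: [0.4963, -0.1687, 0.167]
ft_force: [-0.6, -0.6, 1.4]
[ 0.4963 -0.1687  0.167 ] [-0.6 -0.6  1.4] 21.8
horn L(-6,-73) [(2.0, -133), (2.3, -134), (2.1, -112), (2.0, -117), (2.2, -66)]
horn R(6,-85) [(-2.9, -133), (-2.9, -129), (-2.9, -120), (-2.9, -73), (-2.7, -67)]
hinge L(-6,85) [(3.3, 47), (-1.0, -32), (2.0, -25), (-1.9, -11), (-3.4, 17)]
hinge R(6,73) [(-1.0, 48), (-0.9, 35), (1.7, 84), (2.0, 66), (0.5, 20)]
```

View pics/ov16.png

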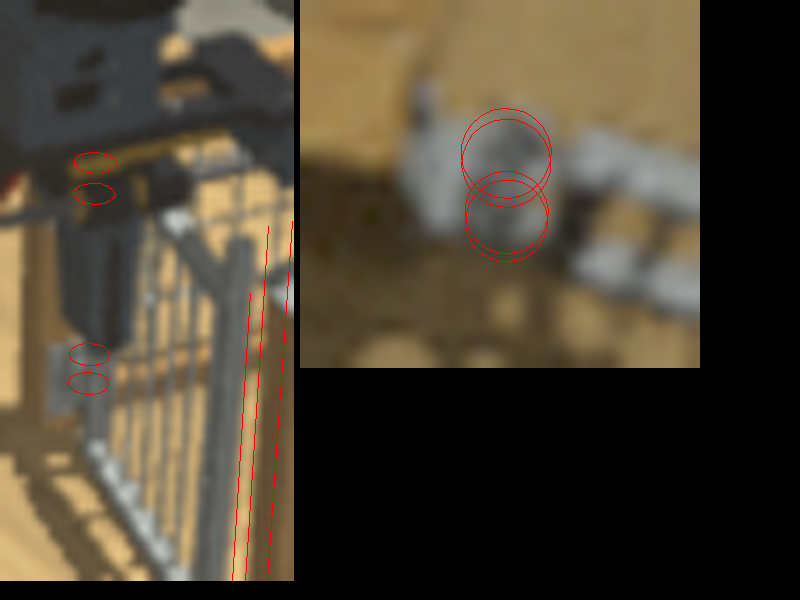

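View pics/s16c.png

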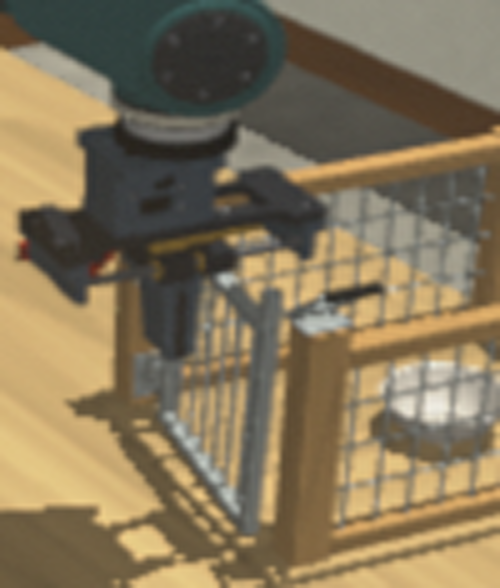

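```bash
python3 -m crank '[{"translation":[0,0.01,0],"twist":0},{"translation":[0,0.01,0],"twist":0},{"translation":[0,0.006,0],"twist":0},{"translation":[0,0.004,0],"twist":0},{"translation":[0,0.004,0],"twist":0}]'| grep -E "position|force"; python3 -m crank '[{"translation":[0,0.003,0],"twist":0},{"translation":[0,0.003,0],"twist":0},{"translation":[0,0.003,0],"twist":0},{"translation":[0,0.003,0],"twist":0},{"translation":[0,0.003,0],"twist":0}]'| grep -E "position|force"; python3 -m crank '[{"translation":[0,0.002,0],"twist":0},{"translation":[0,0.002,0],"twist":0},{"translation":[0,0.002,0],"twist":0},{"translation":[0,0.002,0],"twist":0},{"translation":[0,0.002,0],"twist":0}]'| grep -E "position|force"
```

```text
position: [0.5308, -0.1746, 0.1668]
ft_force: [-0.1, -0.3, -0.3]
position: [0.5449, -0.1772, 0.1671]
ft_force: [0.1, 0.7, -0.2]
position: [0.5546, -0.1789, 0.1671]
ft_force: [0.6, 0.6, -0.5]
```

```bash
python3 -m crank '[{"translation":[0,0.001,0],"twist":0},{"translation":[0,0.001,0],"twist":0},{"translation":[0,0.001,0],"twist":0},{"translation":[0,0.0006,0],"twist":0},{"translation":[0,0.0006,0],"twist":0}]'| grep -E "position|force"; python3 -m crank '[{"translation":[0,0.0004,0],"twist":0},{"translation":[0,0.0003,0],"twist":0},{"translation":[0,0.0002,0],"twist":0},{"translation":[0,0.0002,0],"twist":0},{"translation":[0,0,0],"twist":0}]'| grep -E "position|force"; python3 -m crank '[{"translation":[0,0,0],"twist":0},{"translation":[0,0,0],"twist":0},{"translation":[0,0,0],"twist":0},{"translation":[0,0,0],"twist":0},{"translation":[0,0,0],"twist":0}]'| grep -E "position|force"
```

```text
position: [0.5587, -0.1795, 0.1671]
ft_force: [0.0, -0.2, 0.0]
position: [0.5597, -0.1797, 0.167]
ft_force: [-0.5, -0.1, 0.2]
position: [0.5597, -0.1798, 0.1671]
ft_force: [0.0, 0.5, -0.3]
```

```bash
python3 -m crank '[{"translation":[0,0.0002,0],"twist":0},{"translation":[0,0.0002,0],"twist":0},{"translation":[0,0,0],"twist":0},{"translation":[0,0,0],"twist":0},{"translation":[0,0,0],"twist":0}]'| grep -E "position|force"; python3 -m crank '[{"translation":[0,-0.002,0],"twist":0},{"translation":[0,-0.005,0],"twist":0},{"translation":[0,-0.015,0],"twist":0},{"translation":[0,-0.025,0],"twist":0},{"translation":[0,-0.03,0],"twist":0}]'| grep -E "position|force"; python3 -m crank '[{"translation":[-0.03,0,0],"twist":0},{"translation":[-0.04,0,0],"twist":0},{"translation":[-0.04,0,0],"twist":0},{"translation":[-0.03,0,0.01],"twist":0},{"translation":[-0.01,0,0.02],"twist":0}]'| grep -E "clock|position"; python3 shot.py 17; python3 ov.py 17 20; python3 tilt.py 17 20 0 0|head -4;python3 -c "
import cv2;im=cv2.imread('pics/side17.png');cv2.imwrite('pics/s17c.png',cv2.resize(im[110:250,250:350],None,fx=5,fy=4.2,interpolation=2))"
```

```text
position: [0.5601, -0.1798, 0.1671]
ft_force: [1.2, 0.7, 0.8]
position: [0.4837, -0.1664, 0.1669]
ft_force: [0.5, 0.6, -0.3]
clock: 25.65
position: [0.4804, -0.196, 0.3223]
[ 0.4804 -0.196   0.3223] [-0.  -0.1  0.4] 25.65
horn L(-6,-73) [(2.1, -120), (2.3, -123), (2.2, -97), (2.0, -97), (2.2, -54)]
horn R(6,-85) [(-2.8, -122), (-2.9, -115), (-2.7, -102), (-2.9, -60), (3.5, -42)]
hinge L(-6,85) [(3.3, 43), (3.5, 32), (3.5, 73), (3.3, 34), (3.0, 37)]
hinge R(6,73) [(-1.0, 47), (-0.5, 35), (-0.5, 80), (0.0, 72), (0.2, 65)]
```

View pics/ov17.png

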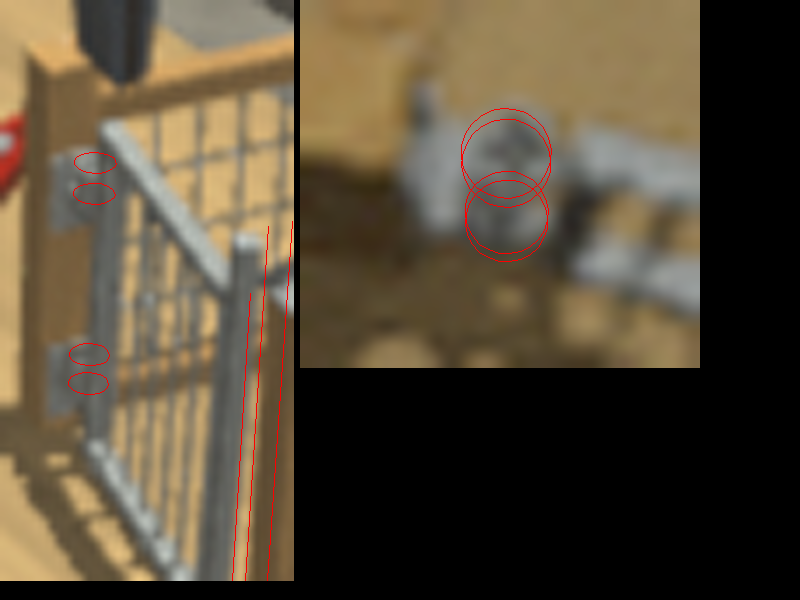

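View pics/s17c.png

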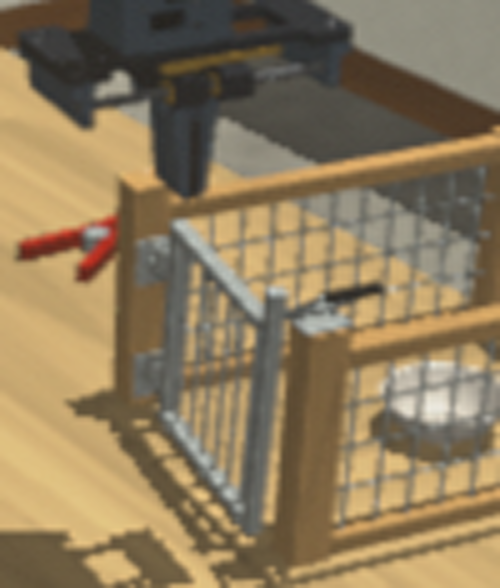

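```bash
python3 shot.py 18
python3 - <<'E'
import cv2,numpy as np
for k in(16,17,18):
    im=cv2.imread(f"pics/side{k}.png").astype(int)
    for v in(200,215): print(k,v,im[v,290:312].sum(1).tolist())
a=cv2.imread("pics/side18.png");t=cv2.imread("pics/top18.png")
o=np.zeros((450,800,3),np.uint8)
o[:,:400]=cv2.resize(t[150:195,290:330],None,fx=10,fy=10,interpolation=2)
o[:,400:]=cv2.resize(a[160:220,285:338],(400,450),interpolation=2)
cv2.imwrite("pics/l18.png",o)
E
```

```text
[ 0.4796 -0.1978  0.3197] [ 0.   0.3 -1.2] 25.75
16 200 [284, 301, 254, 273, 319, 286, 296, 354, 396, 314, 265, 252, 302, 302, 341, 437, 444, 296, 231, 225, 226, 245]
16 215 [389, 469, 388, 400, 463, 365, 411, 462, 329, 256, 266, 300, 314, 389, 485, 451, 288, 227, 231, 233, 261, 294]
17 200 [265, 269, 268, 271, 278, 289, 327, 326, 378, 384, 302, 242, 254, 293, 304, 364, 430, 292, 230, 221, 221, 238]
17 215 [383, 444, 451, 349, 408, 401, 374, 461, 403, 303, 251, 280, 295, 322, 400, 432, 285, 227, 226, 231, 251, 289]
18 200 [268, 280, 270, 278, 296, 269, 288, 337, 383, 332, 293, 248, 281, 294, 311, 386, 428, 292, 230, 221, 226, 235]
18 215 [364, 405, 378, 376, 465, 407, 412, 460, 366, 271, 255, 299, 296, 340, 433, 439, 285, 225, 226, 232, 253, 282]
```

View pics/l18.png

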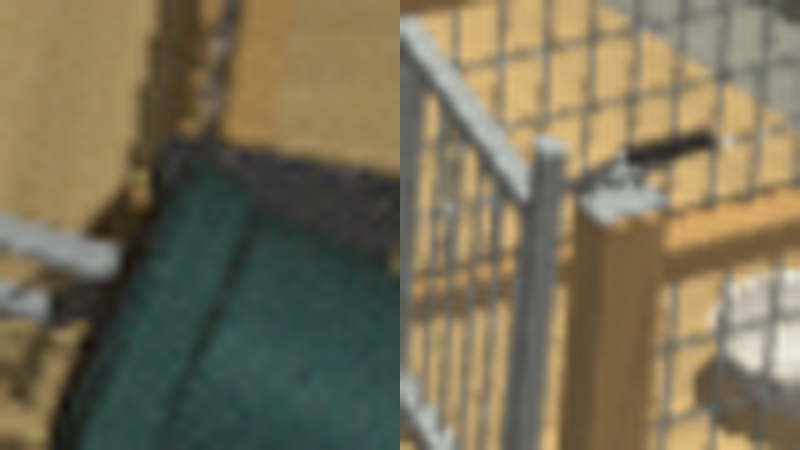

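```bash
python3 -m crank '[{"translation":[0,0.02,-0.015],"twist":0},{"translation":[0,0.025,-0.015],"twist":0},{"translation":[0,0.025,-0.015],"twist":0},{"translation":[0,0.02,-0.012],"twist":0},{"translation":[0,0.004,0],"twist":0}]' 1 30; python3 -m crank '[{"translation":[0,0,0],"twist":0},{"translation":[0,0,0],"twist":0}]'; python3 -c "
from h import *
p=W=[.587,-.1183];A=np.radians(-9.95);R=np.array([[np.cos(A),-np.sin(A)],[np.sin(A),np.cos(A)]]);t=R@np.array([.0005,-.040])+p
todo([*t,.170],-9.95)"
```

```text
clock: 26.27
position: [0.5833, -0.1539, 0.3151]
orientation: [[-0.002, 0.985, -0.171], [0.001, -0.171, -0.985], [-1.0, -0.002, -0.001]]
ft_force: [-0.2, 0.5, -0.4]
opening: 0.0312
clock: 26.43
position: [0.5806, -0.1557, 0.3158]
orientation: [[-0.002, 0.985, -0.172], [0.001, -0.172, -0.985], [-1.0, -0.002, -0.0]]
ft_force: [-0.6, 0.1, 0.9]
opening: 0.0441
tcp [ 0.5806 -0.1557  0.3158] t 26.43 tool-shift mm [145.8   0.7   2.1]
tool y angle -9.93
twist needed 0.02
```

```bash
python3 -m crank '[{"translation":[0.01,0,0.002],"twist":0},{"translation":[0.01,0,0],"twist":0},{"translation":[0.01,0,0],"twist":0},{"translation":[0.02,0,0],"twist":0},{"translation":[0.025,0,0],"twist":0}]'|grep opening; python3 -m crank '[{"translation":[0.025,0,0],"twist":0},{"translation":[0.025,0,0],"twist":0},{"translation":[0.015,0,0],"twist":0},{"translation":[0.005,0,0],"twist":0}]';python3 shot.py 19; python3 -c "
import cv2;im=cv2.imread('pics/side19.png');cv2.imwrite('pics/s19c.png',cv2.resize(im[110:250,250:350],None,fx=5,fy=4.2,interpolation=2))"
```

```text
opening: 0.0774
clock: 27.18
position: [0.5788, -0.1578, 0.1685]
orientation: [[-0.004, 0.985, -0.173], [0.001, -0.173, -0.985], [-1.0, -0.004, -0.001]]
ft_force: [-0.6, 0.6, -0.6]
opening: 0.0912
[ 0.5788 -0.1578  0.1685] [-0.6  0.6 -0.6] 27.18
```

View pics/s19c.png

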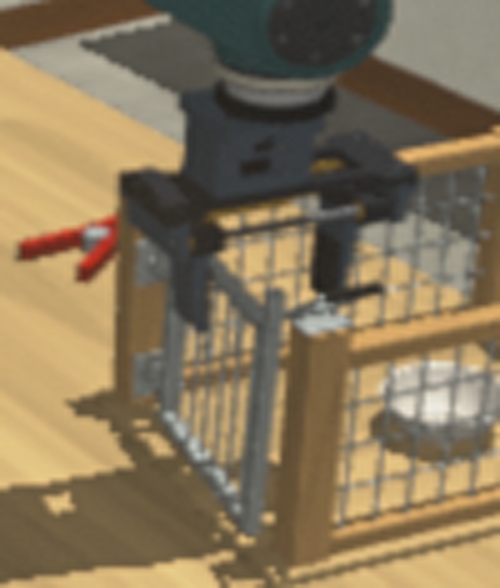

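Near finger is in front of the rail, far one behind it. Close gently to sweep the gate shut and stop its drift.

```bash
python3 -m crank '[{"translation":[0,0,0],"twist":0},{"translation":[0,0,0],"twist":0},{"translation":[0,0,0],"twist":0},{"translation":[0,0,0],"twist":0},{"translation":[0,0,0],"twist":0}]' 0 10|grep -E "pos|open|force"; python3 -m crank '[{"translation":[0,0,0],"twist":0},{"translation":[0,0,0],"twist":0},{"translation":[0,0,0],"twist":0},{"translation":[0,0,0],"twist":0},{"translation":[0,0,0],"twist":0}]'|grep -E "pos|open|force";python3 -m crank '[{"translation":[0,0,0],"twist":0},{"translation":[0,0,0],"twist":0},{"translation":[0,0,0],"twist":0},{"translation":[0,0,0],"twist":0}]'
```

```text
position: [0.5814, -0.1582, 0.1727]
ft_force: [-0.4, 0.4, -0.6]
opening: 0.0603
position: [0.5811, -0.1581, 0.172]
ft_force: [-0.5, -0.8, 0.1]
opening: 0.0274
clock: 28.45
position: [0.5811, -0.1582, 0.172]
orientation: [[-0.0, 0.985, -0.173], [-0.0, -0.173, -0.985], [-1.0, -0.0, 0.0]]
ft_force: [-0.5, -1.0, -0.2]
opening: 0.0121
```

```bash
python3 -m crank '[{"translation":[0,0.0005,0],"twist":0},{"translation":[0,0,0],"twist":0}]'|grep -E "pos|force"; python3 -m crank '[{"translation":[0,0.0005,0],"twist":0},{"translation":[0,0,0],"twist":0}]'|grep -E "pos|force";python3 -m crank '[{"translation":[0,0.0005,0],"twist":0},{"translation":[0,0,0],"twist":0}]'|grep -E "pos|force"; python3 -c "
from cell import *;s=read_state();print(s['clock'],s['wrist_torque'],s['ft_force'])"; python3 shot.py 20; python3 ov.py 20 20;python3 tilt.py 20 20 0 0|head -4
```

```text
position: [0.5816, -0.1582, 0.172]
ft_force: [-1.8, -1.1, -0.2]
position: [0.5821, -0.1583, 0.172]
ft_force: [-2.3, -0.4, 0.2]
position: [0.5823, -0.1583, 0.172]
ft_force: [-5.1, -0.2, 1.5]
28.95 [-0.13548241  0.79549897  0.24261385] [-5.10493542 -0.19681315  1.4999474 ]
[ 0.5823 -0.1583  0.172 ] [-5.1 -0.2  1.5] 28.95
horn L(-6,-73) [(-0.2, -41), (-0.8, -33), (-1.5, -80), (-1.3, -62), (-0.9, -41)]
horn R(6,-85) [(1.5, 24), (1.5, 27), (-3.5, -33), (-3.5, -31), (0.2, 60)]
hinge L(-6,85) [(3.3, 14), (-0.3, -32), (0.0, -12), (1.9, 19), (-2.3, -30)]
hinge R(6,73) [(0.0, 50), (0.5, 36), (0.8, 68), (1.0, 70), (1.0, 64)]
```

View pics/ov20.png

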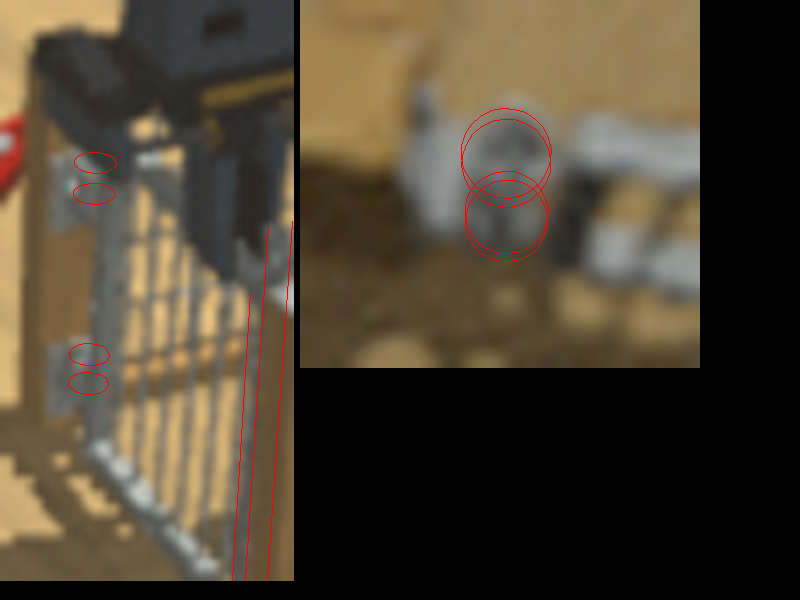

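```bash
python3 -m crank '[{"translation":[0,-0.0005,0],"twist":0},{"translation":[0,-0.0004,0],"twist":0},{"translation":[0,-0.0003,0],"twist":0},{"translation":[0,0,0],"twist":0},{"translation":[0,0,0],"twist":0}]'|grep -E "pos|force"; python3 -m crank '[{"translation":[0,0,0],"twist":0},{"translation":[0,0,0],"twist":0},{"translation":[0,0,0],"twist":0},{"translation":[0,0,0],"twist":0}]' 0.35 3; python3 shot.py 21; python3 -m crank '[{"translation":[0,0,0],"twist":0},{"translation":[0,0,0],"twist":0},{"translation":[0,0,0],"twist":0},{"translation":[0,0,0],"twist":0}]'|grep open; python3 shot.py 22;python3 ov.py 22 20;python3 tilt.py 21 20 0 0|head -2;python3 tilt.py 22 20 0 0|head -2
python3 - <<'E'
import cv2
for k in(20,21,22):
    im=cv2.imread(f"pics/side{k}.png").astype(int)
    for v in(205,215): print(k,v,im[v,296:312].sum(1).tolist())
E
```

```text
position: [0.5816, -0.1582, 0.1721]
ft_force: [-1.9, -1.0, -0.2]
clock: 29.8
position: [0.5816, -0.1582, 0.1722]
orientation: [[0.0, 0.985, -0.173], [0.0, -0.173, -0.985], [-1.0, 0.0, -0.0]]
ft_force: [-0.7, -0.1, 0.5]
opening: 0.0317
[ 0.5816 -0.1582  0.1722] [-0.7 -0.1  0.5] 29.8
opening: 0.0322
[ 0.5815 -0.1582  0.1721] [0.8 0.5 0.7] 30.23
horn L(-6,-73) [(-3.5, -53), (1.8, -43), (-3.5, -75), (-3.5, -76), (-3.5, -62)]
horn R(6,-85) [(-3.2, -41), (-3.1, -40), (-3.0, -30), (1.5, 30), (0.2, 77)]
horn L(-6,-73) [(-3.5, -49), (1.8, -40), (-3.5, -77), (-3.5, -76), (-3.5, -63)]
horn R(6,-85) [(-3.2, -43), (-3.2, -38), (-3.0, -29), (1.5, 31), (0.2, 77)]
20 205 [368, 411, 508, 467, 377, 474, 475, 380, 338, 293, 230, 231, 228, 226, 239, 264]
20 215 [390, 493, 455, 357, 431, 464, 382, 334, 290, 247, 246, 227, 229, 233, 252, 291]
21 205 [489, 415, 401, 507, 468, 308, 222, 258, 302, 292, 264, 235, 226, 224, 236, 265]
21 215 [413, 379, 490, 467, 321, 234, 247, 302, 308, 312, 277, 229, 230, 232, 258, 292]
22 205 [487, 412, 404, 505, 469, 310, 234, 257, 300, 293, 264, 236, 223, 224, 239, 264]
22 215 [412, 366, 464, 464, 318, 232, 251, 303, 309, 316, 276, 229, 227, 235, 261, 290]
```

View pics/ov22.png

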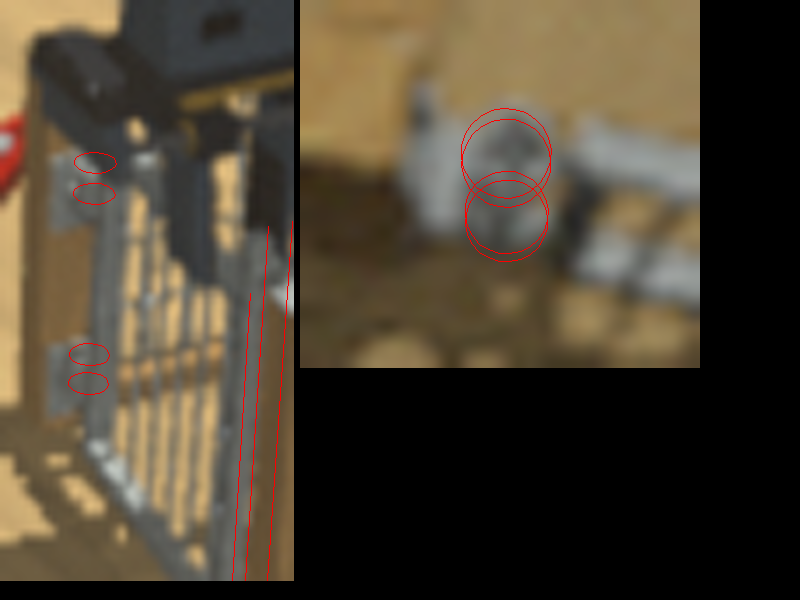

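```bash
python3 -m crank '[{"translation":[0,0.0005,0],"twist":0},{"translation":[0,0.001,0],"twist":0},{"translation":[0,0.001,0],"twist":0},{"translation":[0,0.001,0],"twist":0},{"translation":[0,0.001,0],"twist":0}]'|grep -E "pos|force|open"; python3 -m crank '[{"translation":[0,0.001,0],"twist":0},{"translation":[0,0.001,0],"twist":0},{"translation":[0,0.0008,0],"twist":0},{"translation":[0,0.0006,0],"twist":0},{"translation":[0,0.0004,0],"twist":0}]'|grep -E "pos|force|open"; python3 -m crank '[{"translation":[0,0.0003,0],"twist":0},{"translation":[0,0.0002,0],"twist":0},{"translation":[0,0.0002,0],"twist":0},{"translation":[0,0.0001,0],"twist":0},{"translation":[0,0.0001,0],"twist":0}]'|grep -E "pos|force|open"; python3 shot.py 23
python3 - <<'E'
import cv2
for k in(20,22,23):
    im=cv2.imread(f"pics/side{k}.png").astype(int)
    for v in(205,215): print(k,v,im[v,296:312].sum(1).tolist())
E
```

```text
position: [0.586, -0.159, 0.1721]
ft_force: [0.1, -0.6, 0.2]
opening: 0.032
position: [0.5897, -0.1596, 0.1721]
ft_force: [0.0, 1.0, 0.4]
opening: 0.032
position: [0.5905, -0.1598, 0.172]
ft_force: [-0.2, -0.1, 0.1]
opening: 0.0317
[ 0.5905 -0.1598  0.172 ] [-0.2 -0.1  0.1] 31.58
20 205 [368, 411, 508, 467, 377, 474, 475, 380, 338, 293, 230, 231, 228, 226, 239, 264]
20 215 [390, 493, 455, 357, 431, 464, 382, 334, 290, 247, 246, 227, 229, 233, 252, 291]
22 205 [487, 412, 404, 505, 469, 310, 234, 257, 300, 293, 264, 236, 223, 224, 239, 264]
22 215 [412, 366, 464, 464, 318, 232, 251, 303, 309, 316, 276, 229, 227, 235, 261, 290]
23 205 [373, 452, 482, 390, 395, 500, 473, 353, 322, 251, 238, 233, 226, 224, 239, 264]
23 215 [428, 477, 410, 405, 492, 464, 349, 320, 262, 267, 245, 228, 229, 236, 255, 288]
```

```bash
python3 -m crank '[{"translation":[0,0.0001,0],"twist":0},{"translation":[0,0,0],"twist":0},{"translation":[0,0,0],"twist":0},{"translation":[0,0,0],"twist":0}]'|grep -E "pos|force|open"; python3 -m crank '[{"translation":[0,0,0],"twist":0},{"translation":[0,0,0],"twist":0},{"translation":[0,0,0],"twist":0}]' 0.7 10|grep -E "pos|force|open"; python3 shot.py 24;  python3 -m crank '[{"translation":[-0.01,0,0],"twist":0},{"translation":[-0.03,0,0],"twist":0},{"translation":[-0.04,0,0],"twist":0},{"translation":[-0.04,0,0],"twist":0},{"translation":[-0.03,0,0],"twist":0}]'; python3 shot.py 25;python3 ov.py 25 20
python3 - <<'E'
import cv2
for k in(20,23,24,25):
    im=cv2.imread(f"pics/side{k}.png").astype(int)
    for v in(205,215): print(k,v,im[v,296:312].sum(1).tolist())
E
```

```text
position: [0.5906, -0.1598, 0.1721]
ft_force: [-1.2, -0.6, 1.1]
opening: 0.032
position: [0.5906, -0.1598, 0.1721]
ft_force: [0.3, 0.2, 0.3]
opening: 0.0491
[ 0.5906 -0.1598  0.1721] [0.3 0.2 0.3] 32.27
clock: 32.78
position: [0.591, -0.1599, 0.3263]
orientation: [[0.003, 0.985, -0.173], [-0.001, -0.173, -0.985], [-1.0, 0.003, 0.0]]
ft_force: [0.3, -0.9, 0.7]
opening: 0.064
[ 0.591  -0.1599  0.3263] [ 0.3 -0.9  0.7] 32.78
20 205 [368, 411, 508, 467, 377, 474, 475, 380, 338, 293, 230, 231, 228, 226, 239, 264]
20 215 [390, 493, 455, 357, 431, 464, 382, 334, 290, 247, 246, 227, 229, 233, 252, 291]
23 205 [373, 452, 482, 390, 395, 500, 473, 353, 322, 251, 238, 233, 226, 224, 239, 264]
23 215 [428, 477, 410, 405, 492, 464, 349, 320, 262, 267, 245, 228, 229, 236, 255, 288]
24 205 [509, 473, 358, 436, 470, 337, 272, 267, 306, 291, 260, 231, 227, 225, 236, 262]
24 215 [462, 368, 435, 461, 331, 274, 266, 306, 304, 290, 249, 228, 231, 237, 258, 290]
25 205 [473, 389, 377, 487, 456, 305, 236, 245, 292, 286, 257, 228, 221, 217, 227, 255]
25 215 [441, 363, 450, 451, 329, 256, 248, 292, 294, 286, 248, 221, 223, 230, 247, 284]
```

View pics/ov25.png

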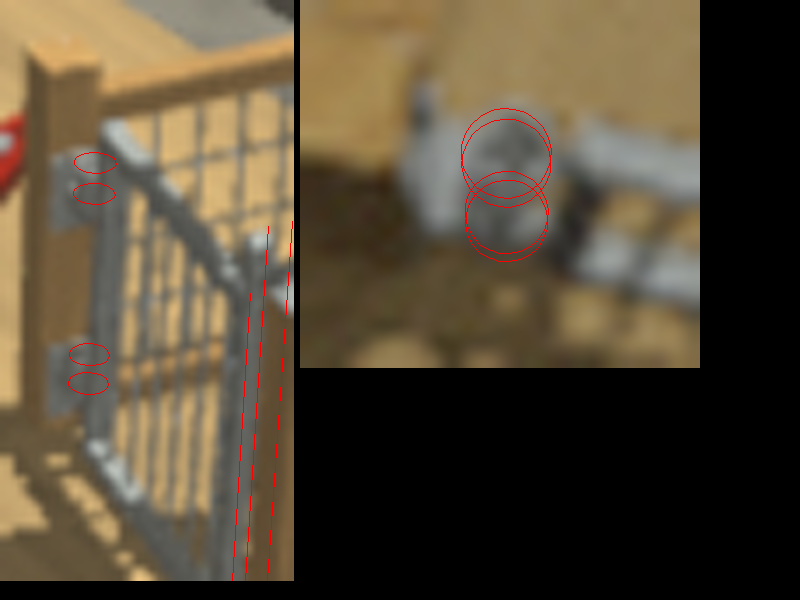

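```bash
python3 -m crank '[{"translation":[0.03,-0.005,0],"twist":0},{"translation":[0.04,-0.005,0],"twist":0},{"translation":[0.04,0,0],"twist":0},{"translation":[0.03,0,0],"twist":0},{"translation":[0.014,0,0],"twist":0}]'|grep -E "clock|pos|open"; python3 -m crank '[{"translation":[0,0,0],"twist":0},{"translation":[0,0,0],"twist":0},{"translation":[0,0,0],"twist":0},{"translation":[0,0,0],"twist":0},{"translation":[0,0,0],"twist":0}]' 0 40|grep -E "pos|open|force";python3 -m crank '[{"translation":[0,0,0],"twist":0},{"translation":[0,0,0],"twist":0},{"translation":[0,0,0],"twist":0},{"translation":[0,0,0],"twist":0},{"translation":[0,0,0],"twist":0}]'|grep -E "pos|open|force"
```

```text
clock: 33.3
position: [0.5785, -0.1573, 0.1641]
opening: 0.064
position: [0.5817, -0.1583, 0.1698]
ft_force: [0.2, -0.1, 0.0]
opening: 0.0332
position: [0.5809, -0.1582, 0.1683]
ft_force: [-1.5, -1.8, 2.7]
opening: 0.0118
```

Gripped. Lift 5 mm (off the shoulders, eyes still on the pins) to free the hinge, then bring to the stop.

```bash
python3 -m crank '[{"translation":[-0.002,0,0],"twist":0},{"translation":[-0.003,0,0],"twist":0},{"translation":[0,0,0],"twist":0},{"translation":[0,0,0],"twist":0}]'|grep -E "pos|open|force"; python3 -m crank '[{"translation":[0,0.0008,0],"twist":0},{"translation":[0,0,0],"twist":0},{"translation":[0,0,0],"twist":0}]'|grep -E "pos|force";python3 -c "
from cell import *;s=read_state();print(s['clock'],s['wrist_torque'],s['ft_force'])"; python3 -m crank '[{"translation":[0,0.0005,0],"twist":0},{"translation":[0,0,0],"twist":0}]'|grep -E "pos|force";python3 -c "
from cell import *;s=read_state();print(s['clock'],s['wrist_torque'],s['ft_force'])"
```

```text
position: [0.5807, -0.158, 0.1731]
ft_force: [0.4, 0.1, -2.9]
opening: 0.0118
position: [0.5815, -0.1581, 0.1729]
ft_force: [-0.3, -0.3, -3.2]
34.7167 [-0.12534476  0.02324895  0.05087639] [-0.33792719 -0.27499156 -3.2424051 ]
position: [0.5819, -0.1582, 0.1729]
ft_force: [-1.0, 0.6, -4.3]
34.8833 [-0.03298257  0.19443641  0.23394459] [-1.04636572  0.64730564 -4.2723693 ]
```

```bash
python3 -m crank '[{"translation":[0,0.0005,0],"twist":0},{"translation":[0,0,0],"twist":0}]'|grep -E "pos|force"; python3 -m crank '[{"translation":[0,0.0005,0],"twist":0},{"translation":[0,0,0],"twist":0}]'|grep -E "pos|force";python3 -c "
from cell import *;s=read_state();print(s['clock'],s['wrist_torque'],s['ft_force'])"; python3 shot.py 26; python3 tilt.py 26 24 0 0|head -4;python3 tilt.py 20 20 0 0|head -4
python3 - <<'E'
import cv2
for k in(20,26):
    im=cv2.imread(f"pics/side{k}.png").astype(int)
    for v in(205,215): print(k,v,im[v,296:312].sum(1).tolist())
E
```

```text
position: [0.5823, -0.1583, 0.1729]
ft_force: [-2.6, 1.5, -3.9]
position: [0.5825, -0.1583, 0.1729]
ft_force: [-4.4, 1.1, -1.8]
35.2167 [0.2159474  0.99142488 0.38659565] [-4.4043115   1.07714476 -1.75253424]
[ 0.5825 -0.1583  0.1729] [-4.4  1.1 -1.8] 35.22
horn L(-6,-73) [(-0.5, -34), (-1.0, -35), (-1.5, -82), (-1.2, -59), (-0.9, -49)]
horn R(6,-85) [(1.5, 26), (1.5, 28), (-3.5, -27), (-3.5, -33), (0.2, 58)]
hinge L(-6,85) [(1.5, 20), (-0.4, -26), (0.0, -15), (0.5, -2), (-2.3, -32)]
hinge R(6,73) [(0.0, 47), (0.5, 42), (0.8, 71), (1.0, 64), (1.0, 56)]
horn L(-6,-73) [(-0.2, -41), (-0.8, -33), (-1.5, -80), (-1.3, -62), (-0.9, -41)]
horn R(6,-85) [(1.5, 24), (1.5, 27), (-3.5, -33), (-3.5, -31), (0.2, 60)]
hinge L(-6,85) [(3.3, 14), (-0.3, -32), (0.0, -12), (1.9, 19), (-2.3, -30)]
hinge R(6,73) [(0.0, 50), (0.5, 36), (0.8, 68), (1.0, 70), (1.0, 64)]
20 205 [368, 411, 508, 467, 377, 474, 475, 380, 338, 293, 230, 231, 228, 226, 239, 264]
20 215 [390, 493, 455, 357, 431, 464, 382, 334, 290, 247, 246, 227, 229, 233, 252, 291]
26 205 [367, 412, 505, 468, 379, 476, 478, 387, 340, 287, 232, 226, 227, 221, 237, 261]
26 215 [393, 487, 454, 357, 434, 465, 383, 334, 289, 247, 240, 229, 232, 227, 258, 290]
```

```bash
python3 -m crank '[{"translation":[0,-0.0006,0],"twist":0},{"translation":[0.0015,0,0],"twist":0},{"translation":[0.0015,0,0],"twist":0},{"translation":[0.001,0,0],"twist":0},{"translation":[0,0,0],"twist":0}]'|grep -E "pos|force"; python3 -m crank '[{"translation":[0.0007,0,0],"twist":0},{"translation":[0,0,0],"twist":0}]'|grep -E "pos|force";python3 -m crank '[{"translation":[0.0005,0,0],"twist":0},{"translation":[0,0,0],"twist":0}]'|grep -E "pos|force";python3 -c "
from cell import *;s=read_state();print(s['clock'],s['wrist_torque'],s['ft_force'])"
```

```text
position: [0.5825, -0.1588, 0.1708]
ft_force: [-14.9, -0.1, 20.4]
position: [0.5825, -0.1588, 0.1706]
ft_force: [-19.3, 0.8, 28.2]
position: [0.5825, -0.1589, 0.1705]
ft_force: [-20.4, 1.3, 33.0]
36.0667 [0.5481081  3.937597   0.37037299] [-20.40273492   1.2616671   32.98682622]
```

```bash
python3 -m crank '[{"translation":[-0.003,0,0],"twist":0},{"translation":[0,-0.0008,0],"twist":0},{"translation":[0,-0.0004,0],"twist":0},{"translation":[0,0,0],"twist":0}]'|grep -E "pos|force"; python3 -m crank '[{"translation":[0.001,0,0],"twist":0},{"translation":[0,0,0],"twist":0}]'|grep -E "pos|force"; python3 -m crank '[{"translation":[0.001,0,0],"twist":0},{"translation":[0,0,0],"twist":0}]'|grep -E "pos|force";python3 -m crank '[{"translation":[0.001,0,0],"twist":0},{"translation":[0,0,0],"twist":0}]'|grep -E "pos|force";python3 shot.py 27; python3 ov.py 27 20
```

```text
position: [0.5816, -0.1583, 0.171]
ft_force: [-1.1, -0.1, -2.5]
position: [0.5815, -0.1582, 0.1698]
ft_force: [0.7, 0.5, -1.1]
position: [0.5814, -0.1582, 0.1687]
ft_force: [-0.5, 1.3, -1.4]
position: [0.5816, -0.1583, 0.1681]
ft_force: [-1.8, -1.5, 3.5]
[ 0.5816 -0.1583  0.1681] [-1.8 -1.5  3.5] 36.9
```

View pics/ov27.png

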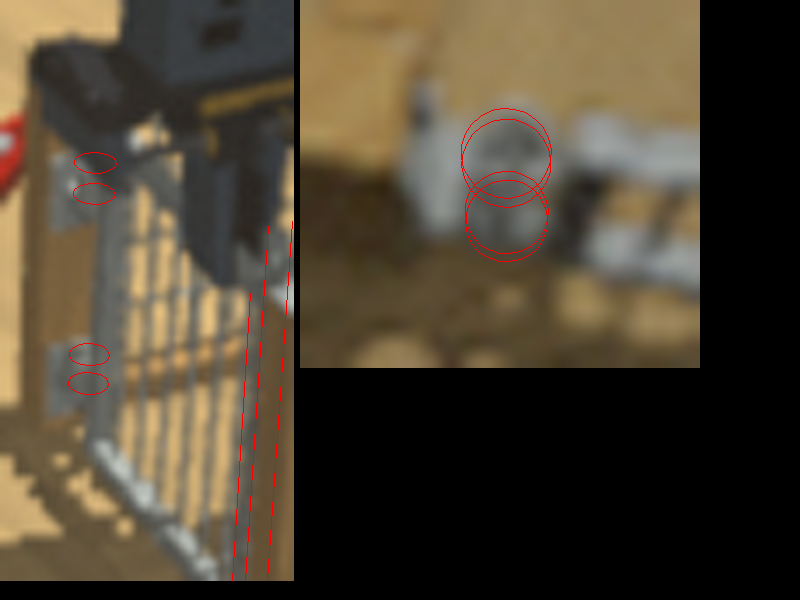

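```bash
python3 -m crank '[{"translation":[-0.0004,0,0],"twist":0},{"translation":[0,0,0],"twist":0}]'|grep -E "pos|force"; python3 -m crank '[{"translation":[0,0,0],"twist":0},{"translation":[0,0,0],"twist":0},{"translation":[0,0,0],"twist":0},{"translation":[0,0,0],"twist":0}]' 0.7 20|grep -E "pos|force|open"; python3 shot.py 28
python3 - <<'E'
import cv2
for k in(20,27,28):
    im=cv2.imread(f"pics/side{k}.png").astype(int)
    for v in(205,215): print(k,v,im[v,296:312].sum(1).tolist())
E
```

```text
position: [0.5813, -0.1582, 0.1683]
ft_force: [-0.3, -1.5, 0.9]
position: [0.5812, -0.1581, 0.1682]
ft_force: [-0.8, 0.7, 0.2]
opening: 0.0358
[ 0.5812 -0.1581  0.1682] [-0.8  0.7  0.2] 37.5
20 205 [368, 411, 508, 467, 377, 474, 475, 380, 338, 293, 230, 231, 228, 226, 239, 264]
20 215 [390, 493, 455, 357, 431, 464, 382, 334, 290, 247, 246, 227, 229, 233, 252, 291]
27 205 [366, 414, 492, 421, 374, 470, 473, 366, 326, 262, 222, 233, 230, 227, 235, 267]
27 215 [393, 493, 461, 366, 438, 467, 377, 335, 286, 241, 242, 226, 233, 233, 259, 294]
28 205 [377, 476, 472, 356, 415, 488, 428, 320, 288, 256, 269, 236, 228, 226, 236, 266]
28 215 [441, 459, 368, 392, 492, 458, 320, 282, 271, 301, 250, 227, 226, 235, 261, 289]
```

```bash
python3 -m crank '[{"translation":[-0.015,0,0],"twist":0},{"translation":[-0.035,0,0],"twist":0},{"translation":[-0.04,0,0],"twist":0},{"translation":[-0.04,0,0.005],"twist":0},{"translation":[-0.03,0,0.02],"twist":0}]'|grep -E "pos|open"; python3 -m crank '[{"translation":[0,0,0.03],"twist":0},{"translation":[0,0,0.035],"twist":0},{"translation":[0,0,0.035],"twist":0},{"translation":[0,0,0.02],"twist":0},{"translation":[0,0,0.01],"twist":0}]' 0 20|grep -E "clock|pos|open";python3 shot.py 29; python3 -c "
from h import *
A=np.radians(-9.95);R=np.array([[np.cos(A),-np.sin(A)],[np.sin(A),np.cos(A)]]);t=R@np.array([0,-.195])+[.587,-.1183]
todo([*t,.240],-9.95)
im=cv2.imread('pics/side29.png');t=cv2.imread('pics/top29.png')
o=np.zeros((500,800,3),np.uint8);o[:,:400]=cv2.resize(im[130:230,265:345],(400,500),interpolation=2);o[:400,400:]=cv2.resize(t[145:195,290:340],(400,400),interpolation=2);cv2.imwrite('pics/l29.png',o)"
```

```text
position: [0.5776, -0.1816, 0.3318]
opening: 0.0641
clock: 38.43
position: [0.5538, -0.3131, 0.3282]
opening: 0.0334
[ 0.5538 -0.3131  0.3282] [ 0.5  0.4 -0.2] 38.43
tcp [ 0.5541 -0.3117  0.328 ] t 38.53 tool-shift mm [88.  -1.  -1.2]
tool y angle -10.06
twist needed -0.11
```

View pics/l29.png

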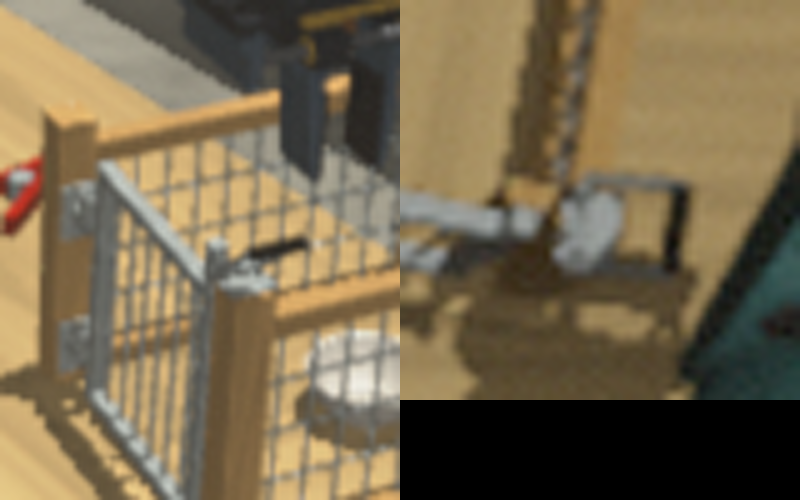

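```bash
python3 -m crank '[{"translation":[0.03,0,0],"twist":0},{"translation":[0.035,0,0],"twist":0},{"translation":[0.02,0,0],"twist":0},{"translation":[0,0,0],"twist":0},{"translation":[0,0,0],"twist":0}]'|grep -E "pos|open"; python3 -m crank '[{"translation":[0,0,-0.008],"twist":0},{"translation":[0,0,-0.008],"twist":0},{"translation":[0,0,-0.006],"twist":0},{"translation":[0,0,-0.006],"twist":0},{"translation":[0,0,-0.006],"twist":0}]';python3 shot.py 30; python3 -c "
import cv2,numpy as np
im=cv2.imread('pics/side30.png');cv2.imwrite('pics/l30.png',cv2.resize(im[130:230,285:365],(480,600),interpolation=2))"
```

```text
position: [0.5545, -0.3095, 0.243]
opening: 0.0005
clock: 39.37
position: [0.5613, -0.2801, 0.2468]
orientation: [[0.003, 0.985, -0.171], [-0.008, -0.171, -0.985], [-1.0, 0.004, 0.007]]
ft_force: [-21.0, -34.7, 38.5]
opening: 0.0002
[ 0.5613 -0.2801  0.2468] [-21.  -34.7  38.5] 39.37
```

View pics/l30.png

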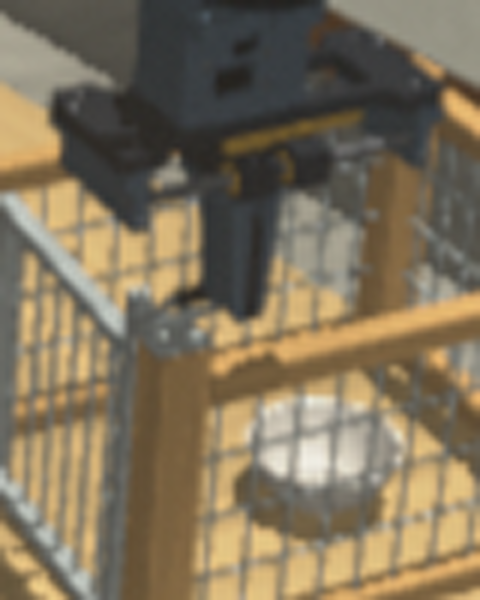

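```bash
python3 -m crank '[{"translation":[0,0,0.01],"twist":0},{"translation":[0,0,0.01],"twist":0},{"translation":[0,0,0.006],"twist":0},{"translation":[0,0,0],"twist":0}]'|grep -E "pos|force"; python3 -m crank '[{"translation":[0.013,0,0],"twist":0},{"translation":[0,0,0],"twist":0},{"translation":[0,0,0],"twist":0}]';python3 shot.py 31;  python3 -c "
from h import *
A=np.radians(-9.95);R=np.array([[np.cos(A),-np.sin(A)],[np.sin(A),np.cos(A)]]);P=read_state()['position'];print((P[:2]-[.587,-.1183])@R)
im=cv2.imread('pics/side31.png');t=cv2.imread('pics/top31.png')
o=np.zeros((500,800,3),np.uint8);o[:,:400]=cv2.resize(im[140:240,285:365],(400,500),interpolation=2);o[:400,400:]=cv2.resize(t[145:195,290:340],(400,400),interpolation=2);cv2.imwrite('pics/l31.png',o)
C=cloud('side',np.load('side31.npy'))
for v in range(172,196,2): print(v,['%d:%d,%d,%d'%(u,*((C[v,u,:2]-[.587,-.1183])@R*1000),C[v,u,2]*1000) for u in range(312,334,2) if C[v,u,2]>.2])
"
```

```text
position: [0.5557, -0.3037, 0.2432]
ft_force: [0.1, 0.6, -0.6]
clock: 40.05
position: [0.5552, -0.3022, 0.2288]
orientation: [[-0.002, 0.985, -0.173], [0.001, -0.173, -0.985], [-1.0, -0.002, -0.001]]
ft_force: [0.3, -0.4, -0.0]
opening: 0.0008
[ 0.5552 -0.3022  0.2288] [ 0.3 -0.4 -0. ] 40.05
[ 0.0011259  -0.18685415]
172 ['312:-75,-221,359', '314:-67,-219,356', '316:-62,-221,356', '322:-12,-174,319', '324:-24,-203,337', '326:-18,-204,336', '328:-25,-225,349', '330:-20,-227,349', '332:3,-202,330']
174 ['312:-75,-223,354', '322:-14,-177,314', '324:-13,-187,320', '326:-15,-200,327', '328:-10,-203,327', '330:-5,-205,327', '332:6,-198,321']
176 ['312:-75,-223,347', '322:-12,-176,306', '324:-15,-191,315', '326:-13,-198,319', '328:-8,-201,319', '330:-4,-205,320', '332:6,-199,314']
178 ['318:-5,-143,280', '320:-1,-148,281', '322:-13,-177,300', '324:-13,-189,307', '326:-11,-196,310', '328:-7,-201,312', '330:-2,-202,311', '332:2,-205,312']
180 ['314:-22,-149,280', '316:-15,-150,279', '318:-9,-150,277', '320:0,-148,274', '322:-12,-177,293', '324:-12,-188,299', '326:-11,-197,304', '328:-10,-205,
[... 662 characters left out ...]
,236', '314:-8,-129,236', '316:1,-126,232', '318:6,-129,233', '320:13,-128,231', '324:-7,-184,268', '326:-9,-197,276', '328:-3,-199,276', '330:1,-202,276', '332:7,-203,275']
190 ['312:-14,-128,230', '314:-8,-130,230', '316:-1,-130,228', '318:7,-128,225', '320:13,-130,224', '322:29,-116,212', '324:36,-117,211', '326:-10,-200,271', '328:-5,-203,271', '330:3,-201,268', '332:10,-201,266']
192 ['312:-15,-131,225', '314:-8,-131,223', '316:0,-130,221', '318:9,-126,215', '320:21,-118,208', '322:24,-125,211', '324:33,-123,208', '326:41,-123,205', '328:-3,-200,262', '330:52,-128,206', '332:62,-124,201']
194 ['312:-16,-133,219', '314:-5,-128,213', '316:-3,-136,218', '318:6,-131,212', '320:21,-119,201']
```

View pics/l31.png

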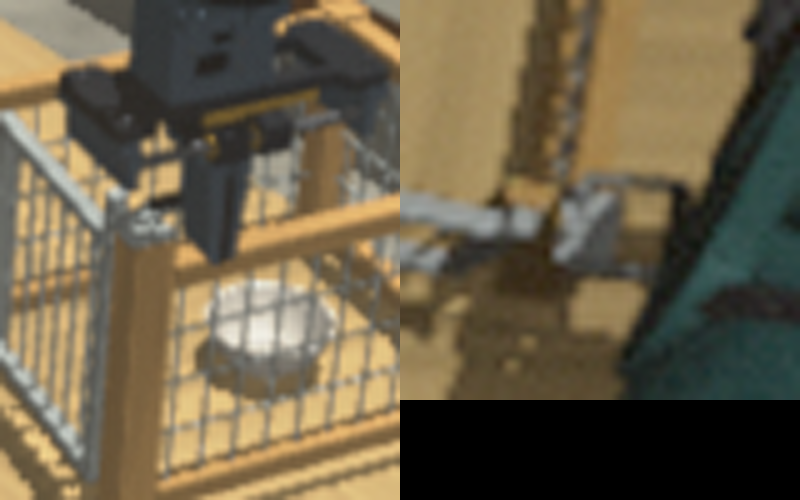

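```bash
python3 -m crank '[{"translation":[0,0,-0.008],"twist":0},{"translation":[0,0,-0.008],"twist":0},{"translation":[0,0,-0.005],"twist":0},{"translation":[0,0,-0.005],"twist":0},{"translation":[0,0,-0.003],"twist":0}]'|grep -E "pos|force"; python3 -m crank '[{"translation":[-0.001,0,-0.003],"twist":0},{"translation":[0,0,0],"twist":0}]'|grep -E "clock|pos|force"
```

```text
position: [0.5612, -0.2735, 0.2307]
ft_force: [-0.3, -0.4, 0.4]
clock: 40.73
position: [0.5615, -0.2706, 0.2313]
ft_force: [-0.4, -1.4, 1.1]
```

```bash
python3 -m crank '[{"translation":[-0.002,0,-0.006],"twist":0},{"translation":[-0.002,0,-0.006],"twist":0},{"translation":[-0.002,0,-0.006],"twist":0},{"translation":[-0.001,0,-0.006],"twist":0},{"translation":[0,0,-0.005],"twist":0}]'|grep -E "pos|force"; python3 shot.py 32; python3 -c "
import cv2,numpy as np
im=cv2.imread('pics/side32.png');t=cv2.imread('pics/top32.png')
o=np.zeros((500,800,3),np.uint8);o[:,:400]=cv2.resize(im[140:240,285:365],(400,500),interpolation=2);o[:400,400:]=cv2.resize(t[145:195,290:340],(400,400),interpolation=2);cv2.imwrite('pics/l32.png',o)"
```

```text
position: [0.5666, -0.2421, 0.2386]
ft_force: [-0.1, -0.5, -0.2]
[ 0.5666 -0.2421  0.2386] [-0.1 -0.5 -0.2] 41.15
```

View pics/l32.png

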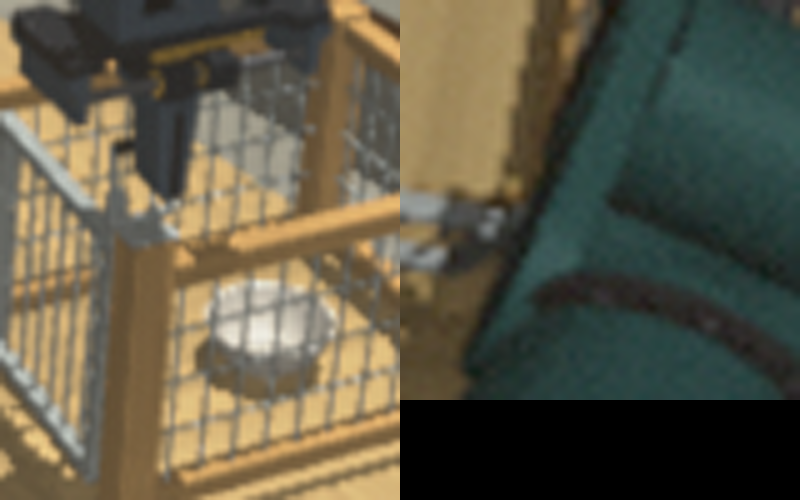

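```bash
python3 -m crank '[{"translation":[0,0,-0.004],"twist":0},{"translation":[0,0,-0.004],"twist":0},{"translation":[0,0,-0.004],"twist":0},{"translation":[0,0,0],"twist":0},{"translation":[0,0,0],"twist":0}]'|grep -E "clock|pos|force"; python3 shot.py 33; python3 -c "
import cv2,numpy as np
im=cv2.imread('pics/side33.png');t=cv2.imread('pics/top33.png')
o=np.zeros((500,800,3),np.uint8);o[:,:400]=cv2.resize(im[140:240,285:365],(400,500),interpolation=2);o[:400,400:]=cv2.resize(t[145:195,290:340],(400,400),interpolation=2);cv2.imwrite('pics/l33.png',o)"
```

```text
clock: 41.67
position: [0.5685, -0.2309, 0.2382]
ft_force: [-1.3, 0.0, -0.4]
[ 0.5685 -0.2309  0.2382] [-1.3  0.  -0.4] 41.67
```

View pics/l33.png

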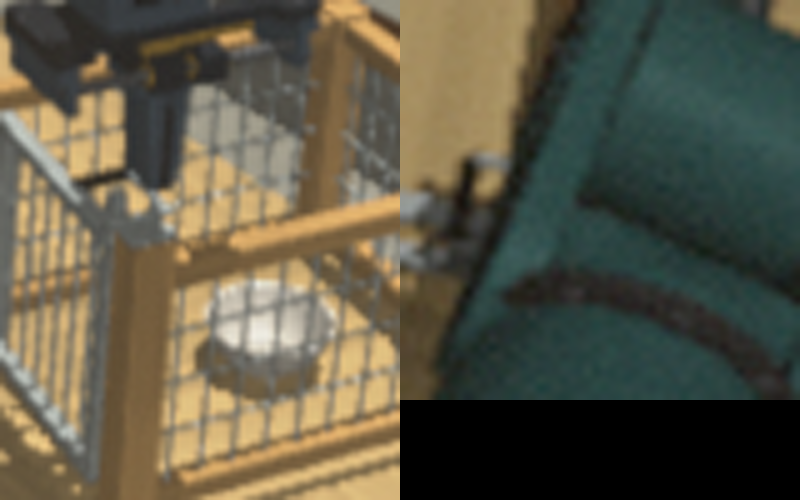

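```bash
python3 -m crank '[{"translation":[-0.02,0,0.005],"twist":0},{"translation":[-0.03,0,0.01],"twist":0},{"translation":[-0.035,0,0.03],"twist":0},{"translation":[-0.02,0,0.04],"twist":0},{"translation":[0,0,0.04],"twist":0}]'|grep -E "clock|pos|force";  python3 -m crank '[{"translation":[0,0,0.04],"twist":0},{"translation":[0,0,0.03],"twist":0}]' >/dev/null; python3 shot.py 34; python3 -c "
import cv2,numpy as np
im=cv2.imread('pics/side34.png');t=cv2.imread('pics/top34.png')
o=np.zeros((500,800,3),np.uint8);o[:,:400]=cv2.resize(im[150:230,270:334],(400,500),interpolation=2);o[:400,400:]=cv2.resize(t[150:190,290:330],(400,400),interpolation=2);cv2.imwrite('pics/l34.png',o)
for k in(20,28,29,34):
    im=cv2.imread(f'pics/side{k}.png').astype(int)
    for v in(205,215): print(k,v,im[v,296:312].sum(1).tolist())
"
```

```text
clock: 42.18
position: [0.5492, -0.3505, 0.3439]
ft_force: [1.3, 0.1, -1.2]
[ 0.5348 -0.4205  0.339 ] [-0.1 -0.6  0.4] 42.35
20 205 [368, 411, 508, 467, 377, 474, 475, 380, 338, 293, 230, 231, 228, 226, 239, 264]
20 215 [390, 493, 455, 357, 431, 464, 382, 334, 290, 247, 246, 227, 229, 233, 252, 291]
28 205 [377, 476, 472, 356, 415, 488, 428, 320, 288, 256, 269, 236, 228, 226, 236, 266]
28 215 [441, 459, 368, 392, 492, 458, 320, 282, 271, 301, 250, 227, 226, 235, 261, 289]
29 205 [406, 515, 479, 374, 455, 478, 372, 297, 256, 270, 266, 237, 233, 228, 242, 267]
29 215 [494, 469, 383, 457, 479, 392, 329, 259, 276, 293, 252, 232, 232, 237, 258, 281]
34 205 [431, 531, 491, 382, 467, 492, 372, 327, 270, 281, 278, 247, 239, 243, 248, 278]
34 215 [511, 483, 398, 471, 485, 382, 333, 272, 288, 306, 257, 240, 242, 249, 271, 304]
```

View pics/l34.png

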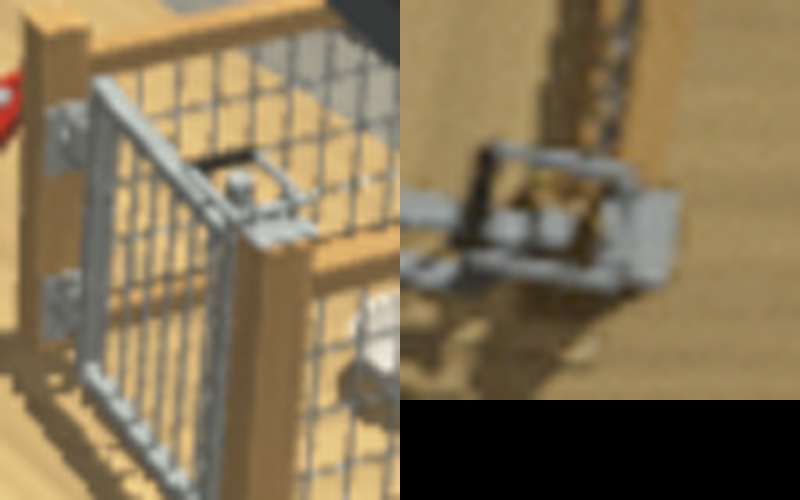

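Run:
```python
from h import *
A=np.radians(-9.95);R=np.array([[np.cos(A),-np.sin(A)],[np.sin(A),np.cos(A)]])
for cam in("top","side"):
    C=cloud(cam,np.load(f"{cam}34.npy")).reshape(-1,3);L=np.c_[(C[:,:2]-[.587,-.1183])@R,C[:,2]]*1000
    m=(abs(L[:,0])<16)&(L[:,1]>-50)&(L[:,1]<82)&(L[:,2]>205)&(L[:,2]<232)
    X=L[m];vx,vy,x,y=cv2.fitLine(X[:,:2].astype(np.float32),cv2.DIST_HUBER,0,.1,.01).ravel()
    print(cam,m.sum(),"rel yaw",np.degrees(np.arctan2(-vx*np.sign(vy),abs(vy))).round(2),"x at y=0,-80,98:",[round(float(x+vx/vy*(t-y)),1) for t in(0,-80,98)],X[:,2].mean())
    h=L[(abs(L[:,0])<16)&(L[:,1]>-92)&(L[:,1]<-66)&(L[:,2]>243)&(L[:,2]<262)];print("horn top",len(h),h.mean(0) if len(h) else '',)
    b=L[(abs(L[:,0])<30)&(L[:,1]>-64)&(L[:,1]<-50)&(L[:,2]>232)&(L[:,2]<255)];print("bar",len(b),b.mean(0) if len(b) else '',np.percentile(b[:,0],[3,97]) if len(b) else '')
```

```text
top 130 rel yaw -1.43 x at y=0,-80,98: [0.1, -1.9, 2.5] 215.76887005253656
horn top 9 [ -0.73269546 -84.01737855 246.49583018]
bar 34 [  1.73818436 -56.99977064 242.27006228] [-17.95469324  22.21873943]
side 111 rel yaw -2.11 x at y=0,-80,98: [-6.5, -9.4, -2.9] 216.55859403398426
horn top 13 [ -4.63616554 -84.8906253  246.24774086]
bar 36 [ 1.32939840e-01 -5.90944626e+01  2.44151932e+02] [-22.51381805  22.19916279]
```

Run:
```python
import cv2
for k in(13,20,26,34):
    im=cv2.imread(f'pics/side{k}.png').astype(int)
    for v in(205,215,225): print(k,v,im[v,294:312].sum(1).tolist())
```

```text
13 205 [515, 485, 363, 426, 492, 427, 382, 500, 477, 369, 334, 261, 225, 231, 230, 225, 235, 266]
13 215 [465, 365, 394, 491, 459, 361, 441, 467, 383, 338, 290, 247, 244, 228, 229, 240, 262, 293]
13 225 [269, 278, 302, 386, 482, 431, 271, 248, 299, 261, 245, 262, 235, 236, 236, 254, 295, 285]
20 205 [491, 482, 368, 411, 508, 467, 377, 474, 475, 380, 338, 293, 230, 231, 228, 226, 239, 264]
20 215 [467, 368, 390, 493, 455, 357, 431, 464, 382, 334, 290, 247, 246, 227, 229, 233, 252, 291]
20 225 [258, 251, 268, 353, 487, 523, 480, 341, 287, 253, 247, 251, 231, 236, 237, 252, 297, 284]
26 205 [492, 483, 367, 412, 505, 468, 379, 476, 478, 387, 340, 287, 232, 226, 227, 221, 237, 261]
26 215 [463, 363, 393, 487, 454, 357, 434, 465, 383, 334, 289, 247, 240, 229, 232, 227, 258, 290]
26 225 [268, 275, 255, 262, 319, 401, 361, 270, 285, 254, 244, 251, 234, 234, 232, 252, 298, 286]
34 205 [517, 446, 431, 531, 491, 382, 467, 492, 372, 327, 270, 281, 278, 247, 239, 243, 248, 278]
34 215 [428, 399, 511, 483, 398, 471, 485, 382, 333, 272, 288, 306, 257, 240, 242, 249, 271, 304]
34 225 [268, 339, 448, 486, 547, 573, 472, 372, 307, 287, 305, 268, 246, 246, 246, 264, 313, 309]
```

Run:
```python
from h import *
A=np.radians(-9.95);R=np.array([[np.cos(A),-np.sin(A)],[np.sin(A),np.cos(A)]])
def loc(cam,k,o,A):
    R=np.array([[np.cos(A),-np.sin(A)],[np.sin(A),np.cos(A)]])
    C=cloud(cam,np.load(f"{cam}{k}.npy")).reshape(-1,3);return np.c_[(C[:,:2]-o)@R,C[:,2]]*1000
for nm,cam,k,o,a,dx in(("rack","top",0,[.4815,.258],-8.65,0),("hung","top",34,[.587,-.1183],-10.9,0.3),("hung29","top",29,[.587,-.1183],-10.9,0.3),("hung12","top",12,[.587,-.1183],-10.9,0.3)):
    L=loc(cam,k,o,np.radians(a))
    X=L[(abs(L[:,0]-dx)<4)&(abs(L[:,1])<70)&(L[:,2]>180)];print(nm,len(X),np.median(X[:,2]),np.percentile(X[:,2],[10,90]).round(0), np.mean(X[(X[:,2]>195)][:,2]))
L=loc("top",34,[.587,-.1183],A)
X=L[(abs(L[:,0])<11)&(L[:,1]>124)&(L[:,1]<146)&(L[:,2]>180)];print("post",len(X),np.median(X[:,2]))
L=loc("side",34,[.587,-.1183],A);X=L[(abs(L[:,0])<13)&(L[:,1]>122)&(L[:,1]<148)&(L[:,2]>225)];print("post side",len(X),np.median(X[:,2]))
# pixel positions in side: rail end top / stile bottoms vs model
from gate import *
pen=[.587,-.1183,A]
im=cv2.imread("pics/side34.png")
edges=E((-6,85,0,-6,85,200),(-6,-73,200,-6,73,200),(6,-73,200,6,73,200),(-6,-85,0,-6,85,0),(-6,-85,0,-6,-85,232))
overlay(im,"side",pen,0,[(edges,[*W(pen,np.array([-1.,0,0]))[:2],A-np.radians(.5)],.02,(0,0,255))],(272,322,150,232),"pics/ov34.png",7)
```

```text
rack 83 213.9623831508053 [211. 217.] 214.02041745100553
hung 86 216.75135947401702 [211. 221.] 217.9564272617862
hung29 81 215.60511296354235 [212. 220.] 215.9450576047517
hung12 87 218.4261565010359 [215. 442.] 293.6622005829135
post 37 231.12701521695976
post side 28 233.06023749033915
```

View pics/ov34.png

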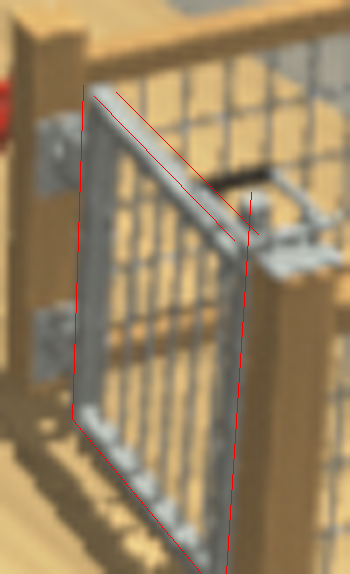

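```bash
python3 -c "
from cell import *
s=read_state();print(s['clock'],s['ft_force']);print(hand_in())"
```

```text
42.45 [ 0.11061665  1.15288045 -0.07181529]
the job is handed in; nothing more can be done
None
```

I took the gate from the rack, hung it on both pintles, shut it, and flipped the loop over its horn. I handed in at 42.5 s with the arm well clear. How fully the gate is shut is the one thing I am not sure of.

**What the last checks showed**
- **Seating:** when I lowered the gate, it met the shoulders at the expected height, about 20 mm above the counter. The last depth readings put the rail top at 216–218 mm, against 219 mm expected after correcting for the camera's offset. They scatter by a few millimetres. I read this as fully seated.
- **Loop:** it lies level around the horn, with its bar at about 242–244 mm and the horn between the arms.
- **Gate position:** it had not moved between the pictures taken before and after the loop was flipped.

**What did not go cleanly**
- **Shutting the gate:** it sprang open after each of the first pushes. The last try held: I gripped the rail, lifted the gate a few millimetres, set it down close to the stop and let go. It then rested about 3 mm in front of the stop, slightly more than the 2 mm stated. The cameras disagree on the remaining angle: side-view edges suggest about 0.5° open, depth fits 1.4–2.1°. I left it there because another try could have disturbed it.
- **Gripper height:** the fingertips really sit about 26–31 mm above the reported tool position. The first grasp closed on nothing until I corrected for this.
- **Forces:** the highest readings were about 56 N at the wrist (first try at the loop), 33 N while lowering and 27 N on the first push shut. The wrist limit is 120 N. The contacts appeared to be on the fingers or through the held gate, not the gripper's body.

The divider and the other items were not touched by any planned move, but I did not check their positions separately at the end.

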